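# Pour mixed bearing balls into the rod sorter and sort them by size

### The arm

A 6-joint arm with a two-finger parallel gripper is mounted at the origin on the work surface. World frame = base frame: x ahead of the robot, y to its left, z up, the work surface at z = 0. Lengths are in m, angles in rad, forces in N, time in s.
With the tool pointing down it reaches from about 0.35 to 0.85 m from the base axis. Payload 8.1 kg.
Tool frame: the origin (TCP) lies between the finger pads; the fingertips stand tips_ahead ahead of it and the grasp point (between the pads) lies 8 mm behind it (tips_ahead is the distance from the TCP to the fingertips, in m); z points along the fingers, x is the direction in which the jaws open and shut, and the axes are right-handed (so a half turn about z gives the same grasp; the last joint's range is limited). The gripper opens to 93 mm and grips with 3 to 60 N. Pads are 15 mm wide; open, the fingers measure 128 mm over their backs; the gripper's body (75 mm by 188 mm) begins 65 mm behind the grasp point.
Start: joints at [-1.274, 0.13, 1.488, -0, 1.523, -0.085], TCP at [0.224, -0.557, 0.23] pointing down, gripper open.
Joint ranges: [-2.96, 2.96], [-0.89, 2.26], [0.02, 2.5], [-1.34, 4.48], [0, 2.73], [-2.66, 2.66]. Speed limits (rad/s): [2.39, 2.39, 2.79, 3.14, 3.14, 3.14].

### API

Orientations are given as a rotation vector (axis times angle).
In Python, from plant import * gives the robot as it stands.
- The arm moves only by the tool play_rows, never from a script. Its argument "increments" is a list that holds one entry, the list of rows, each a list of 4 numbers: the shift along the tool's x, y, z in cm, then the turn about the tool's z in rad. A call has 1 to 5 rows; each row is the pose to reach, as a shift and turn from the pose measured when the call began, along the tool's axes at that moment; what a row does not reach only later rows make up. A row lasts 1/10 s, in which the tool goes at most 50 mm and 8.59 degrees, less where a joint would pass 70% of its speed; a pose out of reach is approached as far as the arm can. A call with a gripper value outside its range is refused whole. "jaw" is the finger opening in cm, from 0 to 9.3, set as the call begins (left out, the last holds). The fingers move at their own pace and stop on an object; "squeeze" is the grip in N (left out, the last holds). Time passes only in rows, so rows that repeat a pose let the fingers close. It gives the time, the measured TCP pose, the force and the opening at its end, in the units of the state.
- read_state(): the state, without advancing time (a new reading comes with each control period).
- read_camera(name): name is "side" or "top"; returns (picture, depth): 420x560x3 uint8, blue, green, red; 420x560 float32, m along the optical axis (not along the pixel's ray), 0 where there is no reading.
- camera_params(name): a dict with "K" (3x3 intrinsics, pixels), "eye" and "orientation" of the camera in the world. Camera axes: x right, y up, looking along -z (the intrinsics and any distortion apply to the point x, -y, -z); pixel columns grow to the right and rows downward; lengths in m; the calibration is good to about 2 mm. A picture is of the moment at which its call begins. camera_params takes no time and is no camera call.
- close_job(): hands the job in, once; it reports no verdict.
The state is a dict: "t": time; "q": joint angles; "dq": joint speeds; "joint_torque": joint torques, N m; "tool_pos": TCP position; "orientation": TCP orientation; "force": force on the tool from outside, world axes, zero at the start; "wrist_torque": the same for the moment, N m; "opening": finger opening in m.
Only numpy, scipy, OpenCV 4.12 (cv2) and the standard library are available. Lean on these libraries where they do the work, as an engineer would, in place of code of your own. Each camera call takes 0.05 s, during which the arm holds its last target.

### The job

Pour all ten bearing balls from the blue cup into the upper tray of the sorter and stand the empty cup upright on its cork mat again, near the middle. With all the balls in the tray, push the red pad fully home against its spring until every small brass ball has dropped through to the catch trough below, then let the tray spring back; the big steel balls stay in the upper tray. Leave the glue, wrench and screwdriver where they are.

Things in the scene. Friction and masses are not known exactly. Their poses are not given: they have to be found in the camera images.
- sorter: Ball sorter fixed to the bench: plywood base with a sprung wooden rod tray (upper tray) on top and an open catch trough along its +x side. Origin at its underside below the middle of the rod tray, z up; footprint in its own axes x -65..+170, y -88..+88 mm; base 55 mm high.
- tray_mid (a point): middle of the upper tray (tray at rest), level with the rods' axes, 62 mm above the bench. The tray is an open frame, inside 100 mm (sorter x) by 122 mm (sorter y), rim 113 mm above the bench. Four 8 mm rods along x leave five 18 mm gaps, blocked from below by fixed strips while the tray rests; pushed fully to +y they are clear: 14 mm balls drop through, 22 mm balls stay.
- catch (a point): middle of the catch trough's floor, 5 mm above the bench; the trough is x +60..+162 mm, y +-80 mm in sorter axes, outer wall 37 mm high. Balls that drop through the rods land on a white ramp below and roll along the sorter's +x into it.
- tray (a joint): slide of the rod tray along the sorter's own +y: 0 at rest (springs back there when let go), 0.013 m at its stop. The return spring takes about 3 N to start and 8 N at the stop. The small balls clear the strips only within the last 4 mm of travel, so hold it at the stop for a second; a ball that hangs up on others is freed by letting the tray snap back and pushing again.
- push_pad (a point): centre of the outer face of the red push pad on the tray's -y end (moves with the tray); the flat upright face is 60 mm wide along the sorter's x and 60 mm high (z 62..122 mm), faces the sorter's -y and is pushed toward +y. Below it the base reaches 7 mm further out than the pad, but is only 55 mm high.
- mat: round cork mat, 110 mm across, 4 mm thick, fixed to the bench, where the cup stands; origin at its underside centre.
- cup: blue metal cup without handle, 74 mm high, tapered: outside 54 mm across at the foot, 70 mm at the rim, 63 mm at 44 mm height; wall 3 mm, floor 5 mm; about 130 g empty, 0.35 kg with its ten balls. Origin at the centre of its underside, z along its axis to the mouth. The mat is 4 mm thick, so it starts 4 mm above the bench.
- cup_rim (a point): centre of the cup's mouth. The balls run out fully once the cup is tipped about 95 to 105 degrees. A gripper that took it straight from above then blocks the mouth with its palm: take it leaning some 40 degrees away from the side it will pour over, about 44 mm above its foot (much lower, the palm hits the rim), and grip it firmly (about 45 N; at 20 N the full cup can swing between the pads).
- glue: yellow glue bottle, 56 mm across, 150 mm high, standing; origin at its underside centre. Leave alone.
- wrench: steel wrench lying on the bench; origin at its middle underside, x along it. Leave alone.
- screwdriver: screwdriver lying on the bench between the cup and the sorter; origin at its middle underside, x along it. Leave alone.
- big1_center (a point): steel-grey ball, 22 mm across, about 44 g; polished and oiled, slides and rolls easily; this point is its centre. Starts in the cup.
- big2_center (a point): steel-grey ball, 22 mm across, about 44 g; polished and oiled, slides and rolls easily; this point is its centre. Starts in the cup.
- big3_center (a point): steel-grey ball, 22 mm across, about 44 g; polished and oiled, slides and rolls easily; this point is its centre. Starts in the cup.
- small1_center (a point): brass-yellow ball, 14 mm across, about 12 g; polished and oiled, slides and rolls easily; this point is its centre. Starts in the cup.
- small2_center (a point): brass-yellow ball, 14 mm across, about 12 g; polished and oiled, slides and rolls easily; this point is its centre. Starts in the cup.
- small3_center (a point): brass-yellow ball, 14 mm across, about 12 g; polished and oiled, slides and rolls easily; this point is its centre. Starts in the cup.
- small4_center (a point): brass-yellow ball, 14 mm across, about 12 g; polished and oiled, slides and rolls easily; this point is its centre. Starts in the cup.
- small5_center (a point): brass-yellow ball, 14 mm across, about 12 g; polished and oiled, slides and rolls easily; this point is its centre. Starts in the cup.
- small6_center (a point): brass-yellow ball, 14 mm across, about 12 g; polished and oiled, slides and rolls easily; this point is its centre. Starts in the cup.
- small7_center (a point): brass-yellow ball, 14 mm across, about 12 g; polished and oiled, slides and rolls easily; this point is its centre. Starts in the cup.
There are look-alikes about, which are no part of the job. There is more than one size of the mat; the one meant has the size given above. Of the things shaped like the cup, the blue one is meant.

How it is judged:
On the way, in this order (a step that is already met when the one before it is completed fails the run):
1. all ten balls are in the upper tray, with the tray at rest (x of big1_center in the frame of sorter between -0.055 and 0.055 m and y of big1_center in the frame of sorter between -0.066 and 0.078 m and z of big1_center in the frame of sorter between 0.056 and 0.115 m and x of big2_center in the frame of sorter between -0.055 and 0.055 m and y of big2_center in the frame of sorter between -0.066 and 0.078 m and z of big2_center in the frame of sorter between 0.056 and 0.115 m and x of big3_center in the frame of sorter between -0.055 and 0.055 m and y of big3_center in the frame of sorter between -0.066 and 0.078 m and z of big3_center in the frame of sorter between 0.056 and 0.115 m and x of small1_center in the frame of sorter between -0.055 and 0.055 m and y of small1_center in the frame of sorter between -0.066 and 0.078 m and z of small1_center in the frame of sorter between 0.056 and 0.115 m and x of small2_center in the frame of sorter between -0.055 and 0.055 m and y of small2_center in the frame of sorter between -0.066 and 0.078 m and z of small2_center in the frame of sorter between 0.056 and 0.115 m and x of small3_center in the frame of sorter between -0.055 and 0.055 m and y of small3_center in the frame of sorter between -0.066 and 0.078 m and z of small3_center in the frame of sorter between 0.056 and 0.115 m and x of small4_center in the frame of sorter between -0.055 and 0.055 m and y of small4_center in the frame of sorter between -0.066 and 0.078 m and z of small4_center in the frame of sorter between 0.056 and 0.115 m and x of small5_center in the frame of sorter between -0.055 and 0.055 m and y of small5_center in the frame of sorter between -0.066 and 0.078 m and z of small5_center in the frame of sorter between 0.056 and 0.115 m and x of small6_center in the frame of sorter between -0.055 and 0.055 m and y of small6_center in the frame of sorter between -0.066 and 0.078 m and z of small6_center in the frame of sorter between 0.056 and 0.115 m and x of small7_center in the frame of sorter between -0.055 and 0.055 m and y of small7_center in the frame of sorter between -0.066 and 0.078 m and z of small7_center in the frame of sorter between 0.056 and 0.115 m and value of joint tray below 0.004 m), for 0.2 s.
2. the tray is pushed home to its stop (value of joint tray above 0.009 m), for 0.1 s.
At the end, for the whole second after the job is handed in: All seven small brass balls are below the rods in the sorter's base (ramp or trough), all three big steel balls are in the upper tray, the tray has sprung back (within 4 mm of rest), and the cup stands upright and still on the cork mat within 30 mm of its centre (horizontal distance between cup and mat below 0.03 m and angle between cup's own z axis and vertical below 0.1 rad and height (world z) of cup below 0.009 m and value of joint tray below 0.004 m and linear speed of cup below 0.02 m/s and x of big1_center in the frame of sorter between -0.055 and 0.055 m and y of big1_center in the frame of sorter between -0.066 and 0.078 m and z of big1_center in the frame of sorter between 0.056 and 0.115 m and x of big2_center in the frame of sorter between -0.055 and 0.055 m and y of big2_center in the frame of sorter between -0.066 and 0.078 m and z of big2_center in the frame of sorter between 0.056 and 0.115 m and x of big3_center in the frame of sorter between -0.055 and 0.055 m and y of big3_center in the frame of sorter between -0.066 and 0.078 m and z of big3_center in the frame of sorter between 0.056 and 0.115 m and x of small1_center in the frame of sorter between -0.06 and 0.168 m and y of small1_center in the frame of sorter between -0.085 and 0.085 m and z of small1_center in the frame of sorter between 0 and 0.049 m and x of small2_center in the frame of sorter between -0.06 and 0.168 m and y of small2_center in the frame of sorter between -0.085 and 0.085 m and z of small2_center in the frame of sorter between 0 and 0.049 m and x of small3_center in the frame of sorter between -0.06 and 0.168 m and y of small3_center in the frame of sorter between -0.085 and 0.085 m and z of small3_center in the frame of sorter between 0 and 0.049 m and x of small4_center in the frame of sorter between -0.06 and 0.168 m and y of small4_center in the frame of sorter between -0.085 and 0.085 m and z of small4_center in the frame of sorter between 0 and 0.049 m and x of small5_center in the frame of sorter between -0.06 and 0.168 m and y of small5_center in the frame of sorter between -0.085 and 0.085 m and z of small5_center in the frame of sorter between 0 and 0.049 m and x of small6_center in the frame of sorter between -0.06 and 0.168 m and y of small6_center in the frame of sorter between -0.085 and 0.085 m and z of small6_center in the frame of sorter between 0 and 0.049 m and x of small7_center in the frame of sorter between -0.06 and 0.168 m and y of small7_center in the frame of sorter between -0.085 and 0.085 m and z of small7_center in the frame of sorter between 0 and 0.049 m); the robot touches nothing.
It fails at once if the glue is shifted more than 30 mm (distance of glue from where it was at the start of the episode above 0.03 m).
It fails at once if the wrench is shifted more than 30 mm (distance of wrench from where it was at the start of the episode above 0.03 m).
It fails at once if the screwdriver is shifted more than 30 mm (distance of screwdriver from where it was at the start of the episode above 0.03 m).
It also fails if it takes over 69 s, if anything falls off the work surface, if the arm or the gripper's body presses on something with over 40 N, if the wrist force passes 120 N, or if a joint passes its speed limit or range.

## Working session

There is one attempt and no reset: what is moved stays moved. The work goes in short steps, Python scripts to look and compute and a tool call to move; the robot and the scene stay as the last step left them, time stands still between calls to the robot, and variables do not carry over. Pictures are saved under pics/ and viewed, and the job is handed in when it is done.

Besides the shell and the picture viewer there is one more tool, called after "Call:" by a JSON object that holds its "name" and its "arguments", one argument or row to a line. play_rows: Moves the arm, as the interface text tells. Its arguments: {"type":"object","properties":{"increments":{"type":"array"},"jaw":{"type":"number"},"squeeze":{"type":"number"}},"required":["increments"]}

```bash
ls; mkdir -p pics; python3 - <<'E'
from plant import *
import cv2
print(read_state())
for n in("side","top"):
    p,d=read_camera(n); cv2.imwrite(f"pics/{n}0.png",p); print(camera_params(n))
    import numpy as np; np.save(f"pics/{n}0.npy",d)
E
```

```text
pics
{'t': 0.0, 'q': array([-1.27440531e+00,  1.31098688e-01,  1.48925171e+00, -8.43841644e-06,
        1.52296350e+00, -8.53962703e-02]), 'dq': array([ 0.00091572,  0.00024515,  0.00068358,  0.0004661 , -0.00113822,
        0.00069627]), 'joint_torque': array([ 1.54589776e-03, -5.59839749e+01, -4.91756129e+01,  7.67890736e-02,
        3.56983789e-02, -1.42842173e-04]), 'tool_pos': array([ 0.22341496, -0.55629186,  0.22863987]), 'orientation': array([-2.60168612e+00,  1.75899749e+00,  2.11010233e-03]), 'force': array([-0.39614635,  0.90483904, -0.63707688]), 'wrist_torque': array([ 0.0256957 , -0.01335077,  0.03480268]), 'opening': 0.09327196370589715}
{'K': array([[461.55360133,   0.        , 272.65320153],
       [  0.        , 461.55360133, 218.23796654],
       [  0.        ,   0.        ,   1.        ]]), 'eye': array([ 0.2987405 , -0.57282498,  0.7951129 ]), 'orientation': array([ 0.69339964, -0.16737259, -0.45005103])}
{'K': array([[447.51742072,   0.        , 279.42712609],
       [  0.        , 447.51742072, 205.30108054],
       [  0.        ,   0.        ,   1.        ]]), 'eye': array([ 0.45546672, -0.04580353,  0.8821433 ]), 'orientation': array([ 0.13211707, -0.12201804, -1.57210805])}
```

View pics/side0.png

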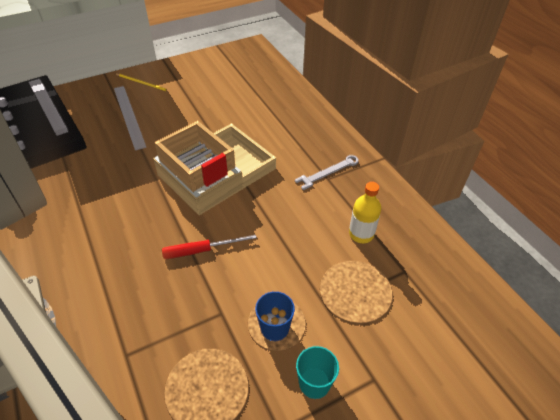

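View pics/top0.png

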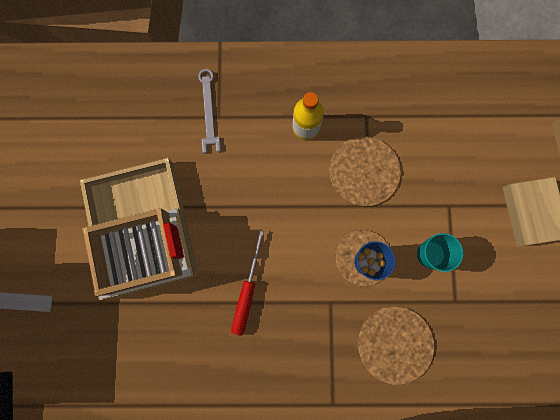

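```bash
cat > h.py <<'E'
import numpy as np, cv2
from scipy.spatial.transform import Rotation as R
def cloud(d,c):
    K=c["K"]; v,u=np.mgrid[0:d.shape[0],0:d.shape[1]]
    P=np.stack([(u-K[0,2])/K[0,0]*d,-(v-K[1,2])/K[1,1]*d,-d],-1)
    return P@R.from_rotvec(c["orientation"]).as_matrix().T+c["eye"]
def proj(p,c):
    q=(np.atleast_2d(p)-c["eye"])@R.from_rotvec(c["orientation"]).as_matrix()
    K=c["K"]; return np.stack([K[0,0]*q[:,0]/-q[:,2]+K[0,2],K[1,1]*-q[:,1]/-q[:,2]+K[1,2]],-1)
E
python3 - <<'E'
from plant import *
from h import *
for n in("top","side"):
    c=camera_params(n); d=np.load(f"pics/{n}0.npy"); im=cv2.imread(f"pics/{n}0.png"); P=cloud(d,c)
    np.save(f"pics/P{n}.npy",P)
    hsv=cv2.cvtColor(im,cv2.COLOR_BGR2HSV).astype(int); H,S,V=hsv[...,0],hsv[...,1],hsv[...,2]
    b=(H>105)&(H<130)&(S>150)&(V>40); Q=P[b&(d>0)]
    Q=Q[(Q[:,2]>0.02)]
    r=Q[Q[:,2]>0.072]; print(n,"blue rim n",len(r),r.min(0),r.max(0),(r.min(0)+r.max(0))/2)
    (cx,cy),rr=cv2.minEnclosingCircle(r[:,:2].astype(np.float32)); print("circ",cx,cy,rr)
    # mats
    flat=(abs(P[...,2]-0.004)<0.004)&(S>40)
    red=((H<6)|(H>174))&(S>180)&(V>100)&(d>0)
    nlab,lab,st,ce=cv2.connectedComponentsWithStats(red.astype(np.uint8))
    for i in range(1,nlab):
        if st[i,4]>40:
            q=P[lab==i]; print("red",ce[i],st[i,4],q.mean(0),q.min(0),q.max(0))
    if n=="top":
        print("mean bench z",np.median(P[...,2][d>0]))
        for (u,v) in((365,172),(345,240),(397,345),(208,110),(250,250),(308,118),(130,200)): print((u,v),P[v,u])
E
```

```text
top blue rim n 193 [ 0.45347397 -0.2451072   0.07203033] [ 0.51912168 -0.17802357  0.08082112] [ 0.48629782 -0.21156539  0.07642573]
circ 0.4862678647041321 -0.21167902648448944 0.034615516662597656
red [169.30331754 239.80094787] 211 [0.52108058 0.14656369 0.12209452] [0.49188401 0.13589111 0.09855833] [0.55277821 0.16115979 0.12586218]
red [240.98259188 307.9245648 ] 517 [0.4011567  0.03233887 0.02356249] [0.35343607 0.01211152 0.01300919] [0.45072659 0.05155645 0.02892996]
mean bench z 0.00016847000218789265
(365, 172) [ 0.66518742 -0.21246324  0.00567031]
(345, 240) [ 0.52898424 -0.16866485  0.00482894]
(397, 345) [ 0.33050793 -0.26072593  0.00642959]
(208, 110) [0.79783098 0.1055448  0.00618023]
(250, 250) [0.51055804 0.01768407 0.00176317]
(308, 118) [ 0.74187636 -0.09358778  0.10708776]
(130, 200) [0.61021138 0.25603292 0.00922654]
side blue rim n 183 [ 0.45260964 -0.24768607  0.07200282] [ 0.51901835 -0.17921838  0.0806402 ] [ 0.485814   -0.21345223  0.07632151]
circ 0.48592105507850647 -0.2136218100786209 0.03450704365968704
red [214.23005566 169.0148423 ] 539 [0.51959899 0.14087102 0.09842116] [0.49113563 0.1314641  0.06452043] [0.55803247 0.19754462 0.12498006]
red [185.90091743 248.80917431] 545 [0.40008198 0.02420419 0.01985719] [ 0.35300762  0.00572273 -0.00486431] [0.45474141 0.06516833 0.0276175 ]
```

```bash
python3 - <<'E'
import cv2
im=cv2.imread("pics/top0.png")
cv2.imwrite("pics/zs.png",cv2.resize(im[140:320,60:280],None,fx=3.5,fy=3.2,interpolation=cv2.INTER_CUBIC))
cv2.imwrite("pics/zc.png",cv2.resize(im[200:400,300:500],None,fx=3,fy=3,interpolation=cv2.INTER_CUBIC))
E
```

```text
(no output)
```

View pics/zs.png

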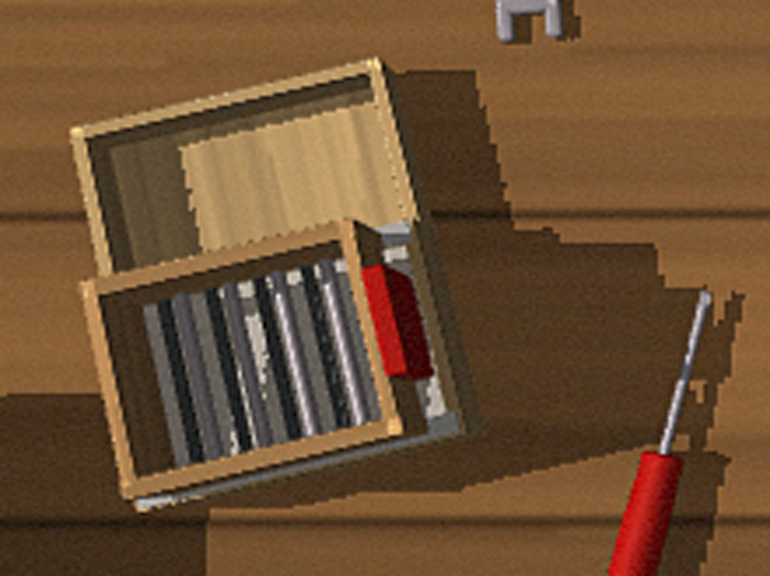

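View pics/zc.png

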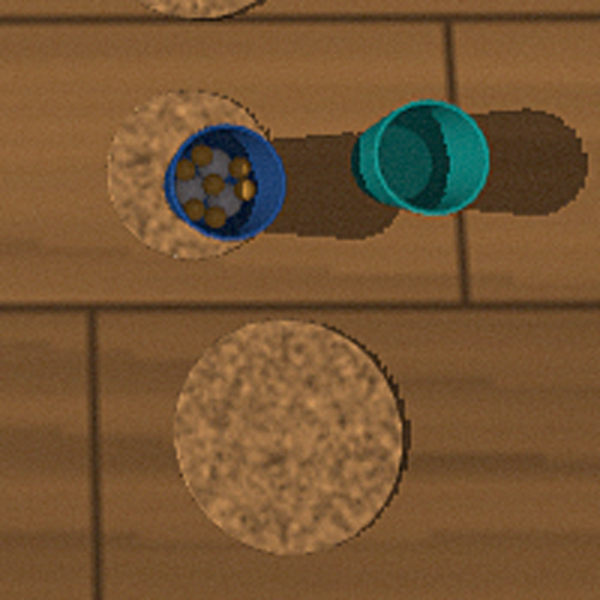

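```bash
python3 - <<'E'
from plant import *
from h import *
c=camera_params("top"); P=np.load("pics/Ptop.npy"); im=cv2.imread("pics/top0.png")
Pc=P[140:320,60:280]; z=Pc[...,2]
m=(z>0.108)&(z<0.118); n,lab,st,ce=cv2.connectedComponentsWithStats(m.astype(np.uint8))
i=1+np.argmax(st[1:,4]); q=Pc[lab==i]; print(len(q),np.median(q[:,2]))
print(cv2.minAreaRect(q[:,:2].astype(np.float32)*1000))
for zr in((0.03,0.042),(0.05,0.06)):
    m=(z>zr[0])&(z<zr[1]); q=Pc[m]; print(zr,len(q),cv2.minAreaRect(q[:,:2].astype(np.float32)*1000))
# mats by z
for (u0,u1,v0,v1) in((325,410,130,212),(330,400,225,290),(350,440,300,390)):
    q=P[v0:v1,u0:u1].reshape(-1,3); q=q[(q[:,2]>0.0025)&(q[:,2]<0.0085)]; print(len(q),np.percentile(q[:,:2],[1,50,99],axis=0), cv2.minEnclosingCircle(q[:,:2].astype(np.float32)))
hsv=cv2.cvtColor(im,cv2.COLOR_BGR2HSV).astype(int);H,S=hsv[...,0],hsv[...,1]
m=(H>80)&(H<100)&(S>150); q=P[m]; q=q[q[:,2]>0.06];print("teal",cv2.minEnclosingCircle(q[:,:2].astype(np.float32)),q[:,2].max())
m=(H>22)&(H<33)&(S>200); q=P[m];q=q[q[:,2]>.05];print("glue",np.median(q,axis=0),q.max(0),q.min(0))
for n,f in(("top","Ptop"),("side","Pside")):
    P=np.load(f"pics/{f}.npy");im=cv2.imread(f"pics/{n}0.png");hsv=cv2.cvtColor(im,cv2.COLOR_BGR2HSV).astype(int);H,S=hsv[...,0],hsv[...,1]
    m=((H<6)|(H>174))&(S>180);q=P[m];q=q[(q[:,2]>0.05)&(q[:,2]<.117)&(q[:,1]>.1)]
    f=np.polyfit(q[:,0],q[:,1],1);print(n,"pad",f,np.arctan(f[0]),q.mean(0),len(q))
E
```

```text
1589 0.11320182135652967
((502.7642822265625, 218.6626434326172), (120.33956909179688, 139.8302001953125), 14.496975898742676)
(0.03, 0.042) 1026 ((553.5452880859375, 232.25006103515625), (235.38739013671875, 176.8690185546875), 14.458574295043945)
(0.05, 0.06) 1539 ((502.43914794921875, 218.71827697753906), (129.54994201660156, 175.91314697265625), 14.404742240905762)
3839 [[ 0.59843469 -0.28205403]
 [ 0.66739917 -0.21167976]
 [ 0.73815757 -0.14259515]] ((0.6702486872673035, -0.21491968631744385), 0.1151786595582962)
1158 [[ 0.44196605 -0.26227088]
 [ 0.50369863 -0.18359033]
 [ 0.54746239 -0.14373347]] ((0.4982808530330658, -0.20658008754253387), 0.08075116574764252)
4387 [[ 0.26328886 -0.32663778]
 [ 0.33037495 -0.25827496]
 [ 0.39858153 -0.18967462]] ((0.3257794976234436, -0.25959551334381104), 0.10926632583141327)
teal ((0.48073136806488037, -0.20728473365306854), 0.1635456681251526) 0.8821433045249114
glue [ 0.74801246 -0.09005681  0.10235049] [ 0.7818216  -0.04580353  0.8821433 ] [ 0.45546672 -0.1205112   0.07378723]
top pad [0.2540281 0.0082822] 0.24876620474358332 [0.52070283 0.14055535 0.09349169] 183
side pad [0.24211802 0.01441794] 0.23754667819798428 [0.51921971 0.14013038 0.09187955] 416
```

```bash
cat >> h.py <<'E'
def st():
    from plant import read_state
    s=read_state(); M=R.from_rotvec(s["orientation"]).as_matrix(); return s,M
def show():
    s,M=st(); np.set_printoptions(precision=4,suppress=True)
    print("t",round(s["t"],2),"q",s["q"],"p",s["tool_pos"],"F",s["force"],"T",s["wrist_torque"],"op",round(s["opening"],4)); print(M)
    return s,M
E
python3 - <<'E'
from plant import *
from h import *
s,M=show(); rad=np.array([*s["tool_pos"][:2],0]); rad/=np.linalg.norm(rad); print("radial in tool",M.T@rad)
E
```

```text
t 0.1 q [-1.2744  0.1311  1.4891 -0.      1.523  -0.0854] p [ 0.2234 -0.5563  0.2287] F [-0.2116  0.9485 -0.8215] T [-0.0353  0.0055  0.0108] op 0.0927
[[ 0.3726 -0.928  -0.0005]
 [-0.928  -0.3726  0.0015]
 [-0.0016 -0.0001 -1.    ]]
radial in tool [ 1.     -0.0001 -0.0016]
```

Call:
{"name": "play_rows", "arguments": {
  "increments": [
    [[5, 0, 0, 0], [10, 0, 0, 0], [15, 0, 0, 0], [20, 0, 0, 0], [25, 0, 0, 0]]
  ]
}}

```text
t: 0.6
tool_pos: [0.3088, -0.7694, 0.228]
orientation: [-2.601, 1.759, 0.004]
force: [-0.1, -1.5, 0.5]
opening: 0.0929
```

Call:
{"name": "play_rows", "arguments": {
  "increments": [
    [[5, 0, 0, 0], [10, 0, 0, 0], [15, 0, 0, 0], [20, 0, 0, 0], [25, 0, 0, 0]]
  ]
}}

```text
t: 1.1
tool_pos: [0.3377, -0.8414, 0.1965]
orientation: [2.584, -1.747, 0.051]
force: [-0.5, -0.9, 1.2]
opening: 0.0932
```

```bash
python3 -c "
from h import *
show()"
```

```text
t 1.1 q [-1.2468  1.2206  0.0259  0.0029  1.8561 -0.0569] p [ 0.3377 -0.8414  0.1965] F [-0.5067 -0.8633  1.2254] T [-0.0071 -0.0231  0.046 ] op 0.0932
[[ 0.3722 -0.928   0.015 ]
 [-0.9273 -0.3725 -0.0361]
 [ 0.0391 -0.0005 -0.9992]]
```

Call:
{"name": "play_rows", "arguments": {
  "increments": [
    [[5, 0, 0, 0], [10, 0, 0, 0], [15, 0, 0, 0], [20, 0, 0, 0], [25, 0, 0, 0]]
  ]
}}

```text
t: 1.6
tool_pos: [0.3473, -0.8654, 0.1715]
orientation: [2.559, -1.73, 0.117]
force: [0.3, 0.0, 0.6]
opening: 0.0931
```

```bash
python3 -c "
from h import *
show()"
```

```text
t 1.6 q [-1.2463  1.2521  0.0224  0.0056  1.7765 -0.0558] p [ 0.3473 -0.8654  0.1715] F [0.3472 0.0205 0.5773] T [ 0.0597  0.0254 -0.0117] op 0.0931
[[ 0.371  -0.928   0.0341]
 [-0.9242 -0.3725 -0.084 ]
 [ 0.0907 -0.0003 -0.9959]]
```

Call:
{"name": "play_rows", "arguments": {
  "increments": [
    [[100, 0, 0, 0], [100, 0, 0, 0], [100, 0, 0, 0], [100, 0, 0, 0], [100, 0, 0, 0]]
  ]
}}

```text
t: 2.1
tool_pos: [0.3565, -0.8881, 0.1458]
orientation: [2.533, -1.713, 0.179]
force: [0.7, 0.4, -0.3]
opening: 0.0928
```

```bash
python3 -c "
from h import *
show()"
```

```text
t 2.1 q [-1.2458  1.283   0.0224  0.0083  1.6957 -0.0551] p [ 0.3565 -0.8881  0.1458] F [ 0.7212  0.4456 -0.3178] T [ 0.0674  0.0975 -0.0198] op 0.0928
[[ 0.3689 -0.928   0.0525]
 [-0.9188 -0.3726 -0.1301]
 [ 0.1403 -0.0003 -0.9901]]
```

Call:
{"name": "play_rows", "arguments": {
  "increments": [
    [[100, 0, 0, 0]]
  ]
}}

```text
t: 2.2
tool_pos: [0.3616, -0.9008, 0.145]
orientation: [2.514, -1.7, 0.223]
force: [0.2, 0.7, -0.1]
opening: 0.0929
```

Call:
{"name": "play_rows", "arguments": {
  "increments": [
    [[100, 0, -100, 0]]
  ]
}}

```text
t: 2.3
tool_pos: [0.3619, -0.9012, 0.1702]
orientation: [2.505, -1.694, 0.244]
force: [-1.0, 1.0, -1.4]
opening: 0.0929
```

```bash
python3 -c "
from h import *
show()"
```

```text
t 2.3 q [-1.2462  1.2564  0.0275  0.0119  1.6645 -0.0548] p [ 0.3619 -0.9012  0.1702] F [-1.001   0.9851 -1.3523] T [0.0619 0.0886 0.0223] op 0.0929
[[ 0.3655 -0.928   0.0725]
 [-0.9107 -0.3726 -0.1782]
 [ 0.1924 -0.0009 -0.9813]]
```

```bash
python3 - <<'E'
from h import *
from scipy.optimize import least_squares
D=np.array([[.1311,1.4891,1.523,.5995,.2287],[1.2206,.0259,1.8561,np.hypot(.3377,.8414),.1965],[1.2521,.0224,1.7765,np.hypot(.3473,.8654),.1715],[1.283,.0224,1.6957,np.hypot(.3565,.8881),.1458],[1.2564,.0275,1.6645,np.hypot(.3619,.9012),.1702]])
def f(x):
    a1,d1,L2,L3,L6,off=x
    e=[]
    for q2,q3,q5,r,z in D:
        s=q2+q3;t=s+q5
        e+=[a1+L2*np.sin(q2)+L3*np.sin(s)+off*np.cos(s)+L6*np.sin(t)-r, d1+L2*np.cos(q2)+L3*np.cos(s)-off*np.sin(s)+L6*np.cos(t)-z]
    return e
s=least_squares(f,[0,.2,.4,.4,.2,0]);print(s.x,s.cost,np.array(s.fun)); print(np.linalg.svd(s.jac)[1])
P=np.load("pics/Ptop.npy")
im=cv2.imread("pics/top0.png");hsv=cv2.cvtColor(im,cv2.COLOR_BGR2HSV).astype(int);H,S=hsv[...,0],hsv[...,1]
m=(H>80)&(H<100)&(S>150); q=P[m]; q=q[(q[:,2]>0.066)&(q[:,2]<.09)&(q[:,1]<-.2)];print("teal",cv2.minEnclosingCircle(q[:,:2].astype(np.float32)),len(q))
E
```

```text
[0.00266047 0.31786356 0.36868883 0.55289814 0.36689599 0.06056253] 7.115191496434146e-10 [ 2.58310788e-07  3.22859674e-07  1.11429907e-05  7.82095979e-06
 -2.34660527e-05  4.61521865e-06  6.37036331e-06  9.60738928e-06
  5.69549632e-06 -2.23663961e-05]
[4.04898291 3.56075874 0.93057014 0.22064393 0.10683188 0.0260198 ]
teal ((0.5011439919471741, -0.33453071117401123), 0.03500239551067352) 263
```

```bash
cat > kin.py <<'E'
from h import *
from scipy.optimize import least_squares
PR=dict(x=[0.00266047,0.31786356,0.36868883,0.55289814,0.36689599,0.06056253])
LO=np.array([-2.96,-.89,.02,-1.34,0,-2.66]);HI=np.array([2.96,2.26,2.5,4.48,2.73,2.66])
def rz(a): return R.from_euler('z',a).as_matrix()
def ry(a): return R.from_euler('y',a).as_matrix()
def fk(q,x=None,c=0.0):
    a1,d1,L2,L3,L6,off=PR['x'] if x is None else x
    A=rz(q[0]); p=A@np.array([a1,0,d1]); A=A@ry(q[1]); p=p+A@[0,0,L2]
    A=A@ry(q[2]); p=p+A@[off,0,L3]; A=A@rz(q[3])@ry(q[4]); p=p+A@[0,0,L6]
    return p,A@rz(q[5]+PR.get('c',c))
E
python3 - <<'E'
from kin import *
for q,rv,p in (([-1.2744,.1311,1.4891,0,1.523,-.0854],[-2.60168612,1.75899749,.0021],[.2234,-.5563,.2287]),([-1.2462,1.2564,.0275,.0119,1.6645,-.0548],[2.505,-1.694,.244],[.3619,-.9012,.1702])):
    P,A=fk(q); M=R.from_rotvec(rv).as_matrix(); print(P-p, R.from_matrix(A.T@M).as_rotvec())
E
```

```text
[-4.83006184e-02 -1.70591918e-02  3.17363579e-07] [-1.71005567e-04 -7.74698569e-06 -3.14158402e+00]
[-4.80553887e-02 -1.78486076e-02  2.43584226e-06] [ 2.24142011e-04  2.13660567e-04 -3.14153202e+00]
```

```bash
python3 - <<'E'
from kin import *
D=[([-1.27440531,.131098688,1.48925171,0,1.52296350,-.08539627],[.22341496,-.55629186,.22863987]),
([-1.2468,1.2206,.0259,.0029,1.8561,-.0569],[.3377,-.8414,.1965]),
([-1.2463,1.2521,.0224,.0056,1.7765,-.0558],[.3473,-.8654,.1715]),
([-1.2458,1.283,.0224,.0083,1.6957,-.0551],[.3565,-.8881,.1458]),
([-1.2462,1.2564,.0275,.0119,1.6645,-.0548],[.3619,-.9012,.1702])]
def f(x):
    e=[]
    for q,p in D:
        P,A=fk(q,x[:6]); e+=list(P+rz(q[0])@[0,x[6],0]-p)
    return np.array(e)
s=least_squares(f,[0,.3,.4,.5,.3,0,.05]);print(s.x,np.abs(s.fun).max(),np.linalg.svd(s.jac)[1])
for fix in (0,):
    g=lambda y:f(np.array([0,y[0],y[1],y[2],y[3],0,y[4]]));s=least_squares(g,[.3,.4,.5,.3,.05]);print(s.x,np.abs(s.fun).max())
E
```

```text
[2.37855636e-04 3.18715851e-01 3.68964783e-01 5.53193724e-01
 3.66750066e-01 6.17957396e-02 5.12340723e-02] 3.669522274507564e-05 [4.04896666 3.56073484 2.23608665 0.93063637 0.22073259 0.10708216
 0.02606389]
[0.28965367 0.37880888 0.55654308 0.40274157 0.05103002] 0.007123423417452979
```

```bash
cat > kin.py <<'E'
from h import *
from scipy.optimize import least_squares
X=[2.37855636e-04,3.18715851e-01,3.68964783e-01,5.53193724e-01,3.66750066e-01,6.17957396e-02,5.12340723e-02]
LO=np.array([-2.96,-.89,.02,-1.34,0,-2.66]);HI=np.array([2.96,2.26,2.5,4.48,2.73,2.66])
def rz(a): return R.from_euler('z',a).as_matrix()
def ry(a): return R.from_euler('y',a).as_matrix()
def fk(q):
    a1,d1,L2,L3,L6,off,lat=X
    A=rz(q[0]); p=A@np.array([a1,lat,d1]); A=A@ry(q[1]); p=p+A@[0,0,L2]
    A=A@ry(q[2]); p=p+A@[off,0,L3]; A=A@rz(q[3])@ry(q[4]); p=p+A@[0,0,L6]
    return p,A@rz(q[5]+np.pi)
def ik(p,M,q0):
    f=lambda q:(lambda P,A:np.r_[(P-p)*5,R.from_matrix(A.T@M).as_rotvec()])(*fk(q))
    s=least_squares(f,np.clip(q0,LO+1e-3,HI-1e-3),bounds=(LO,HI)); return s.x,np.abs(s.fun).max()
def lean(L,az,turn=0):
    "tool z leans L from down toward az; turn=0: tool x (jaw) horizontal perpendicular"
    d=np.array([np.cos(az),np.sin(az),0]);z=np.array([0,0,-1])*np.cos(L)+d*np.sin(L)
    x=np.cross(d,[0,0,1.]); y=np.cross(z,x); return np.c_[x,y,z]@rz(turn)
YAW=np.radians(14.46);SO=np.array([.5026,.2187,0]);SX=np.array([np.cos(YAW),np.sin(YAW),0]);SY=np.array([-np.sin(YAW),np.cos(YAW),0])
E
python3 - <<'E'
from kin import *
q0=[-.4,.3,1.5,0,.6,0]
for az in (0,YAW,.5):
  for L in (50,):
    L=np.radians(L)
    for t0 in (0,np.pi):
      for sg in (1,-1):
        M=lean(L,az,t0);q,e=ik(np.array([.486,-.2125,.048])+.008*M[:,2],M,q0)
        out=[np.round(q,2)];es=[e]
        M=lean(L,az,t0);q,e=ik(np.array([.486,-.2125,.25]),M,q);es.append(e)
        for k in range(0,181,15):
            M=lean(L,az,t0+sg*np.radians(k));q,e=ik(SO+.06*SX+[0,0,.175]+.008*M[:,2],M,q);es.append(e)
            if k%90==0: out.append(np.round(q,2))
        print(az,t0,sg,"err",np.round(max(es),3),*out)
E
```

```text
0 0 1 err 0.302 [-0.96 -0.25  2.5   1.22  0.74 -0.29] [ 0.54 -0.36  2.3  -0.81  0.56  2.66] [ 0.23 -0.49  2.5   0.61  0.15  2.66] [ 0.29 -0.42  2.5   2.22  0.    2.66]
0 0 -1 err 0.011 [-0.96 -0.25  2.5   1.22  0.74 -0.29] [ 0.54 -0.36  2.3  -0.81  0.56  2.66] [ 0.55 -0.35  2.3  -0.84  0.57  1.12] [ 0.55 -0.35  2.3  -0.84  0.57 -0.45]
0 3.141592653589793 1 err 0.174 [-0.7  -0.42  2.5   0.68  0.52 -2.66] [ 0.55 -0.35  2.3  -0.84  0.57 -0.45] [ 0.55 -0.35  2.3  -0.84  0.57  1.12] [ 0.54 -0.36  2.3  -0.81  0.56  2.66]
0 3.141592653589793 -1 err 0.311 [-0.7  -0.42  2.5   0.68  0.52 -2.66] [ 0.55 -0.35  2.3  -0.84  0.57 -0.45] [ 0.55 -0.35  2.3  -0.84  0.57 -2.02] [ 0.75 -0.16  2.28 -1.34  0.76 -2.66]
0.25237460983838006 0 1 err 0.196 [-1.05 -0.07  2.35  1.12  0.96 -0.47] [ 0.36 -0.47  2.38 -0.23  0.37  1.85] [ 0.21 -0.5   2.43  0.46  0.33  2.66] [ 0.31 -0.42  2.5   2.08  0.    2.66]
0.25237460983838006 0 -1 err 0.0 [-1.05 -0.07  2.35  1.12  0.96 -0.47] [ 0.36 -0.47  2.38 -0.23  0.37  1.85] [ 0.36 -0.47  2.38 -0.23  0.37  0.28] [ 0.36 -0.47  2.38 -0.23  0.37 -1.29]
0.25237460983838006 3.1
[... 393 characters left out ...]
 0.195 [-1.07  0.11  2.17  1.    1.14 -0.58] [ 0.16 -0.48  2.39  0.61  0.47  0.79] [ 0.16 -0.48  2.39  0.61  0.47  2.36] [ 0.3  -0.41  2.5   1.94  0.04  2.66]
0.5 0 -1 err 0.0 [-1.07  0.11  2.17  1.    1.14 -0.58] [ 0.16 -0.48  2.39  0.61  0.47  0.79] [ 0.16 -0.48  2.39  0.61  0.47 -0.78] [ 0.16 -0.48  2.39  0.61  0.47 -2.35]
0.5 3.141592653589793 1 err 0.395 [-0.65 -0.26  2.28  0.43  0.76 -2.66] [ 0.16 -0.48  2.39  0.61  0.47 -2.35] [ 0.16 -0.48  2.39  0.61  0.47 -0.78] [ 0.16 -0.48  2.39  0.61  0.47  0.79]
0.5 3.141592653589793 -1 err 0.648 [-0.65 -0.26  2.28  0.43  0.76 -2.66] [ 0.16 -0.48  2.39  0.61  0.47 -2.35] [ 0.4  -0.46  2.44 -0.53  0.24 -2.66] [ 0.67 -0.31  2.4  -1.34  0.51 -2.66]
```

```bash
cat > scan.py <<'E'
from kin import *
for azd in (-105,-90,-75,-60,-45,-30,15,30,45,60,75,90,104):
    az=np.radians(azd);L=np.radians(50);d=np.array([np.cos(az),np.sin(az),0])
    for t0 in (0,np.pi):
      for sg in (1,-1):
       for q0 in ([-.4,.3,1.5,0,.6,0],[-.4,.3,1.5,-.7,1,1],[-.4,.3,1.5,.9,1,-1]):
        M=lean(L,az,t0);q,e=ik(np.array([.486,-.2125,.048])+.008*M[:,2],M,q0)
        if e>.01: continue
        out=[np.round(q,2)];es=[e];qs=[q]
        for f in np.linspace(0,1,8):
            M=lean(L,az,t0);q,e=ik(np.array([.486,-.2125,.2])*(1-f)+f*(SO+[0,0,.2]+.05*d),M,q);es.append(e);qs.append(q)
        for k in range(0,181,15):
            M=lean(L,az,t0+sg*np.radians(k));q,e=ik(SO+.05*d+[0,0,.175]+.008*M[:,2],M,q);es.append(e);qs.append(q)
            if k%90==0: out.append(np.round(q,2))
        qs=np.array(qs)
        if max(es)<.01: print(azd,round(t0,1),sg,"marg",np.round(np.minimum(qs-LO,HI-qs).min(0),2),"maxstep",np.round(np.abs(np.diff(qs,axis=0)).max(),2),*out)
E
python3 scan.py
```

```text
-105 3.1 -1 marg [2.37 1.05 0.71 0.48 0.75 0.35] maxstep 0.26 [ 0.    0.41  1.79 -0.86  1.35  0.65] [ 0.59  0.57  1.31 -0.57  1.94  0.83] [ 0.59  0.57  1.31 -0.57  1.94 -0.74] [ 0.59  0.57  1.31 -0.57  1.94 -2.31]
-105 3.1 -1 marg [2.37 1.05 0.71 0.48 0.75 0.35] maxstep 0.26 [ 0.    0.41  1.79 -0.86  1.35  0.65] [ 0.59  0.57  1.31 -0.57  1.94  0.83] [ 0.59  0.57  1.31 -0.57  1.94 -0.74] [ 0.59  0.57  1.31 -0.57  1.94 -2.31]
-105 3.1 -1 marg [2.37 1.05 0.71 0.48 0.75 0.35] maxstep 0.26 [ 0.    0.41  1.79 -0.86  1.35  0.65] [ 0.59  0.57  1.31 -0.57  1.94  0.83] [ 0.59  0.57  1.31 -0.57  1.94 -0.74] [ 0.59  0.57  1.31 -0.57  1.94 -2.31]
-90 3.1 -1 marg [2.31 0.87 0.51 0.36 0.89 0.21] maxstep 0.29 [ 0.02  0.26  1.99 -0.98  1.17  0.57] [ 0.65  0.47  1.44 -0.68  1.79  0.69] [ 0.65  0.47  1.44 -0.68  1.79 -0.88] [ 0.65  0.47  1.44 -0.68  1.79 -2.45]
-90 3.1 -1 marg [2.31 0.87 0.51 0.36 0.89 0.21] maxstep 0.29 [ 0.02  0.26  1.99 -0.98  1.17  0.57] [ 0.65  0.47  1.44 -0.68  1.79  0.69] [ 0.65  0.47  1.44 -0.68  1.79 -0.88] [ 0.65  0.47  1.44 -0.68  1.79 -2.45]
-90 3.1 -1 marg [2.31 0.87 0.51 
[... 1805 characters left out ...]
9  1.78  0.81  1.55  1.05] [-0.09  0.19  1.78  0.81  1.55  2.62]
104 0 1 marg [2.17 1.05 0.72 1.77 0.64 0.04] maxstep 0.26 [-0.78  0.79  1.24  0.43  1.88 -1.06] [-0.09  0.19  1.78  0.81  1.55 -0.52] [-0.09  0.19  1.78  0.81  1.55  1.05] [-0.09  0.19  1.78  0.81  1.55  2.62]
104 3.1 -1 marg [2.17 1.05 0.72 1.77 0.64 0.  ] maxstep 0.26 [-0.78  0.79  1.24  0.43  1.88  2.08] [-0.09  0.19  1.78  0.81  1.55  2.62] [-0.09  0.19  1.78  0.81  1.55  1.05] [-0.09  0.19  1.78  0.81  1.55 -0.52]
104 3.1 -1 marg [2.17 1.05 0.72 1.77 0.64 0.  ] maxstep 0.26 [-0.78  0.79  1.24  0.43  1.88  2.08] [-0.09  0.19  1.78  0.81  1.55  2.62] [-0.09  0.19  1.78  0.81  1.55  1.05] [-0.09  0.19  1.78  0.81  1.55 -0.52]
```

Call:
{"name": "play_rows", "arguments": {
  "increments": [
    [[3, 4.5, -2, 0], [5, 9, -5, 0], [8, 14, -8, 0], [10, 18, -11, 0], [14, 22, -14, 0]]
  ]
}}

```text
t: 2.8
tool_pos: [0.2195, -0.938, 0.2532]
orientation: [2.476, -1.677, 0.289]
force: [0.0, -0.7, -0.9]
opening: 0.0929
```

```bash
cat >> h.py <<'E'
def leaninfo():
    s,M=show(); z=M[:,2]; print("lean",np.degrees(np.arccos(-z[2])),"az",np.degrees(np.arctan2(z[1],z[0])),"tcp az",np.degrees(np.arctan2(s["tool_pos"][1],s["tool_pos"][0])))
    return s,M
E
python3 -c "
from h import *
s,M=leaninfo()
rad=s['tool_pos']*[1,1,0];rad/=np.linalg.norm(rad);print(M.T@rad,M.T@[0,0,1])"
```

```text
t 2.8 q [-1.4115  1.1697  0.0224  0.0461  1.7172 -0.2089] p [ 0.2195 -0.938   0.2532] F [ 0.0415 -0.6773 -0.8593] T [0.1121 0.0637 0.0825] op 0.0929
[[ 0.3615 -0.9288  0.0815]
 [-0.9025 -0.3705 -0.2196]
 [ 0.2341  0.0059 -0.9722]]
lean 13.545119233855612 az -69.64641402412535 tcp az -76.82852614617403
[0.9611 0.1491 0.2324] [ 0.2341  0.0059 -0.9722]
```

Call:
{"name": "play_rows", "arguments": {
  "increments": [
    [[100, 40, -5, 0]]
  ]
}}

```text
t: 2.9
tool_pos: [0.211, -0.9536, 0.2576]
orientation: [2.448, -1.662, 0.327]
force: [-0.8, 0.6, 0.1]
opening: 0.0925
```

Call:
{"name": "play_rows", "arguments": {
  "increments": [
    [[100, 40, -5, 0]]
  ]
}}

```text
t: 3.0
tool_pos: [0.2052, -0.9689, 0.2598]
orientation: [2.422, -1.646, 0.364]
force: [0.7, -0.4, -0.3]
opening: 0.0932
```

Call:
{"name": "play_rows", "arguments": {
  "increments": [
    [[100, 40, -5, 0]]
  ]
}}

```text
t: 3.1
tool_pos: [0.1986, -0.9831, 0.2649]
orientation: [2.396, -1.629, 0.4]
force: [-0.4, 1.0, 0.2]
opening: 0.0933
```

```bash
python3 -c "
from h import *
s,M=leaninfo()
rad=s['tool_pos']*[1,1,0];rad/=np.linalg.norm(rad);print(M.T@rad,M.T@[0,0,1])"
```

```text
t 3.1 q [-1.4445  1.1701  0.0224  0.0599  1.6048 -0.2376] p [ 0.1986 -0.9831  0.2649] F [-0.3861  1.0055  0.1858] T [0.171  0.0679 0.0227] op 0.0933
[[ 0.3497 -0.9313  0.1018]
 [-0.8725 -0.3633 -0.3267]
 [ 0.3412  0.0254 -0.9396]]
lean 20.0085222416107 az -72.68766947508117 tcp az -78.58002648892571
[0.9245 0.1717 0.3404] [ 0.3412  0.0254 -0.9396]
```

Call:
{"name": "play_rows", "arguments": {
  "increments": [
    [[100, 50, -5, 0]]
  ]
}}

```text
t: 3.2
tool_pos: [0.1886, -0.997, 0.2718]
orientation: [2.371, -1.612, 0.435]
force: [0.6, 0.5, 0.6]
opening: 0.093
```

Call:
{"name": "play_rows", "arguments": {
  "increments": [
    [[100, 50, -5, 0]]
  ]
}}

```text
t: 3.3
tool_pos: [0.1774, -1.0102, 0.2802]
orientation: [2.345, -1.594, 0.467]
force: [0.2, -0.7, 0.3]
opening: 0.093
```

Call:
{"name": "play_rows", "arguments": {
  "increments": [
    [[100, 40, 0, 0]]
  ]
}}

```text
t: 3.4
tool_pos: [0.1701, -1.0229, 0.2888]
orientation: [2.316, -1.577, 0.499]
force: [0.1, 0.7, -0.5]
opening: 0.0927
```

Call:
{"name": "play_rows", "arguments": {
  "increments": [
    [[100, 40, 0, 0]]
  ]
}}

```text
t: 3.5
tool_pos: [0.1644, -1.0348, 0.2983]
orientation: [2.288, -1.559, 0.53]
force: [-0.6, 0.3, 0.2]
opening: 0.0931
```

```bash
python3 -c "
from h import *
s,M=leaninfo()
rad=s['tool_pos']*[1,1,0];rad/=np.linalg.norm(rad);print(M.T@rad,M.T@[0,0,1])"
```

```text
t 3.5 q [-1.4922  1.157   0.0224  0.0864  1.4737 -0.283 ] p [ 0.1644 -1.0348  0.2983] F [-0.5604  0.3299  0.1641] T [ 0.1728  0.0669 -0.0422] op 0.0931
[[ 0.3352 -0.9342  0.1224]
 [-0.815  -0.3527 -0.4597]
 [ 0.4726  0.0544 -0.8796]]
lean 28.405826172922513 az -75.09416324570007 tcp az -80.96985650482715
[0.8576 0.2017 0.4732] [ 0.4726  0.0544 -0.8796]
```

Call:
{"name": "play_rows", "arguments": {
  "increments": [
    [[100, 60, 5, 0]]
  ]
}}

```text
t: 3.6
tool_pos: [0.1529, -1.047, 0.3073]
orientation: [2.262, -1.54, 0.56]
force: [0.4, 0.3, -0.1]
opening: 0.0928
```

Call:
{"name": "play_rows", "arguments": {
  "increments": [
    [[100, 60, 5, 0]]
  ]
}}

```text
t: 3.7
tool_pos: [0.1389, -1.0589, 0.3169]
orientation: [2.235, -1.522, 0.588]
force: [0.1, -0.4, 0.8]
opening: 0.0931
```

Call:
{"name": "play_rows", "arguments": {
  "increments": [
    [[100, 60, 5, 0]]
  ]
}}

```text
t: 3.8
tool_pos: [0.1258, -1.0698, 0.328]
orientation: [2.206, -1.504, 0.615]
force: [0.5, -0.2, -0.2]
opening: 0.0934
```

Call:
{"name": "play_rows", "arguments": {
  "increments": [
    [[100, 60, 5, 0]]
  ]
}}

```text
t: 3.9
tool_pos: [0.1131, -1.0798, 0.3407]
orientation: [2.177, -1.486, 0.64]
force: [0.0, 0.4, -0.1]
opening: 0.0928
```

Call:
{"name": "play_rows", "arguments": {
  "increments": [
    [[100, 60, 5, 0]]
  ]
}}

```text
t: 4.0
tool_pos: [0.1008, -1.089, 0.3546]
orientation: [2.147, -1.469, 0.665]
force: [-0.1, 0.0, -0.1]
opening: 0.0929
```

```bash
python3 -c "
from h import *
s,M=leaninfo()
rad=s['tool_pos']*[1,1,0];rad/=np.linalg.norm(rad);print(M.T@rad,M.T@[0,0,1])"
```

```text
t 4.0 q [-1.5705  1.1335  0.0227  0.139   1.3252 -0.3583] p [ 0.1008 -1.089   0.3546] F [-0.0768  0.0012 -0.1123] T [0.3122 0.0338 0.0137] op 0.0929
[[ 0.316  -0.9392  0.1346]
 [-0.7209 -0.3299 -0.6095]
 [ 0.6168  0.0955 -0.7813]]
lean 38.618517258223 az -77.54799112527827 tcp az -84.71272020312918
[0.747  0.2419 0.6193] [ 0.6168  0.0955 -0.7813]
```

Call:
{"name": "play_rows", "arguments": {
  "increments": [
    [[100, 40, 15, 0]]
  ]
}}

```text
t: 4.1
tool_pos: [0.0952, -1.0987, 0.3678]
orientation: [2.114, -1.451, 0.689]
force: [-1.5, -0.7, 0.4]
opening: 0.0932
```

Call:
{"name": "play_rows", "arguments": {
  "increments": [
    [[100, 40, 15, 0]]
  ]
}}

```text
t: 4.2
tool_pos: [0.0926, -1.1074, 0.3809]
orientation: [2.082, -1.434, 0.712]
force: [-1.1, -0.2, -0.4]
opening: 0.0928
```

Call:
{"name": "play_rows", "arguments": {
  "increments": [
    [[100, 40, 15, 0]]
  ]
}}

```text
t: 4.3
tool_pos: [0.0892, -1.1151, 0.3954]
orientation: [2.052, -1.416, 0.735]
force: [0.1, -0.5, 0.1]
opening: 0.093
```

Call:
{"name": "play_rows", "arguments": {
  "increments": [
    [[100, 40, 15, 0]]
  ]
}}

```text
t: 4.4
tool_pos: [0.0853, -1.1219, 0.4114]
orientation: [2.021, -1.398, 0.756]
force: [0.7, 0.1, 0.1]
opening: 0.0932
```

Call:
{"name": "play_rows", "arguments": {
  "increments": [
    [[100, 40, 15, 0]]
  ]
}}

```text
t: 4.5
tool_pos: [0.0813, -1.1277, 0.4287]
orientation: [1.991, -1.38, 0.777]
force: [0.1, -0.3, 0.2]
opening: 0.0928
```

Call:
{"name": "play_rows", "arguments": {
  "increments": [
    [[100, 40, 15, 0]]
  ]
}}

```text
t: 4.6
tool_pos: [0.0771, -1.1325, 0.4471]
orientation: [1.961, -1.363, 0.797]
force: [0.2, -0.7, 0.3]
opening: 0.093
```

```bash
python3 -c "
from h import *
s,M=leaninfo()
rad=s['tool_pos']*[1,1,0];rad/=np.linalg.norm(rad);print(M.T@rad,M.T@[0,0,1])"
```

```text
t 4.6 q [-1.5967  1.09    0.0233  0.1654  1.1536 -0.3786] p [ 0.0771 -1.1325  0.4471] F [ 0.168  -0.689   0.3068] T [ 0.3544 -0.0093  0.0007] op 0.093
[[ 0.2876 -0.9488  0.1308]
 [-0.5789 -0.281  -0.7655]
 [ 0.763   0.1445 -0.63  ]]
lean 50.94761386906927 az -80.30591189339908 tcp az -86.10761641892621
[0.5971 0.2159 0.7726] [ 0.763   0.1445 -0.63  ]
```

```bash
cat > plan.py <<'E'
from kin import *
def toward(p,turn=0,n=5,step=.05,tstep=.149,at=None):
    "print rows toward world TCP point p and total turn, limited per row"
    s,M=st(); d=M.T@(np.asarray(p)-s["tool_pos"]); L=np.linalg.norm(d)
    k=max(L/step,abs(turn)/tstep,1e-9); rows=[]
    for i in range(1,n+1):
        f=min(i/k,1); rows.append([round(float(v*100*f),1) for v in d]+[round(turn*f,3)])
    print("rows needed",round(k,1),rows); return rows
def turnto(Mt):
    s,M=st(); e=R.from_matrix(M.T@Mt).as_rotvec(); print("rotvec to goal (tool)",np.degrees(e)); 
    return np.arctan2(*( (M.T@Mt)[[1,0],0]))
E
python3 - <<'E'
from plan import *
s,M=st(); az=np.arctan2(M[1,2],M[0,2]);L=np.arccos(-M[2,2])
for t0 in(0,np.pi):
    t=turnto(lean(L,az,t0)); print(t0,t)
G=lean(L,az,np.pi)
g=np.array([.486,-.2125,.20])+.008*G[:,2]; print(g)
q,e=ik(g,G,[0,.2,2,-.9,1.1,.5]);print(q,e)
q,e=ik(np.array([.486,-.2125,.048]),G,q);print(q,e)
# path check
q=s["q"];p0=s["tool_pos"]
for f in np.linspace(0,1,21):
    q,e=ik(p0+(g-p0)*f,M@rz(f*turnto(G)if 0 else f*0),q);print(round(f,2),q,round(e,4))
E
```

```text
rotvec to goal (tool) [-9.49075208e-15  3.73103965e-15  1.00722993e+02]
0 1.7579478638089472
rotvec to goal (tool) [-3.54491673e-15 -8.86312755e-15 -7.92770068e+01]
3.141592653589793 -1.3836447897808464
[ 0.48704612 -0.21862385  0.19495975]
[ 0.02474345 -0.1443456   2.0854717  -0.95231915  1.23212899  0.20988698] 9.71445146547012e-15
[ 0.0387164   0.15604251  2.11604029 -1.07528254  1.06592995  0.52465058] 2.015856625746766e-14
0.0 [-1.59679863  1.08481115  0.0319643   0.16576299  1.15018034 -0.37928445] 0.0
0.05 [-1.57282651  0.76265231  0.55258277  0.16331169  0.95072037 -0.39112832] 0.0
0.1 [-1.54601495  0.5914483   0.81792201  0.14882913  0.85365422 -0.37674549] 0.0
0.15 [-1.51588372  0.45397785  1.02351613  0.12598564  0.78207751 -0.34895747] 0.0
0.2 [-1.48185556  0.33345235  1.1973764   0.0939831   0.725333   -0.30819562] 0.0
0.25 [-1.44323786  0.22337125  1.3503346   0.05144375  0.67975453 -0.25341533] 0.0
0.3 [-1.39920474  0.12055657  1.48775247 -0.00310107  0.64408372 -0.18316105] 0.0
0.35 [-1.34878338  0.02339279  1.61255762 -0.07078863  0.6183055  -0.09613983] 0.0
0.4 [-1.
[... 363 characters left out ...]
-0.55989484  0.67541085  0.55743936] 0.0
0.65 [-0.84812374 -0.41783114  2.13473445 -0.6589209   0.72978907  0.70754672] 0.0
0.7 [-0.7259115  -0.44591889  2.17821335 -0.7470999   0.79629382  0.85528101] 0.0
0.75 [-0.59591604 -0.45132851  2.20559284 -0.82127507  0.87136691  0.99866381] 0.0
0.8 [-0.46220799 -0.43185709  2.21568957 -0.87936471  0.95055057  1.13621244] 0.0
0.85 [-0.32947983 -0.3877887   2.20802131 -0.92043321  1.02927882  1.2663398 ] 0.0
0.9 [-0.20211034 -0.32200417  2.18295594 -0.94490693  1.10376406  1.38715961] 0.0
0.95 [-0.08339898 -0.23914986  2.14159703 -0.95459678  1.17163961  1.49673778] 0.0
1.0 [ 0.02474345 -0.1443456   2.0854717  -0.95231915  1.23212899  1.59353177] 0.0
```

```bash
python3 - <<'E'
from plan import *
toward([.487,-.219,.22],-1.384)
E
```

```text
rows needed 20.5 [[-2.8, -3.3, -2.4, np.float64(-0.067)], [-5.7, -6.6, -4.9, np.float64(-0.135)], [-8.5, -9.9, -7.3, np.float64(-0.202)], [-11.4, -13.2, -9.8, np.float64(-0.27)], [-14.2, -16.5, -12.2, np.float64(-0.337)]]
```

Call:
{"name": "play_rows", "arguments": {
  "increments": [
    [[-2.8, -3.3, -2.4, -0.07], [-5.7, -6.6, -4.9, -0.14], [-8.5, -9.9, -7.3, -0.2], [-11.4, -13.2, -9.8, -0.27], [-14.2, -16.5, -12.2, -0.34]]
  ]
}}

```text
t: 5.1
tool_pos: [0.1392, -0.9974, 0.4167]
orientation: [2.111, -0.988, 0.635]
force: [1.0, -0.4, 1.1]
opening: 0.0931
```

```bash
python3 - <<'E'
from plan import *
s,M=leaninfo()
t=turnto(lean(np.arccos(-M[2,2]),np.arctan2(M[1,2],M[0,2]),np.pi));print(t)
toward([.487,-.219,.22],t)
E
```

```text
t 5.1 q [-1.5147  0.4581  1.0065  0.1224  0.791  -0.6842] p [ 0.1392 -0.9974  0.4167] F [ 0.9972 -0.4483  1.1069] T [0.3286 0.0667 0.0034] op 0.0931
[[ 0.587  -0.7991  0.1301]
 [-0.4502 -0.4557 -0.7679]
 [ 0.6728  0.3922 -0.6273]]
lean 51.15007531091987 az -80.3848312175786 tcp az -82.05653924868336
rotvec to goal (tool) [ -0.       0.     -59.7637]
-1.0430737367746168
rows needed 17.5 [[-1.6, -4.1, -2.5, np.float64(-0.06)], [-3.2, -8.1, -4.9, np.float64(-0.119)], [-4.8, -12.2, -7.4, np.float64(-0.179)], [-6.4, -16.2, -9.8, np.float64(-0.238)], [-8.0, -20.3, -12.3, np.float64(-0.298)]]
```

Call:
{"name": "play_rows", "arguments": {
  "increments": [
    [[-1.6, -4.1, -2.5, -0.14], [-3.2, -8.1, -4.9, -0.28], [-4.8, -12.2, -7.4, -0.42], [-6.4, -16.2, -9.8, -0.56], [-8, -20.3, -12.3, -0.7]]
  ]
}}

```text
t: 5.6
tool_pos: [0.2386, -0.7735, 0.3618]
orientation: [2.252, -0.192, 0.272]
force: [0.7, 0.9, 0.5]
opening: 0.093
```

```bash
python3 - <<'E'
from plan import *
s,M=leaninfo()
t=turnto(lean(np.arccos(-M[2,2]),np.arctan2(M[1,2],M[0,2]),np.pi));print(t)
toward([.487,-.219,.22],t,tstep=.1)
E
```

```text
t 5.6 q [-1.298  -0.0647  1.6972 -0.1402  0.6207 -1.0529] p [ 0.2386 -0.7735  0.3618] F [0.7011 0.8602 0.5362] T [0.3198 0.0119 0.0355] op 0.093
[[ 0.9648 -0.2282  0.1309]
 [-0.0463 -0.6369 -0.7696]
 [ 0.259   0.7364 -0.625 ]]
lean 51.31986154312993 az -80.34854699945173 tcp az -72.85541424286396
rotvec to goal (tool) [  0.       0.     -19.3768]
-0.33818866703501854
rows needed 12.5 [[1.4, -4.1, -2.4, np.float64(-0.027)], [2.8, -8.2, -4.9, np.float64(-0.054)], [4.3, -12.4, -7.3, np.float64(-0.081)], [5.7, -16.5, -9.8, np.float64(-0.108)], [7.1, -20.6, -12.2, np.float64(-0.136)]]
```

Call:
{"name": "play_rows", "arguments": {
  "increments": [
    [[1.4, -4.1, -2.4, -0.07], [2.8, -8.2, -4.9, -0.14], [4.3, -12.4, -7.3, -0.2], [5.7, -16.5, -9.8, -0.27], [7.1, -20.6, -12.2, -0.338]]
  ]
}}

```text
t: 6.1
tool_pos: [0.3383, -0.5515, 0.3065]
orientation: [2.236, 0.191, 0.092]
force: [0.9, -0.3, 0.5]
opening: 0.0932
```

```bash
python3 - <<'E'
from plan import *
s,M=leaninfo()
t=turnto(lean(np.arccos(-M[2,2]),np.arctan2(M[1,2],M[0,2]),np.pi));print(t)
toward([.487,-.219,.20],t,tstep=.1,n=10)
E
```

```text
t 6.1 q [-0.8779 -0.4243  2.1014 -0.6205  0.7369 -0.7396] p [ 0.3383 -0.5515  0.3065] F [ 0.8645 -0.2653  0.4518] T [ 0.3598 -0.0361  0.049 ] op 0.0932
[[ 0.9856  0.1052  0.1327]
 [ 0.1693 -0.6133 -0.7715]
 [ 0.0002  0.7828 -0.6222]]
lean 51.52031738332661 az -80.24375190569693 tcp az -58.475094299412994
rotvec to goal (tool) [-0.    -0.    -0.013]
-0.00022672451844313012
rows needed 7.6 [[2.7, -3.6, -2.2, np.float64(-0.0)], [5.3, -7.2, -4.5, np.float64(-0.0)], [8.0, -10.7, -6.7, np.float64(-0.0)], [10.7, -14.3, -9.0, np.float64(-0.0)], [13.4, -17.9, -11.2, np.float64(-0.0)], [16.0, -21.5, -13.5, np.float64(-0.0)], [18.7, -25.0, -15.7, np.float64(-0.0)], [20.3, -27.2, -17.1, np.float64(-0.0)], [20.3, -27.2, -17.1, np.float64(-0.0)], [20.3, -27.2, -17.1, np.float64(-0.0)]]
```

Call:
{"name": "play_rows", "arguments": {
  "increments": [
    [[2.7, -3.6, -2.2, 0], [5.3, -7.2, -4.5, 0], [8, -10.7, -6.7, 0], [10.7, -14.3, -9, 0], [13.4, -17.9, -11.2, 0]]
  ]
}}

```text
t: 6.6
tool_pos: [0.4374, -0.3318, 0.2378]
orientation: [2.234, 0.189, 0.098]
force: [1.7, 0.7, -2.0]
opening: 0.0926
```

Call:
{"name": "play_rows", "arguments": {
  "increments": [
    [[2.7, -3.6, -2.2, 0], [5.3, -7.2, -4.5, 0], [6.9, -9.3, -5.9, 0], [6.9, -9.3, -5.9, 0]]
  ]
}}

```text
t: 7.0
tool_pos: [0.4899, -0.214, 0.2009]
orientation: [2.235, 0.195, 0.101]
force: [-0.4, -0.1, 0.9]
opening: 0.093
```

```bash
python3 - <<'E'
from plan import *
from plant import *
for n in("side","top"):
    p,d=read_camera(n); cv2.imwrite(f"pics/{n}1.png",p)
s,M=leaninfo()
for h in (.1,.048):
    toward(np.array([.486,-.2125,h])+.008*M[:,2],0,n=3,step=.03)
E
```

```text
t 7.1 q [ 0.0337 -0.152   2.0844 -0.9621  1.2401  0.2132] p [ 0.4887 -0.2168  0.2021] F [ 0.5348 -0.2803  0.5893] T [ 0.3497 -0.0225  0.0048] op 0.093
[[ 0.985   0.1032  0.1385]
 [ 0.1726 -0.6121 -0.7717]
 [ 0.0052  0.784  -0.6207]]
lean 51.63024139748464 az -79.82492338096876 tcp az -23.921822260562102
rows needed 3.6 [[-0.1, -2.3, 1.9, np.float64(0.0)], [-0.1, -4.6, 3.8, np.float64(0.0)], [-0.2, -7.0, 5.7, np.float64(0.0)]]
rows needed 5.3 [[-0.1, -2.3, 1.9, np.float64(0.0)], [-0.1, -4.7, 3.8, np.float64(0.0)], [-0.2, -7.0, 5.7, np.float64(0.0)]]
```

View pics/side1.png

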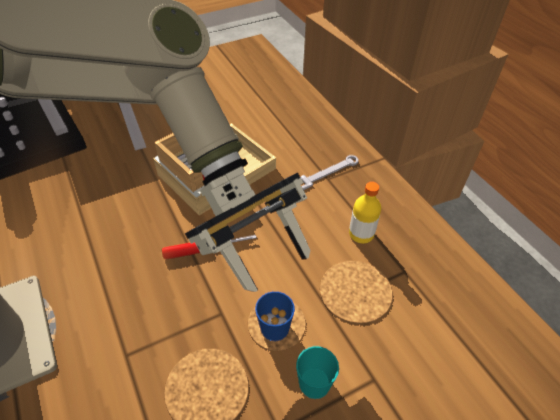

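View pics/top1.png

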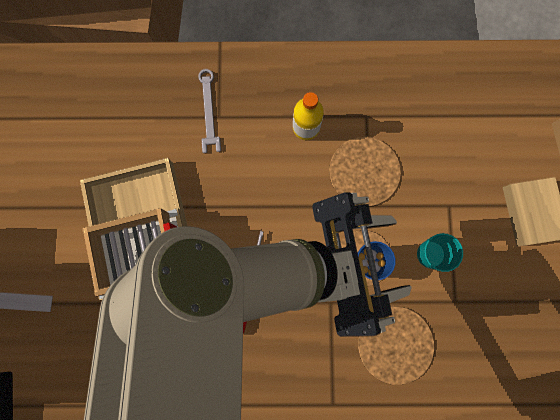

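Call:
{"name": "play_rows", "arguments": {
  "increments": [
    [[-0.1, -3, 2.5, 0], [-0.1, -6, 4.9, 0], [-0.2, -9, 7.4, 0], [-0.3, -11, 9, 0], [-0.3, -12.3, 10.1, 0]]
  ]
}}

```text
t: 7.6
tool_pos: [0.4856, -0.2213, 0.0415]
orientation: [2.235, 0.19, 0.098]
force: [-0.2, -0.6, 0.2]
opening: 0.0928
```

```bash
python3 - <<'E'
from plan import *
s,M=leaninfo()
toward(np.array([.486,-.2125,.048])+.008*M[:,2],0,n=1,step=.03)
E
```

```text
t 7.6 q [ 0.0234  0.1715  2.1228 -1.1069  1.047   0.5497] p [ 0.4856 -0.2213  0.0415] F [-0.1616 -0.5646  0.2329] T [ 0.33   -0.0755 -0.0832] op 0.0928
[[ 0.9853  0.1028  0.1364]
 [ 0.1707 -0.6129 -0.7715]
 [ 0.0043  0.7834 -0.6215]]
lean 51.57580994293146 az -79.97353350295893 tcp az -24.49875943511042
rows needed 0.1 [[0.2, -0.0, -0.3, 0]]
```

Call:
{"name": "play_rows", "arguments": {
  "increments": [
    [[0.2, 0, -0.2, 0], [0.2, 0, -0.2, 0], [0.2, 0, -0.2, 0], [0.2, 0, -0.2, 0], [0.2, 0, -0.2, 0]]
  ],
  "jaw": 4,
  "squeeze": 48
}}

```text
t: 8.1
tool_pos: [0.4883, -0.2197, 0.0445]
orientation: [2.234, 0.188, 0.1]
force: [-1.0, -0.1, 6.6]
opening: 0.0641
```

Call:
{"name": "play_rows", "arguments": {
  "increments": [
    [[0, 0, 0, 0], [0, 0, 0, 0], [0, 0, 0, 0]]
  ]
}}

```text
t: 8.4
tool_pos: [0.4886, -0.2195, 0.0446]
orientation: [2.234, 0.188, 0.101]
force: [-0.6, 1.7, 0.4]
opening: 0.064
```

```bash
python3 - <<'E'
from plan import *
s,M=leaninfo()
toward(s["tool_pos"]+[0,0,.2],0,n=5,step=.04)
E
```

```text
t 8.4 q [ 0.0277  0.1703  2.1169 -1.1036  1.0521  0.5473] p [ 0.4886 -0.2195  0.0446] F [-0.6426  1.7163  0.438 ] T [ 0.4727 -0.1124  0.0089] op 0.064
[[ 0.9853  0.1006  0.1384]
 [ 0.1709 -0.6124 -0.7719]
 [ 0.0071  0.7841 -0.6205]]
lean 51.64487983751113 az -79.83776546048595 tcp az -24.19483940202174
rows needed 5.0 [[0.0, 3.1, -2.5, np.float64(0.0)], [0.1, 6.3, -5.0, np.float64(0.0)], [0.1, 9.4, -7.4, np.float64(0.0)], [0.1, 12.5, -9.9, np.float64(0.0)], [0.1, 15.7, -12.4, np.float64(0.0)]]
```

Call:
{"name": "play_rows", "arguments": {
  "increments": [
    [[0, 1, -0.8, 0], [0, 3, -2.4, 0], [0, 6, -4.7, 0], [0.1, 9, -7.1, 0], [0.1, 12, -9.5, 0]]
  ]
}}

```text
t: 8.9
tool_pos: [0.4876, -0.2192, 0.1978]
orientation: [2.235, 0.19, 0.099]
force: [0.2, -0.3, -3.2]
opening: 0.064
```

Call:
{"name": "play_rows", "arguments": {
  "increments": [
    [[0, 2, -1.6, 0], [0, 3.5, -2.8, 0], [0, 3.5, -2.8, 0]]
  ]
}}

```text
t: 9.2
tool_pos: [0.4885, -0.219, 0.2454]
orientation: [2.235, 0.187, 0.104]
force: [0.3, 0.0, -3.3]
opening: 0.0643
```

```bash
python3 - <<'E'
from plan import *
from plant import *
p,d=read_camera("side"); cv2.imwrite("pics/side2.png",p)
s,M=leaninfo()
E
```

```text
t 9.25 q [ 0.0283 -0.2128  2.0555 -0.9382  1.2878  0.1357] p [ 0.4877 -0.2189  0.243 ] F [ 1.8107 -0.433  -4.0162] T [ 0.9528  0.0814 -0.0274] op 0.0641
[[ 0.9852  0.1008  0.1383]
 [ 0.171  -0.6137 -0.7708]
 [ 0.0072  0.7831 -0.6219]]
lean 51.5457003615581 az -79.82476306981306 tcp az -24.173371302643893
```

View pics/side2.png

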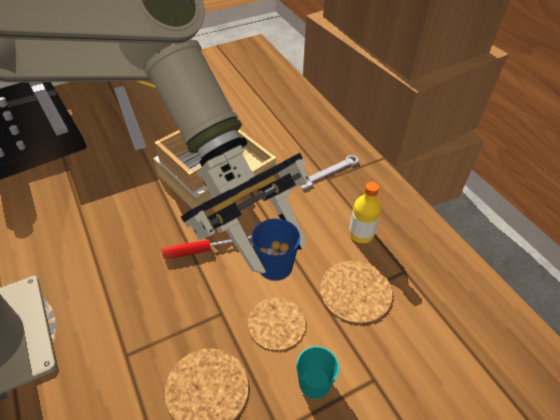

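```bash
cat > pour.py <<'E'
from plan import *
UT=np.array([.007,.784,-.6205])
def pourpos(M,tx=0.0,ty=-.02,gz=.175):
    "TCP position for tool rotation M so the mouth is at sorter (tx,ty)"
    u=M@UT/np.linalg.norm(UT); g=SO+tx*SX+ty*SY-.030*u*[1,1,0]; g[2]=gz
    return g+.008*M[:,2],u
if __name__=="__main__":
    s,M=st()
    q=s["q"]
    for k in range(0,181,15):
        A=M@rz(-np.radians(k)); p,u=pourpos(A,gz=.2 if k==0 else .175); q,e=ik(p,A,q)
        print(k,"tilt",round(np.degrees(np.arccos(u[2])),1),"uX",round(u@SX,2),"uY",round(u@SY,2),p,"q",q,round(e,4))
    p,u=pourpos(M,gz=.21); toward(p,0,n=12,step=.045)
E
python3 pour.py
```

```text
0 tilt 0.1 uX -0.0 uY -0.0 [0.50869858 0.19321761 0.19502488] q [ 0.72695838  0.42502366  1.46394489 -0.74883411  1.7658574   0.6085524 ] 0.0
15 tilt 11.7 uX 0.2 uY -0.0 [0.50279349 0.19165239 0.17002488] q [ 0.7311765   0.44185293  1.49183303 -0.7413756   1.73568257  0.38054067] 0.0
30 tilt 23.4 uX 0.4 uY 0.03 [0.49746649 0.18921247 0.17002488] q [ 0.73386412  0.42870315  1.50911822 -0.73964699  1.73432395  0.12344776] 0.0
45 tilt 34.9 uX 0.56 uY 0.1 [0.49308062 0.18606411 0.17002488] q [ 0.73479723  0.41590001  1.52584327 -0.73877226  1.73201198 -0.13502249] 0.0
60 tilt 46.1 uX 0.7 uY 0.19 [0.48993476 0.18242189 0.17002488] q [ 0.73386679  0.40429662  1.54091094 -0.73883857  1.72886737 -0.39510784] 0.0
75 tilt 57.0 uX 0.78 uY 0.3 [0.4882433  0.178534   0.17002488] q [ 0.73109859  0.39468082  1.55333203 -0.73985655  1.72505947 -0.65691985] 0.0
90 tilt 67.3 uX 0.82 uY 0.43 [0.48812151 0.1746654  0.17002488] q [ 0.72666242  0.3877228   1.5622826  -0.74175491  1.72080681 -0.92043655] 0.0
105 tilt 76.9 uX 0.8 uY 0.55 [0.48957769 0.17107973 0.17002488] q [ 0.72086668  0.3839248   1.56715
[... 496 characters left out ...]
X 0.27 uY 0.94 [0.5077735  0.16383268 0.17002488] q [ 0.69348844  0.40248772  1.54325213 -0.7575894   1.70291102 -2.25516956] 0.0
180 tilt 103.2 uX 0.07 uY 0.97 [0.51385427 0.16441653 0.17002488] q [ 0.68813177  0.41399556  1.5283222  -0.76033358  1.7019614  -2.52299501] 0.0
rows needed 9.2 [[1.0, -3.0, -3.2, np.float64(0.0)], [2.0, -6.1, -6.3, np.float64(0.0)], [3.0, -9.1, -9.5, np.float64(0.0)], [3.9, -12.2, -12.6, np.float64(0.0)], [4.9, -15.2, -15.8, np.float64(0.0)], [5.9, -18.3, -19.0, np.float64(0.0)], [6.9, -21.3, -22.1, np.float64(0.0)], [7.9, -24.4, -25.3, np.float64(0.0)], [8.9, -27.4, -28.5, np.float64(0.0)], [9.1, -28.1, -29.1, 0], [9.1, -28.1, -29.1, 0], [9.1, -28.1, -29.1, 0]]
```

```bash
python3 - <<'E'
from pour import *
s,M=st(); p,u=pourpos(M,tx=-.018,gz=.205); print(p,M.T@(p-s["tool_pos"])*100)
E
```

```text
[0.49126878 0.18872293 0.20002488] [  7.29561464 -28.34681091 -28.69375736]
```

Call:
{"name": "play_rows", "arguments": {
  "increments": [
    [[0.4, -1.4, -1.4, 0], [0.9, -3.7, -3.7, 0], [1.7, -6.5, -6.6, 0], [2.5, -9.6, -9.8, 0], [3.3, -12.8, -12.9, 0]]
  ]
}}

```text
t: 9.75
tool_pos: [0.4882, -0.034, 0.2209]
orientation: [2.235, 0.19, 0.098]
force: [0.4, 0.5, -3.2]
opening: 0.0641
```

```bash
python3 - <<'E'
from pour import *
s,M=st(); p,u=pourpos(M,tx=-.018,gz=.205); d=M.T@(p-s["tool_pos"])*100; print(s["tool_pos"],d)
for f in (.18,.38,.58,.77,.91): print(np.round(d*f,1))
E
```

```text
[ 0.48820277 -0.03400979  0.22085237] [  4.08201686 -15.25249703 -15.84521294]
[ 0.7 -2.7 -2.9]
[ 1.6 -5.8 -6. ]
[ 2.4 -8.8 -9.2]
[  3.1 -11.7 -12.2]
[  3.7 -13.9 -14.4]
```

Call:
{"name": "play_rows", "arguments": {
  "increments": [
    [[0.7, -2.7, -2.9, 0], [1.6, -5.8, -6, 0], [2.4, -8.8, -9.2, 0], [3.1, -11.7, -12.2, 0], [3.7, -13.9, -14.4, 0]]
  ]
}}

```text
t: 10.25
tool_pos: [0.4897, 0.1705, 0.1985]
orientation: [2.233, 0.193, 0.095]
force: [0.5, -1.2, -3.0]
opening: 0.0641
```

```bash
cat >> pour.py <<'E'
def pourrows(turns,tx=-.018,ty=-.02,gz=.175):
    s,M=leaninfo(); out=[]
    for t in turns:
        p,u=pourpos(M@rz(-t),tx,ty,gz); out.append([*np.round(M.T@(p-s["tool_pos"])*100,1).tolist(),-t]); print("tilt",round(np.degrees(np.arccos(u[2])),1),end=" ")
    print(out)
E
python3 - <<'E'
from pour import *
pourrows([.0,.12,.26,.4,.54])
E
```

```text
t 10.25 q [ 0.7195  0.3508  1.5525 -0.7503  1.7541  0.6078] p [0.4897 0.1705 0.1985] F [ 0.522 -1.208 -3.05 ] T [ 0.8268  0.0275 -0.039 ] op 0.0641
[[ 0.9851  0.1059  0.1356]
 [ 0.1721 -0.6112 -0.7725]
 [ 0.0011  0.7843 -0.6203]]
lean 51.65831990325339 az -80.04169350077326 tcp az 19.194708908323424
tilt 0.3 tilt 5.7 tilt 12.0 tilt 18.3 tilt 24.5 [[0.4, -3.3, 0.4, -0.0], [0.2, -3.3, 0.4, -0.12], [-0.2, -3.3, 0.4, -0.26], [-0.5, -3.3, 0.5, -0.4], [-0.8, -3.2, 0.6, -0.54]]
```

Call:
{"name": "play_rows", "arguments": {
  "increments": [
    [[0.3, -2.3, 0.3, 0], [0.2, -3.3, 0.4, -0.12], [-0.2, -3.3, 0.4, -0.26], [-0.5, -3.3, 0.5, -0.4], [-0.8, -3.2, 0.6, -0.54]]
  ]
}}

```text
t: 10.75
tool_pos: [0.4781, 0.1834, 0.1667]
orientation: [2.102, 0.792, -0.204]
force: [0.9, -0.4, -2.8]
opening: 0.0644
```

```bash
python3 - <<'E'
from pour import *
from plant import *
p,d=read_camera("side"); cv2.imwrite("pics/side3.png",p)
pourrows([.1,.2,.28,.36,.44])
E
```

```text
t 10.8 q [ 0.747   0.3954  1.5609 -0.7315  1.7355  0.1056] p [0.4778 0.1831 0.1669] F [ 0.4441  0.4014 -4.2577] T [ 0.8664  0.0015 -0.0127] op 0.0643
[[ 0.7802  0.6111  0.1337]
 [ 0.4671 -0.427  -0.7743]
 [-0.416   0.6665 -0.6186]]
lean 51.788382422969725 az -80.20216648192759 tcp az 20.965624707343657
tilt 29.8 tilt 34.2 tilt 37.6 tilt 41.1 tilt 44.5 [[-0.2, 0.2, -0.2, -0.1], [-0.3, 0.1, -0.1, -0.2], [-0.5, 0.1, -0.1, -0.28], [-0.6, 0.1, 0.0, -0.36], [-0.7, 0.1, 0.1, -0.44]]
```

View pics/side3.png

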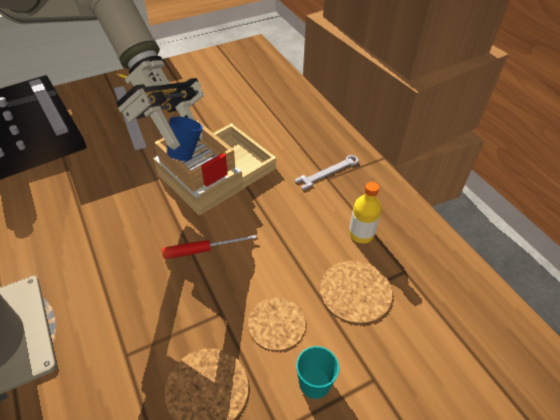

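Call:
{"name": "play_rows", "arguments": {
  "increments": [
    [[-0.2, 0.2, -0.2, -0.1], [-0.3, 0.1, -0.1, -0.2], [-0.5, 0.1, -0.1, -0.28], [-0.6, 0.1, 0, -0.36], [-0.7, 0.1, 0.1, -0.44]]
  ]
}}

```text
t: 11.3
tool_pos: [0.4725, 0.178, 0.1678]
orientation: [1.896, 1.257, -0.447]
force: [-0.2, -0.5, -4.6]
opening: 0.0641
```

```bash
python3 - <<'E'
from pour import *
pourrows([.08,.16,.24,.32,.4])
E
```

```text
t 11.3 q [ 0.7467  0.3784  1.5817 -0.7314  1.7344 -0.334 ] p [0.4725 0.178  0.1678] F [-0.1876 -0.4678 -4.6483] T [ 0.9272 -0.0444  0.0065] op 0.0641
[[ 0.4441  0.8861  0.1325]
 [ 0.6034 -0.1864 -0.7753]
 [-0.6623  0.4243 -0.6175]]
lean 51.86558667087016 az -80.30084633685135 tcp az 20.641085902969827
tilt 48.1 tilt 51.4 tilt 54.7 tilt 58.0 tilt 61.2 [[-0.2, 0.1, -0.1, -0.08], [-0.3, 0.0, -0.0, -0.16], [-0.4, 0.0, 0.1, -0.24], [-0.5, 0.0, 0.2, -0.32], [-0.6, 0.0, 0.2, -0.4]]
```

Call:
{"name": "play_rows", "arguments": {
  "increments": [
    [[-0.2, 0.1, -0.1, -0.08], [-0.3, 0, 0, -0.16], [-0.4, 0, 0.1, -0.24], [-0.5, 0, 0.2, -0.32], [-0.6, 0, 0.2, -0.4]]
  ]
}}

```text
t: 11.8
tool_pos: [0.4694, 0.1721, 0.1684]
orientation: [1.64, 1.642, -0.656]
force: [-0.8, -0.3, -4.1]
opening: 0.0639
```

```bash
python3 - <<'E'
from pour import *
from plant import *
p,d=read_camera("side"); cv2.imwrite("pics/side4.png",cv2.resize(p[60:240,90:330],None,fx=3,fy=3))
pourrows([.08,.16,.24,.32,.4])
E
```

```text
t 11.85 q [ 0.7431  0.3639  1.5992 -0.7331  1.7319 -0.7416] p [0.4694 0.1721 0.1686] F [ 0.0002 -0.025  -3.8773] T [ 0.9271  0.0143 -0.0102] op 0.0644
[[ 0.0572  0.9897  0.1312]
 [ 0.6267  0.0667 -0.7764]
 [-0.7772  0.1267 -0.6164]]
lean 51.94678327733468 az -80.40787799622929 tcp az 20.133678673624445
tilt 64.7 tilt 67.8 tilt 70.8 tilt 73.8 tilt 76.6 [[-0.2, 0.1, -0.0, -0.08], [-0.2, 0.1, 0.1, -0.16], [-0.3, 0.1, 0.2, -0.24], [-0.4, 0.2, 0.3, -0.32], [-0.4, 0.2, 0.3, -0.4]]
```

View pics/side4.png

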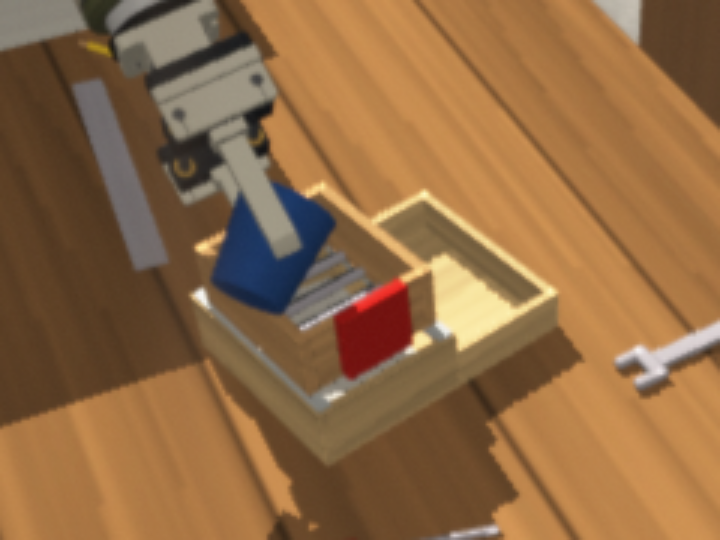

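Call:
{"name": "play_rows", "arguments": {
  "increments": [
    [[-0.1, 0.1, 0, -0.06], [-0.2, 0.1, 0.1, -0.12], [-0.2, 0.1, 0.1, -0.18], [-0.3, 0.1, 0.2, -0.24], [-0.3, 0.1, 0.2, -0.3]]
  ]
}}

```text
t: 12.35
tool_pos: [0.47, 0.1682, 0.1682]
orientation: [1.401, 1.91, -0.806]
force: [-0.1, -0.2, -2.9]
opening: 0.0645
```

```bash
python3 - <<'E'
from pour import *
from plant import *
p,d=read_camera("side"); cv2.imwrite("pics/side5.png",cv2.resize(p[60:240,90:330],None,fx=3,fy=3))
pourrows([.06,.12,.18,.24,.3])
E
```

```text
t 12.4 q [ 0.7378  0.3601  1.6054 -0.7357  1.7284 -1.0472] p [0.47   0.1682 0.1683] F [-0.8246 -1.0187 -2.9236] T [ 0.9788 -0.0448 -0.057 ] op 0.0641
[[-0.2411  0.9617  0.1303]
 [ 0.5774  0.25   -0.7772]
 [-0.7801 -0.1122 -0.6156]]
lean 52.00682607667255 az -80.48604459205654 tcp az 19.692597837579342
tilt 75.4 tilt 77.5 tilt 79.6 tilt 81.6 tilt 83.6 [[-0.2, 0.1, -0.0, -0.06], [-0.3, 0.1, 0.0, -0.12], [-0.3, 0.2, 0.1, -0.18], [-0.4, 0.2, 0.2, -0.24], [-0.5, 0.2, 0.2, -0.3]]
```

View pics/side5.png

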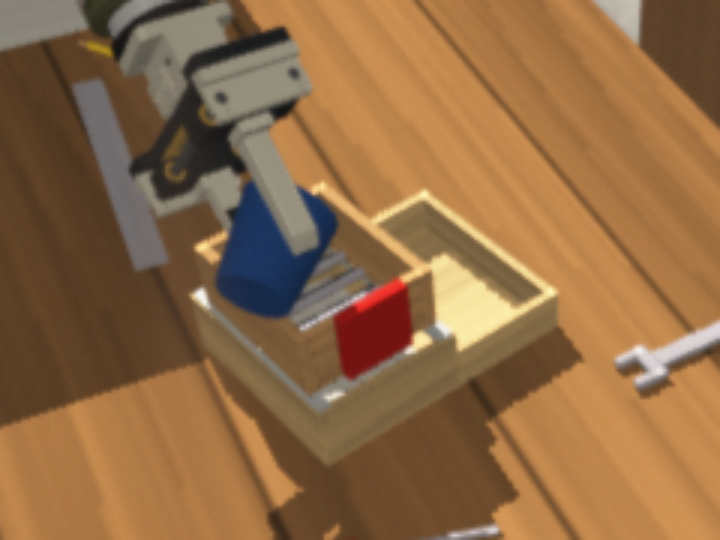

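Call:
{"name": "play_rows", "arguments": {
  "increments": [
    [[-0.2, 0.1, 0, -0.06], [-0.3, 0.1, 0, -0.12], [-0.3, 0.2, 0.1, -0.18], [-0.4, 0.2, 0.2, -0.24], [-0.5, 0.2, 0.2, -0.3]]
  ]
}}

```text
t: 12.9
tool_pos: [0.473, 0.1638, 0.1693]
orientation: [1.125, 2.152, -0.947]
force: [-0.1, -0.9, -4.2]
opening: 0.064
```

```bash
python3 - <<'E'
from pour import *
from plant import *
p,d=read_camera("side"); cv2.imwrite("pics/side6.png",cv2.resize(p[60:240,90:330],None,fx=3,fy=3))
pourrows([.06,.12,.18,.24,.3])
E
```

```text
t 12.95 q [ 0.7291  0.357   1.6072 -0.7401  1.7252 -1.3568] p [0.4731 0.1639 0.1696] F [ 0.4052 -0.3015 -3.4021] T [ 0.9886 -0.0376  0.01  ] op 0.0644
[[-0.5168  0.8463  0.1295]
 [ 0.4763  0.4099 -0.7779]
 [-0.7114 -0.3403 -0.6149]]
lean 52.05297152802472 az -80.5492249627151 tcp az 19.10305790320749
tilt 85.6 tilt 87.4 tilt 89.2 tilt 90.8 tilt 92.4 [[-0.1, 0.1, -0.0, -0.06], [-0.2, 0.1, 0.1, -0.12], [-0.3, 0.2, 0.1, -0.18], [-0.3, 0.3, 0.2, -0.24], [-0.4, 0.3, 0.2, -0.3]]
```

View pics/side6.png

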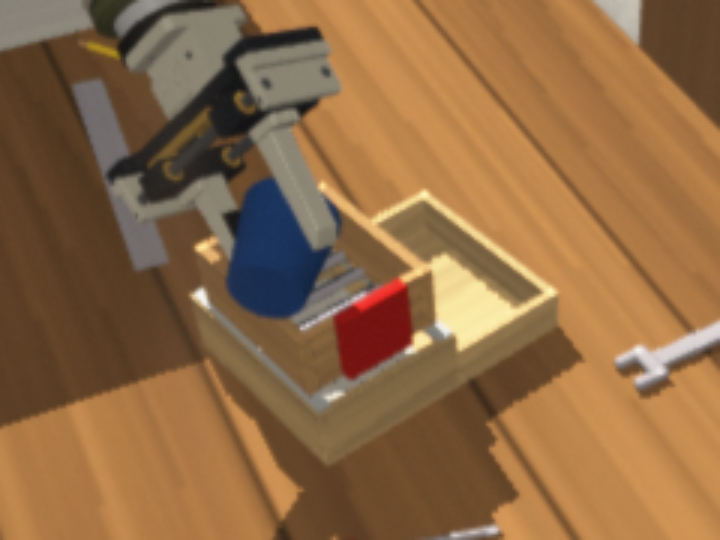

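Call:
{"name": "play_rows", "arguments": {
  "increments": [
    [[-0.1, 0.1, 0, -0.06], [-0.2, 0.1, 0.1, -0.12], [-0.3, 0.2, 0.1, -0.18], [-0.3, 0.3, 0.2, -0.24], [-0.4, 0.3, 0.2, -0.3]]
  ]
}}

```text
t: 13.45
tool_pos: [0.4777, 0.1613, 0.169]
orientation: [0.812, 2.364, -1.076]
force: [-0.3, -0.1, -3.7]
opening: 0.0643
```

```bash
python3 - <<'E'
from pour import *
from plant import *
p,d=read_camera("side"); cv2.imwrite("pics/side7.png",cv2.resize(p[60:240,90:330],None,fx=3,fy=3))
pourrows([.08,.16,.24,.32,.4])
E
```

```text
t 13.5 q [ 0.721   0.3618  1.6022 -0.7444  1.7212 -1.6647] p [0.4778 0.1613 0.1693] F [ 0.7535  0.6302 -3.3574] T [0.9022 0.0175 0.0148] op 0.0637
[[-0.7452  0.6543  0.1289]
 [ 0.3327  0.5323 -0.7785]
 [-0.578  -0.5372 -0.6143]]
lean 52.09953901430543 az -80.59745590911447 tcp az 18.65210236543701
tilt 94.5 tilt 96.3 tilt 98.0 tilt 99.4 tilt 100.7 [[-0.2, 0.1, 0.0, -0.08], [-0.3, 0.1, 0.1, -0.16], [-0.5, 0.2, 0.1, -0.24], [-0.6, 0.3, 0.2, -0.32], [-0.8, 0.4, 0.2, -0.4]]
```

View pics/side7.png

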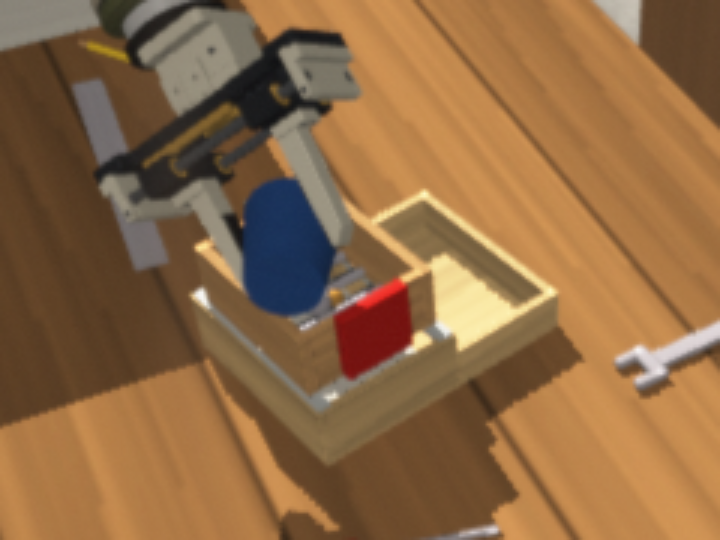

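Call:
{"name": "play_rows", "arguments": {
  "increments": [
    [[-0.2, 0.1, 0, -0.08], [-0.3, 0.1, 0.1, -0.16], [-0.5, 0.2, 0.1, -0.24], [-0.6, 0.3, 0.2, -0.32], [-0.8, 0.4, 0.2, -0.4]]
  ]
}}

```text
t: 14.0
tool_pos: [0.4865, 0.159, 0.1699]
orientation: [0.338, 2.592, -1.224]
force: [-0.7, 0.3, -1.3]
opening: 0.0639
```

```bash
python3 - <<'E'
from pour import *
from plant import *
p,d=read_camera("side"); cv2.imwrite("pics/side8.png",cv2.resize(p[60:240,90:330],None,fx=3,fy=3))
pourrows([.08,.16,.24,.32,.4,.48,.56,.64,.72,.8])
E
```

```text
t 14.05 q [ 0.7088  0.3724  1.5873 -0.7512  1.7173 -2.0794] p [0.4868 0.1589 0.1702] F [ 0.2198 -0.7935 -1.6227] T [ 0.6783 -0.0151  0.0004] op 0.0637
[[-0.9421  0.3095  0.1288]
 [ 0.097   0.6196 -0.7789]
 [-0.3209 -0.7214 -0.6137]]
lean 52.141020426500575 az -80.60802649444067 tcp az 18.08110467434964
tilt 101.8 tilt 102.7 tilt 103.3 tilt 103.6 tilt 103.8 tilt 103.7 tilt 103.4 tilt 102.8 tilt 102.0 tilt 101.0 [[-0.1, 0.1, -0.0, -0.08], [-0.3, 0.1, 0.0, -0.16], [-0.5, 0.2, 0.0, -0.24], [-0.7, 0.3, 0.0, -0.32], [-0.8, 0.3, 0.1, -0.4], [-1.0, 0.4, 0.0, -0.48], [-1.2, 0.5, 0.0, -0.56], [-1.3, 0.6, 0.0, -0.64], [-1.5, 0.7, -0.0, -0.72], [-1.6, 0.8, -0.0, -0.8]]
```

View pics/side8.png

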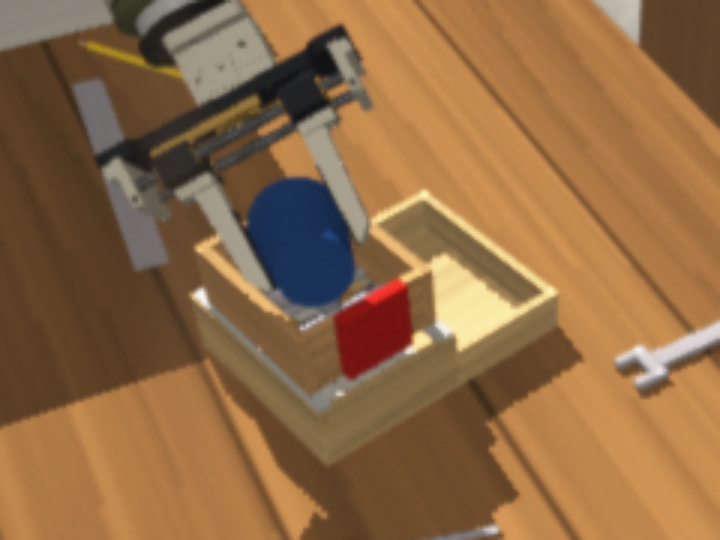

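Call:
{"name": "play_rows", "arguments": {
  "increments": [
    [[-0.1, 0.1, 0, -0.08], [-0.3, 0.1, 0, -0.16], [-0.5, 0.2, 0, -0.24], [-0.7, 0.3, 0, -0.32], [-0.8, 0.3, 0.1, -0.4]]
  ]
}}

```text
t: 14.55
tool_pos: [0.4955, 0.1593, 0.1696]
orientation: [-0.196, 2.744, -1.341]
force: [-0.5, 0.2, -1.9]
opening: 0.0641
```

Call:
{"name": "play_rows", "arguments": {
  "increments": [
    [[0, 0, 0, 0], [0, 0, 0, 0], [0, 0, 0, 0], [0, 0, 0, 0], [0, 0, 0, 0]]
  ]
}}

```text
t: 15.05
tool_pos: [0.4954, 0.1593, 0.1696]
orientation: [-0.194, 2.744, -1.341]
force: [-0.2, -0.0, -1.3]
opening: 0.0638
```

```bash
python3 - <<'E'
from pour import *
from plant import *
for n in("side","top"):
    p,d=read_camera(n); cv2.imwrite(f"pics/{n}9.png",cv2.resize(p[60:240,90:330] if n=="side" else p[120:330,60:300],None,fx=3,fy=2.8))
s,M=leaninfo()
F=[]
toward(s["tool_pos"]+[0,0,.06],0,n=3,step=.03)
E
```

```text
t 15.15 q [ 0.7004  0.3886  1.5679 -0.7558  1.7145 -2.484 ] p [0.4955 0.1593 0.1696] F [ 0.4287 -0.6946 -1.688 ] T [ 0.6872  0.0484 -0.0039] op 0.0639
[[-0.9886 -0.0785  0.1289]
 [-0.1499  0.6086 -0.7792]
 [-0.0173 -0.7896 -0.6134]]
lean 52.16195661025848 az -80.60715455636 tcp az 17.820654300211185
rows needed 2.0 [[-0.1, -2.4, -1.8, np.float64(0.0)], [-0.1, -4.7, -3.7, 0], [-0.1, -4.7, -3.7, 0]]
```

View pics/side9.png

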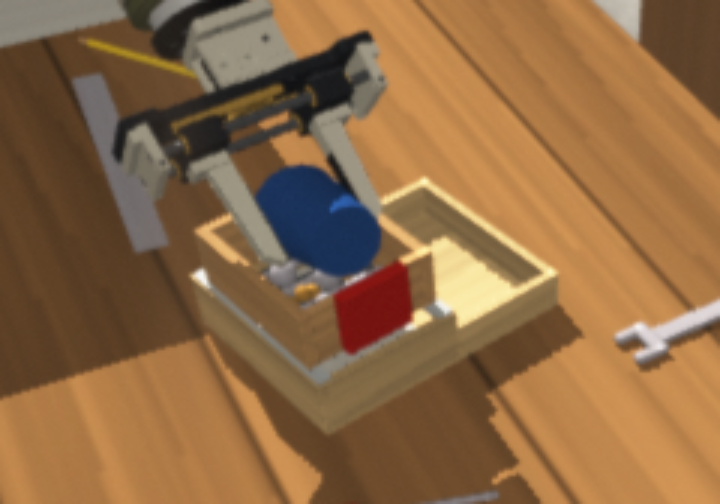

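View pics/top9.png

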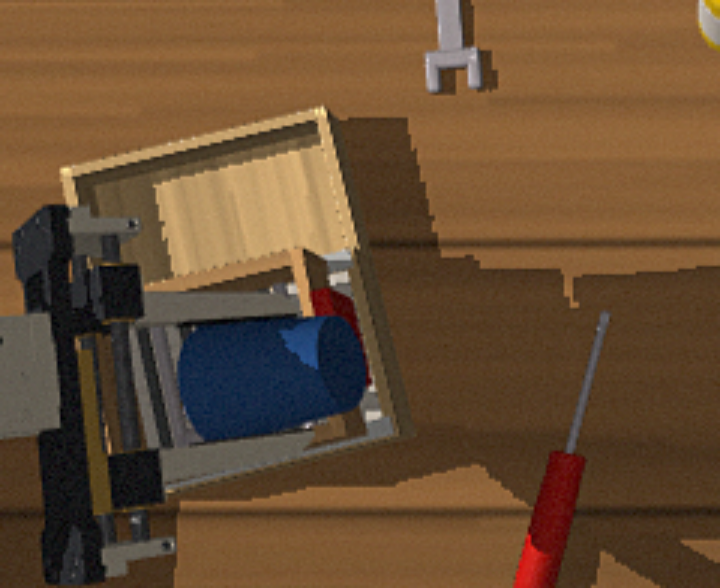

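```bash
python3 - <<'E'
from pour import *
s,M=st()
toward(s["tool_pos"]+[0,0,.06],0,n=2,step=.03)
toward(s["tool_pos"]+[0,-.27,.06],0,n=8,step=.045)
E
```

```text
rows needed 2.0 [[-0.1, -2.4, -1.8, np.float64(0.0)], [-0.1, -4.7, -3.7, 0]]
rows needed 6.1 [[0.6, -3.4, 2.8, np.float64(0.0)], [1.3, -6.9, 5.6, np.float64(0.0)], [1.9, -10.3, 8.5, np.float64(0.0)], [2.6, -13.8, 11.3, np.float64(0.0)], [3.2, -17.2, 14.1, np.float64(0.0)], [3.8, -20.7, 16.9, np.float64(0.0)], [3.9, -21.2, 17.4, 0], [3.9, -21.2, 17.4, 0]]
```

Call:
{"name": "play_rows", "arguments": {
  "increments": [
    [[-0.1, -2.4, -1.8, 0], [-0.1, -4.7, -3.7, 0], [0.6, -7.5, -0.4, 0], [1.3, -10.2, 3.1, 0], [2, -13, 6.6, 0]]
  ]
}}

```text
t: 15.65
tool_pos: [0.4943, 0.025, 0.2314]
orientation: [-0.195, 2.742, -1.34]
force: [0.3, 0.8, -1.3]
opening: 0.0639
```

Call:
{"name": "play_rows", "arguments": {
  "increments": [
    [[0.7, -2.8, 3.5, 0], [1.4, -5.6, 7, 0], [1.9, -7.7, 9.9, 0]]
  ]
}}

```text
t: 15.95
tool_pos: [0.4878, -0.0834, 0.2047]
orientation: [-0.135, 2.7, -1.371]
force: [-0.1, 0.2, -2.1]
opening: 0.0641
```

```bash
python3 - <<'E'
from pour import *
from plant import *
for n in("side","top"):
    p,d=read_camera(n); cv2.imwrite(f"pics/{n}10f.png",p);cv2.imwrite(f"pics/{n}10.png",cv2.resize(p[60:330,90:430] if n=="side" else p[140:320,60:300],None,fx=2.3 if n=="side" else 3.3,fy=2.2 if n=="side" else 3.3,interpolation=cv2.INTER_CUBIC))
s,M=leaninfo()
E
```

```text
t 16.05 q [ 0.3388 -0.0156  1.9806 -0.9316  1.4742 -2.6566] p [ 0.4864 -0.0847  0.2033] F [-0.7343  0.618  -1.42  ] T [0.7358 0.0828 0.0017] op 0.0639
[[-0.9904 -0.0307  0.1344]
 [-0.1267  0.587  -0.7996]
 [-0.0544 -0.809  -0.5853]]
lean 54.17680464914139 az -80.45721276361147 tcp az -9.87797562730303
```

View pics/side10.png

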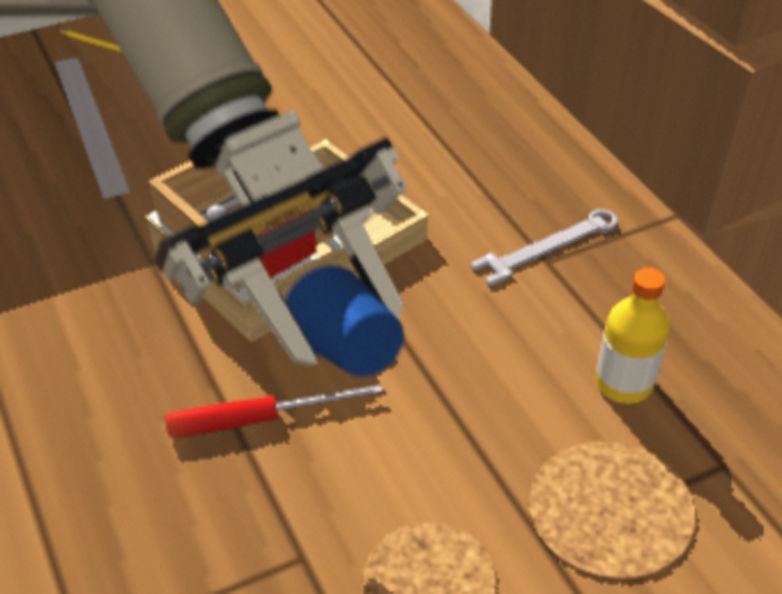

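View pics/top10.png

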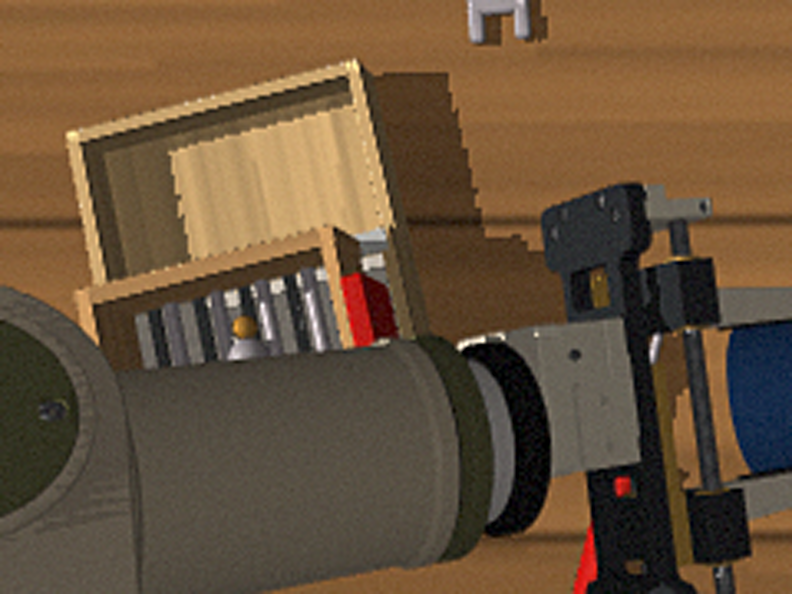

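Call:
{"name": "play_rows", "arguments": {
  "increments": [
    [[0, 0, 0, 0.145], [0, 0, 0, 0.29], [0, 0, 0, 0.435], [0, 0, 0, 0.58], [0, 0, 0, 0.725]]
  ]
}}

```text
t: 16.55
tool_pos: [0.4867, -0.0841, 0.2037]
orientation: [0.769, 2.351, -1.12]
force: [-1.0, 0.1, -1.2]
opening: 0.0644
```

Call:
{"name": "play_rows", "arguments": {
  "increments": [
    [[0, 0, 0, 0.145], [0, 0, 0, 0.29], [0, 0, 0, 0.435], [0, 0, 0, 0.58], [0, 0, 0, 0.725]]
  ]
}}

```text
t: 17.05
tool_pos: [0.487, -0.0833, 0.2041]
orientation: [1.459, 1.798, -0.781]
force: [0.9, -0.3, -2.2]
opening: 0.0641
```

Call:
{"name": "play_rows", "arguments": {
  "increments": [
    [[0, 0, 0, 0.145], [0, 0, 0, 0.29], [0, 0, 0, 0.435], [0, 0, 0, 0.58], [0, 0, 0, 0.725]]
  ]
}}

```text
t: 17.55
tool_pos: [0.4873, -0.0826, 0.2045]
orientation: [1.927, 1.113, -0.394]
force: [-0.0, -0.9, -1.5]
opening: 0.0641
```

Call:
{"name": "play_rows", "arguments": {
  "increments": [
    [[0, 0, 0, 0.145], [0, 0, 0, 0.29], [0, 0, 0, 0.435], [0, 0, 0, 0.58], [0, 0, 0, 0.725]]
  ]
}}

```text
t: 18.05
tool_pos: [0.4876, -0.0819, 0.2049]
orientation: [2.17, 0.346, 0.014]
force: [-0.6, 0.1, -1.3]
opening: 0.0642
```

```bash
python3 - <<'E'
from pour import *
from plant import *
for n in("side","top"):
    p,d=read_camera(n); cv2.imwrite(f"pics/{n}11.png",p); P=cloud(d,camera_params(n))
    b=p[...,0].astype(int);r=p[...,2].astype(int); q=P[(d>0)&(r-b>60)&(abs(P[...,2]-.004)<.0035)&(abs(P[...,0]-.5)<.075)&(P[...,1]<-.12)&(P[...,1]>-.285)]
    m=q[(q[:,2]>.0025)]; print(n,len(m),np.percentile(m[:,:2],[.5,99.5],axis=0))
s,M=leaninfo(); r3=M[2]; th=np.arctan2(r3[1],r3[0])-np.arctan2(.784,.007); print("turn",(th+np.pi)%(2*np.pi)-np.pi)
E
```

```text
side 1469 [[ 0.44213061 -0.2580661 ]
 [ 0.5483423  -0.15221179]]
top 1776 [[ 0.43235933 -0.25380362]
 [ 0.56881834 -0.12908941]]
t 18.15 q [ 0.3431 -0.0154  1.9763 -0.9298  1.4767  0.2655] p [ 0.4876 -0.082   0.2049] F [ 0.3423  0.3656 -1.9419] T [0.6025 0.0112 0.0603] op 0.0641
[[ 0.9598  0.245   0.1372]
 [ 0.2535 -0.5462 -0.7984]
 [-0.1206  0.801  -0.5864]]
lean 54.100637917604125 az -80.25224019938533 tcp az -9.540378270045542
turn 0.1584170755354708
```

View pics/top11.png

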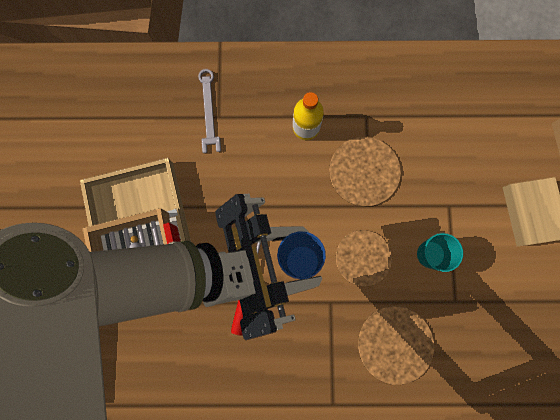

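View pics/side11.png

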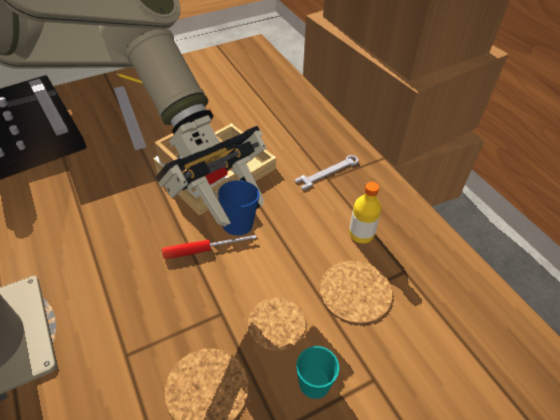

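```bash
cat > place.py <<'E'
from pour import *
from plant import *
print(proj([.495,-.205,.004],camera_params("top")),proj([.495,-.205,.004],camera_params("side")))
s,M=leaninfo();r3=M[2]; th=np.arctan2(r3[1],r3[0])-np.arctan2(.784,.007);th=(th+np.pi)%(2*np.pi)-np.pi
A=M@rz(th);u=A@UT/np.linalg.norm(UT);print("tilt then",np.degrees(np.arccos(u[2])),u,"turn",th)
for z in(.10,.03,.0055):
    p=np.array([.495,-.205,z])+.0456*u+.008*A[:,2]; print(z,p,M.T@(p-s["tool_pos"])*100)
foot=s["tool_pos"]-.008*M[:,2]-.0456*(M@UT)/np.linalg.norm(UT);print("foot now",foot)
E
python3 place.py
```

```text
[[364.09304341 257.37046944]] [[276.49928095 322.45364346]]
t 18.15 q [ 0.3431 -0.0154  1.9763 -0.9298  1.4767  0.2655] p [ 0.4876 -0.082   0.2049] F [ 0.3423  0.3656 -1.9419] T [0.6025 0.0112 0.0603] op 0.0641
[[ 0.9598  0.245   0.1372]
 [ 0.2535 -0.5462 -0.7984]
 [-0.1206  0.801  -0.5864]]
lean 54.100637917604125 az -80.25224019938533 tcp az -9.540378270045542
tilt then 2.459523692669933 [-0.0073  0.0423  0.9991] turn 0.1584170755354708
0.1 [ 0.4958 -0.2095  0.1409] [-1.6774  2.037  14.0449]
0.03 [ 0.4958 -0.2095  0.0709] [-0.8329 -3.5701 18.1494]
0.0055 [ 0.4958 -0.2095  0.0464] [-0.5373 -5.5326 19.586 ]
foot now [ 0.4813 -0.0787  0.1644]
```

Call:
{"name": "play_rows", "arguments": {
  "increments": [
    [[-0.3, 0.4, 2.8, 0.05], [-0.7, 0.9, 6, 0.11], [-1.1, 1.4, 9.5, 0.158], [-1.5, 1.8, 12.5, 0.158], [-1.7, 2, 14, 0.158]]
  ]
}}

```text
t: 18.65
tool_pos: [0.4946, -0.2104, 0.1397]
orientation: [2.192, 0.182, 0.095]
force: [0.3, -0.1, -1.0]
opening: 0.064
```

```bash
python3 place.py
```

```text
[[364.09304341 257.37046944]] [[276.49928095 322.45364346]]
t 18.65 q [ 0.0693  0.008   2.0919 -1.0465  1.1973  0.3977] p [ 0.4946 -0.2104  0.1397] F [ 0.2646 -0.0708 -1.009 ] T [0.6209 0.0343 0.0291] op 0.064
[[ 0.9861  0.0961  0.1353]
 [ 0.166  -0.5786 -0.7985]
 [ 0.0015  0.8099 -0.5865]]
lean 54.08810354509617 az -80.38291010180448 tcp az -23.04900915110613
tilt then 2.4469893201618125 [-0.0071  0.0421  0.9991] turn 0.007041652474338189
0.1 [ 0.4958 -0.2095  0.1409] [ 0.1343  0.0471 -0.1262]
0.03 [ 0.4958 -0.2095  0.0709] [ 0.1236 -5.6223  3.9796]
0.0055 [ 0.4958 -0.2095  0.0464] [ 0.1199 -7.6066  5.4166]
foot now [ 0.4936 -0.206   0.0989]
```

Call:
{"name": "play_rows", "arguments": {
  "increments": [
    [[0.1, -1.5, 1, 0], [0.1, -3.5, 2.5, 0], [0.1, -5.5, 3.9, 0], [0.1, -6.6, 4.7, 0], [0.1, -7.4, 5.2, 0]]
  ]
}}

```text
t: 19.15
tool_pos: [0.4951, -0.2087, 0.0482]
orientation: [2.191, 0.187, 0.092]
force: [-0.5, 1.1, -0.9]
opening: 0.0643
```

```bash
python3 place.py
```

```text
[[364.09304341 257.37046944]] [[276.49928095 322.45364346]]
t 19.15 q [ 0.0729  0.2179  2.0838 -1.1243  1.1059  0.5894] p [ 0.4951 -0.2087  0.0482] F [-0.5161  1.1006 -0.9116] T [0.6261 0.0108 0.0005] op 0.0643
[[ 0.9857  0.1011  0.1347]
 [ 0.1683 -0.578  -0.7985]
 [-0.0029  0.8098 -0.5867]]
lean 54.0756718340439 az -80.42818168004968 tcp az -22.859632572786115
tilt then 2.4345576091090466 [-0.0071  0.0419  0.9991] turn 0.012482384942122948
0.1 [ 0.4958 -0.2095  0.1409] [ 0.021   7.5535 -5.3711]
0.03 [ 0.4958 -0.2095  0.0709] [ 0.0411  1.885  -1.2641]
0.0055 [ 0.4958 -0.2095  0.0464] [ 0.0482 -0.099   0.1733]
foot now [ 0.494  -0.2043  0.0073]
```

Call:
{"name": "play_rows", "arguments": {
  "increments": [
    [[0, -0.1, 0.07, 0], [0, -0.2, 0.13, 0], [0, -0.2, 0.15, 0]]
  ]
}}

```text
t: 19.45
tool_pos: [0.4958, -0.2086, 0.0464]
orientation: [2.191, 0.188, 0.093]
force: [0.2, -0.9, -1.4]
opening: 0.0642
```

Call:
{"name": "play_rows", "arguments": {
  "increments": [
    [[0, -0.08, 0.06, 0], [0, -0.12, 0.09, 0], [0, -0.12, 0.09, 0]]
  ]
}}

```text
t: 19.75
tool_pos: [0.4965, -0.2087, 0.0457]
orientation: [2.191, 0.188, 0.094]
force: [0.9, -1.0, 0.5]
opening: 0.0639
```

Call:
{"name": "play_rows", "arguments": {
  "increments": [
    [[0, 0, 0, 0], [0, 0, 0, 0], [0, 0, 0, 0], [0, 0, 0, 0], [0, 0, 0, 0]]
  ],
  "jaw": 9.3
}}

```text
t: 20.25
tool_pos: [0.4965, -0.2087, 0.0457]
orientation: [2.191, 0.188, 0.094]
force: [-0.4, 0.2, 1.0]
opening: 0.0925
```

```bash
python3 - <<'E'
from pour import *
s,M=leaninfo()
toward(s["tool_pos"]+[0,0,.15],0,n=5,step=.04)
E
```

```text
t 20.25 q [ 0.073   0.2261  2.0812 -1.1287  1.1025  0.5967] p [ 0.4965 -0.2087  0.0457] F [-0.4369  0.1854  0.9682] T [ 0.4139 -0.0242  0.0211] op 0.0925
[[ 0.9855  0.1002  0.1365]
 [ 0.1694 -0.5774 -0.7987]
 [-0.0012  0.8103 -0.5861]]
lean 54.122484999873045 az -80.29818230477227 tcp az -22.80178345466438
rows needed 3.7 [[-0.0, 3.2, -2.3, np.float64(0.0)], [-0.0, 6.5, -4.7, np.float64(0.0)], [-0.0, 9.7, -7.0, np.float64(0.0)], [-0.0, 12.2, -8.8, 0], [-0.0, 12.2, -8.8, 0]]
```

Call:
{"name": "play_rows", "arguments": {
  "increments": [
    [[0, 1.5, -1.1, 0], [0, 4.5, -3.2, 0], [0, 7.5, -5.4, 0], [0, 11, -7.9, 0], [0, 14, -10.1, 0]]
  ]
}}

```text
t: 20.75
tool_pos: [0.4966, -0.2089, 0.2203]
orientation: [2.191, 0.187, 0.095]
force: [0.8, 0.1, 0.2]
opening: 0.0928
```

```bash
cat > sim.py <<'E'
from kin import *
VMAX=np.array([2.39,2.39,2.79,3.14,3.14,3.14])*.7*.1
def row(q,pull,W,step=.05):
    "one single-row call: pull = world direction"
    P,A=fk(q); t=P+step*np.asarray(pull)/np.linalg.norm(pull)
    f=lambda x:(lambda p,B:np.r_[(p-t),W*R.from_matrix(A.T@B).as_rotvec()])(*fk(x))
    lo=np.maximum(LO+.003,q-VMAX);hi=np.minimum(HI-.003,q+VMAX)
    lo=np.minimum(lo,q-1e-6);hi=np.maximum(hi,q+1e-6)
    return least_squares(f,q,bounds=(lo,hi)).x
def ln(q):
    z=fk(q)[1][:,2]; return np.degrees(np.arccos(-z[2])),np.degrees(np.arctan2(z[1],z[0]))
if __name__=="__main__":
    for W in (.1,.2,.3,.5):
        q=np.array([-1.4922,1.157,.0224,.0864,1.4737,-.283]); r=[ln(q)]
        for i in range(4):
            M=fk(q)[1]; q=row(q,M@[100,60,5],W); r.append(ln(q))
        print(W,np.round(r,1).tolist(),fk(q)[0])
E
python3 sim.py; python3 - <<'E'
from h import *
leaninfo()
E
```

```text
0.1 [[28.4, -75.1], [35.4, -76.7], [42.5, -78.0], [49.6, -79.2], [56.8, -80.2]] [ 0.12083787 -1.18055148  0.40192628]
0.2 [[28.4, -75.1], [34.1, -76.5], [39.9, -77.6], [45.5, -78.6], [51.1, -79.6]] [ 0.11878704 -1.15440627  0.38629622]
0.3 [[28.4, -75.1], [32.8, -76.2], [37.2, -77.1], [41.5, -78.0], [45.8, -78.8]] [ 0.11675271 -1.12825983  0.37013428]
0.5 [[28.4, -75.1], [31.0, -75.8], [33.5, -76.4], [36.0, -77.0], [38.5, -77.6]] [ 0.11383244 -1.09067285  0.34670686]
t 20.75 q [ 0.0725 -0.1268  2.0506 -0.9957  1.2907  0.2373] p [ 0.4966 -0.2089  0.2203] F [0.8219 0.0549 0.1878] T [ 0.3811 -0.0461  0.0448] op 0.0928
[[ 0.9855  0.0999  0.1369]
 [ 0.1695 -0.5775 -0.7986]
 [-0.0007  0.8103 -0.5861]]
lean 54.120867193756034 az -80.27063612610331 tcp az -22.81418059356804
```

```bash
cat > unl.py <<'E'
from sim import *
q0=np.array([.0725,-.1268,2.0506,-.9957,1.2907,.2373])
res=[]
for az in range(-180,180,30):
    for el in (-20,0,30,60,90):
        if el==90 and az: continue
        a,e=np.radians([az,el]);v=[np.cos(a)*np.cos(e),np.sin(a)*np.cos(e),np.sin(e)]
        q=q0.copy();tr=[]
        for i in range(36):
            q=row(q,v,.6); tr.append(ln(q)[0])
        res.append((min(tr),az,el,int(np.argmin(tr)),np.round(tr[::6],0).tolist(),np.round(fk(q)[0],2),np.round(q,2)))
res.sort(key=lambda r:r[0])
for r in res[:14]: print(*r)
E
python3 unl.py
```

```text
23.90013090344762 120 -20 35 [54.0, 54.0, 54.0, 54.0, 45.0, 34.0] [-0.24  0.71 -0.25] [1.82 1.75 0.02 0.04 1.78 1.64]
27.561697213459446 90 -20 35 [54.0, 54.0, 54.0, 49.0, 41.0, 33.0] [ 0.29  0.8  -0.24] [ 1.35  1.75  0.02 -0.46  1.53  1.04]
28.802594277818805 120 0 35 [54.0, 54.0, 54.0, 54.0, 47.0, 37.0] [-0.27  0.69  0.13] [1.83 1.35 0.02 0.09 2.27 1.71]
34.499592328841544 -180 30 27 [54.0, 55.0, 56.0, 48.0, 38.0, 36.0] [-0.27 -0.04  0.86] [-0.6  -0.83  0.66 -1.34  2.42 -2.03]
34.76476252523753 120 60 35 [54.0, 54.0, 54.0, 44.0, 38.0, 36.0] [0.21 0.26 0.85] [ 1.34  0.29  0.13 -1.34  2.57 -0.23]
35.41281394966809 90 0 35 [54.0, 54.0, 54.0, 50.0, 45.0, 39.0] [0.29 0.81 0.12] [ 1.4   1.38  0.02 -0.62  1.91  0.83]
36.78670655989799 150 30 35 [54.0, 54.0, 53.0, 49.0, 45.0, 40.0] [-0.56  0.35  0.56] [2.23 0.86 0.04 0.87 2.48 2.66]
38.07619725638816 150 -20 35 [54.0, 54.0, 54.0, 54.0, 53.0, 45.0] [-0.7   0.37 -0.27] [2.34 1.82 0.02 0.55 1.69 2.25]
38.683726794222565 150 60 22 [54.0, 54.0, 52.0, 42.0, 39.0, 46.0] [-0.04 -0.11  1.  ] [-0.52 -0.32  0.02 -0.81  2.44 -1.65]
43.06129004709811 60 -20 33 [54.0, 54.0, 53.0, 49.0, 45.0, 43.0] [ 0.78  0.63 -0.22] [ 0.86  1.79  0.02 -0.77  1.1   0.62]
44.231246038517014 -150 -20 20 [54.0, 53.0, 49.0, 45.0, 45.0, 46.0] [-0.62 -0.96 -0.25] [-2.25  1.86  0.02  0.42  0.44 -2.52]
44.8671652418411 150 0 35 [54.0, 54.0, 54.0, 54.0, 53.0, 48.0] [-0.75  0.37  0.17] [2.34 1.37 0.02 0.76 2.06 2.59]
49.18582468393696 120 30 35 [54.0, 54.0, 54.0, 52.0, 51.0, 50.0] [-0.05  0.53  0.6 ] [ 1.84  0.89  0.02 -1.28  2.71  0.35]
49.25935535970645 -150 0 23 [54.0, 52.0, 51.0, 51.0, 49.0, 53.0] [-0.73 -0.95  0.21] [-2.42  1.4   0.02  0.67  0.9  -2.59]
```

```bash
python3 - <<'E'
from h import *
P=np.load("pics/Pside.npy")
for v in (5,15,30,45,60,75,90,110):
    print(v,[tuple(np.round(P[v,u],2)) for u in (5,40,80,120,160,220,280)])
P=np.load("pics/Ptop.npy")
for v in (20,100,200,300,380): print(v,[tuple(np.round(P[v,u],2)) for u in (2,30,60)])
E
```

```text
5 [(np.float64(0.22), np.float64(0.96), np.float64(0.18)), (np.float64(0.31), np.float64(0.91), np.float64(0.18)), (np.float64(0.41), np.float64(0.89), np.float64(0.17)), (np.float64(0.52), np.float64(0.9), np.float64(0.14)), (np.float64(0.99), np.float64(2.34), np.float64(-0.55)), (np.float64(1.39), np.float64(2.35), np.float64(-0.63)), (np.float64(1.79), np.float64(2.24), np.float64(-0.67))]
15 [(np.float64(0.21), np.float64(0.89), np.float64(0.18)), (np.float64(0.3), np.float64(-0.57), np.float64(0.8)), (np.float64(0.4), np.float64(0.9), np.float64(0.14)), (np.float64(0.52), np.float64(0.9), np.float64(0.11)), (np.float64(0.97), np.float64(2.33), np.float64(-0.6)), (np.float64(1.37), np.float64(2.3), np.float64(-0.67)), (np.float64(1.79), np.float64(2.24), np.float64(-0.74))]
30 [(np.float64(0.19), np.float64(0.9), np.float64(0.14)), (np.float64(0.28), np.float64(0.9), np.float64(0.12)), (np.float64(0.39), np.float64(0.9), np.float64(0.1)), (np.float64(0.5), np.float64(0.89), np.float64(0.07)), (np.float64(0.95), np.float64(2.33), np.float64(-0.7)), (np.float64(1.34), np.float64(2
[... 2203 characters left out ...]
np.float64(-0.42))]
100 [(np.float64(0.82), np.float64(0.54), np.float64(0.0)), (np.float64(0.82), np.float64(0.48), np.float64(0.0)), (np.float64(0.82), np.float64(0.42), np.float64(-0.0))]
200 [(np.float64(0.61), np.float64(0.52), np.float64(0.0)), (np.float64(0.61), np.float64(0.46), np.float64(0.0)), (np.float64(0.61), np.float64(0.4), np.float64(0.0))]
300 [(np.float64(0.42), np.float64(0.5), np.float64(0.0)), (np.float64(0.42), np.float64(0.44), np.float64(0.0)), (np.float64(0.42), np.float64(0.39), np.float64(-0.0))]
380 [(np.float64(0.28), np.float64(0.46), np.float64(0.04)), (np.float64(0.27), np.float64(0.43), np.float64(0.0)), (np.float64(0.27), np.float64(0.37), np.float64(0.0))]
```

```bash
cat > unl2.py <<'E'
from sim import *
q0=np.array([.0725,-.1268,2.0506,-.9957,1.2907,.2373])
M=fk(q0)[1]
for end in ([.2,.65,.35],[.3,.65,.35],[.2,.65,.5],[.1,.7,.4]):
    q=q0.copy();ok=0
    for way in ([.48,.1,.33],[.4,.4,.35],end):
        a=fk(q)[0]
        for f in np.linspace(0.1,1,10): q,e=ik(a+(np.array(way)-a)*f,M,q); ok=max(ok,e)
    qs=q.copy()
    print("END",end,"err",round(ok,3),np.round(qs,2))
    for az in (75,90,105):
      for el in (-30,-10,10,30):
        a,e=np.radians([az,el]);v=[np.cos(a)*np.cos(e),np.sin(a)*np.cos(e),np.sin(e)]
        q=qs.copy();tr=[]
        for i in range(26):
            q=row(q,v,.6); tr.append(np.round(ln(q),0).tolist())
        if tr[-1][0]<25: print(az,el,tr[4::7],np.round(fk(q)[0],2),np.round(q,2))
E
python3 unl2.py
```

```text
END [0.2, 0.65, 0.35] err 0.149 [ 1.39  1.2   0.02 -0.72  2.57  0.67]
90 -30 [[43.0, -66.0], [35.0, -54.0], [26.0, -34.0], [21.0, -1.0]] [ 0.15  0.89 -0.27] [ 1.49  1.77  0.02 -0.38  1.35  1.18]
105 -30 [[44.0, -67.0], [35.0, -57.0], [24.0, -42.0], [16.0, -8.0]] [-0.04  0.87 -0.28] [ 1.67  1.76  0.02 -0.27  1.44  1.36]
105 -10 [[43.0, -66.0], [34.0, -54.0], [24.0, -35.0], [18.0, 2.0]] [-0.06  0.91 -0.01] [ 1.7   1.48  0.02 -0.31  1.67  1.3 ]
105 10 [[43.0, -65.0], [35.0, -52.0], [27.0, -33.0], [22.0, -0.0]] [-0.05  0.86  0.25] [ 1.72  1.19  0.02 -0.41  1.96  1.17]
END [0.3, 0.65, 0.35] err 0.17 [ 1.3   1.2   0.02 -0.81  2.46  0.54]
105 -30 [[44.0, -61.0], [36.0, -49.0], [28.0, -30.0], [22.0, 0.0]] [ 0.02  0.88 -0.27] [ 1.65  1.76  0.02 -0.38  1.4   1.29]
END [0.2, 0.65, 0.5] err 0.268 [ 1.43  1.03  0.02 -0.94  2.57  0.45]
105 -30 [[44.0, -55.0], [37.0, -44.0], [30.0, -26.0], [24.0, 2.0]] [-0.02  0.89 -0.21] [ 1.7   1.71  0.02 -0.42  1.47  1.28]
END [0.1, 0.7, 0.4] err 0.275 [ 1.51  1.12  0.02 -0.59  2.57  0.85]
90 -30 [[36.0, -59.0], [28.0, -45.0], [21.0, -17.0], [20.0, 23.0]] [ 0.11  0.94 -0.27] [ 1.52  1.76  0.02 -0.34  1.22  1.22]
105 -30 [[36.0, -60.0], [27.0, -48.0], [18.0, -23.0], [15.0, 26.0]] [-0.08  0.92 -0.27] [ 1.71  1.75  0.02 -0.26  1.3   1.4 ]
105 -10 [[35.0, -58.0], [26.0, -43.0], [18.0, -12.0], [19.0, 35.0]] [-0.1   0.97 -0.01] [ 1.73  1.47  0.02 -0.29  1.51  1.34]
105 10 [[35.0, -57.0], [26.0, -40.0], [20.0, -9.0], [22.0, 32.0]] [-0.09  0.93  0.26] [ 1.74  1.18  0.02 -0.36  1.78  1.23]
```

```bash
python3 - <<'E'
from plan import *
s,M=st(); W=np.array([s["tool_pos"],[.48,.1,.33],[.4,.4,.36],[.1,.7,.42]])
for a,b in zip(W[:-1],W[1:]): d=M.T@(b-a)*100; print(np.linalg.norm(d)/4.8,np.round(d,1), np.round(d*4.8/np.linalg.norm(d),2))
E
```

```text
6.837475593966162 [  3.6  -9.1 -31.3] [ 0.53 -1.33 -4.58]
6.498530816867592 [ -2.8 -15.7 -26.8] [-0.43 -2.41 -4.13]
8.926785535678562 [-24.5 -15.5 -31.6] [-2.74 -1.73 -3.54]
```

Call:
{"name": "play_rows", "arguments": {
  "increments": [
    [[0.5, -1.3, -4.6, 0], [1.1, -2.7, -9.2, 0], [1.6, -4, -13.7, 0], [2.1, -5.3, -18.3, 0], [2.6, -6.7, -22.9, 0]]
  ]
}}

```text
t: 21.25
tool_pos: [0.4836, 0.0188, 0.3011]
orientation: [2.191, 0.187, 0.095]
force: [1.6, -0.1, 0.3]
opening: 0.0931
```

Call:
{"name": "play_rows", "arguments": {
  "increments": [
    [[0.5, -1.3, -4.6, 0], [1, -2.6, -9, 0], [0.6, -5, -13.1, 0], [0.2, -7.4, -17.2, 0], [-0.2, -9.8, -21.3, 0]]
  ]
}}

```text
t: 21.75
tool_pos: [0.4419, 0.2469, 0.3466]
orientation: [2.19, 0.187, 0.095]
force: [0.7, -0.4, -0.2]
opening: 0.093
```

Call:
{"name": "play_rows", "arguments": {
  "increments": [
    [[-0.4, -2.4, -4.1, 0], [-0.9, -4.8, -8.2, 0], [-2, -7, -12, 0], [-4.7, -8.8, -15.6, 0], [-7.4, -10.5, -19.2, 0]]
  ]
}}

```text
t: 22.25
tool_pos: [0.331, 0.4495, 0.3735]
orientation: [2.189, 0.187, 0.094]
force: [1.6, 0.1, 0.0]
opening: 0.093
```

```bash
python3 - <<'E'
from plan import *
s,M=leaninfo()
toward([.1,.7,.42],0,n=5,step=.048)
E
```

```text
t 22.25 q [ 1.1445  0.6924  0.7933 -0.7132  2.3729  0.6357] p [0.331  0.4495 0.3735] F [1.567  0.0545 0.0466] T [ 0.4148 -0.0915 -0.0019] op 0.093
[[ 0.9856  0.0999  0.1365]
 [ 0.1692 -0.5763 -0.7995]
 [-0.0012  0.8111 -0.5849]]
lean 54.20211179202731 az -80.31206491615475 tcp az 53.635991951590086
rows needed 7.2 [[-2.6, -1.8, -3.6, np.float64(0.0)], [-5.2, -3.6, -7.2, np.float64(0.0)], [-7.8, -5.4, -10.8, np.float64(0.0)], [-10.3, -7.2, -14.5, np.float64(0.0)], [-12.9, -9.1, -18.1, np.float64(0.0)]]
```

Call:
{"name": "play_rows", "arguments": {
  "increments": [
    [[-2.6, -1.8, -3.6, 0], [-5.2, -3.6, -7.2, 0], [-7.8, -5.4, -10.8, 0], [-10.3, -7.2, -14.5, 0], [-12.9, -9.1, -18.1, 0]]
  ]
}}

```text
t: 22.75
tool_pos: [0.1792, 0.5761, 0.3934]
orientation: [2.187, 0.188, 0.094]
force: [-40.9, -33.7, 40.0]
opening: 0.0926
```

Call:
{"name": "play_rows", "arguments": {
  "increments": [
    [[-2.6, -1.8, -3.6, 0]]
  ]
}}

```text
t: 22.85
tool_pos: [0.1499, 0.5871, 0.3803]
orientation: [2.194, 0.203, 0.114]
force: [-0.4, -0.8, -0.8]
opening: 0.0931
```

```bash
python3 - <<'E'
from plan import *
from plant import *
for n in("side","top"):
    p,d=read_camera(n); cv2.imwrite(f"pics/{n}12.png",p);cv2.imwrite(f"pics/{n}12z.png",cv2.resize(p[100:250,130:330] if n=="side" else p[140:320,60:280],None,fx=3.5,fy=3.3,interpolation=cv2.INTER_CUBIC)); np.save(f"pics/{n}12.npy",d)
s,M=leaninfo()
a,e=np.radians([105,10]);print(M.T@[np.cos(a)*np.cos(e),np.sin(a)*np.cos(e),np.sin(e)])
E
```

```text
t 22.95 q [ 1.4126  1.1797  0.0256 -0.7815  2.7318  0.6247] p [0.146  0.5876 0.3821] F [0.305  0.1266 0.1289] T [0.3973 0.0183 0.0368] op 0.093
[[ 0.9815  0.1077  0.1581]
 [ 0.1912 -0.5821 -0.7903]
 [ 0.0069  0.8059 -0.592 ]]
lean 53.703875816614485 az -78.68519225243324 tcp az 76.04540161365043
[-0.0671 -0.4412 -0.8949]
```

View pics/top12z.png

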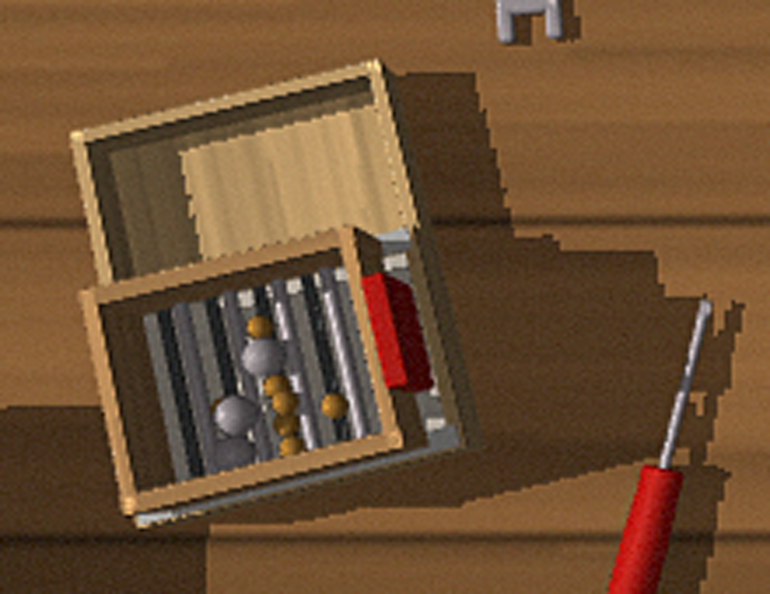

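View pics/side12.png

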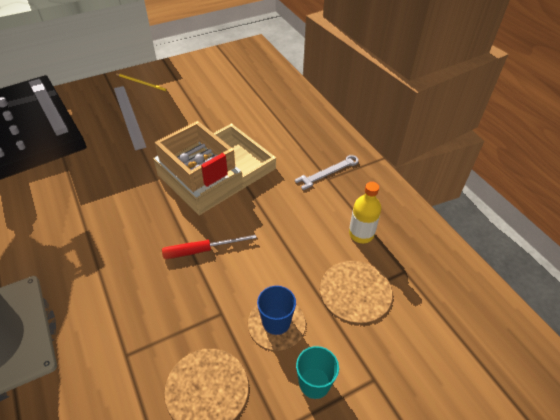

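View pics/side12z.png

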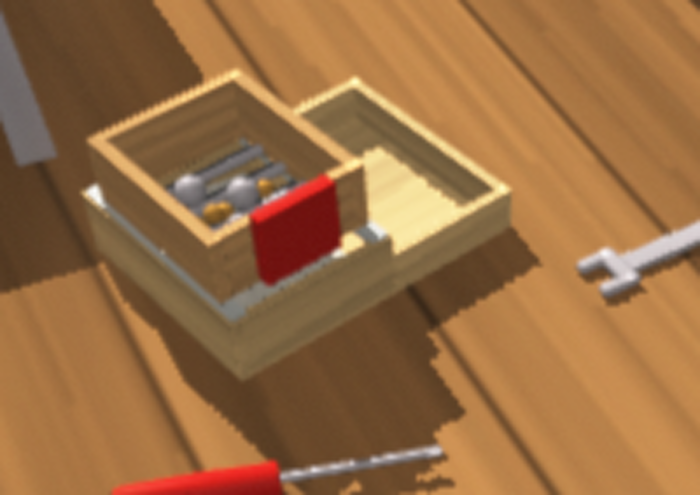

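```bash
python3 - <<'E'
import cv2,numpy as np
im=cv2.imread("pics/top12.png"); s=cv2.imread("pics/side12.png")
a=cv2.resize(im[220:300,320:420],(400,320),interpolation=cv2.INTER_CUBIC)
b=cv2.resize(s[275:355,230:330],(400,320),interpolation=cv2.INTER_CUBIC)
c=cv2.convertScaleAbs(cv2.resize(im[215:300,95:185],(400,378),interpolation=cv2.INTER_CUBIC),alpha=2)
e=cv2.convertScaleAbs(cv2.resize(s[115:195,150:245],(400,337),interpolation=cv2.INTER_CUBIC),alpha=1.8)
o=np.zeros((600,800,3),np.uint8);o[:222,:400]=a[49:271];o[:222,400:]=b[49:271];o[222:600,:400]=c;o[222:559,400:]=e
cv2.imwrite("pics/z12.png",o)
E
```

View pics/z12.png

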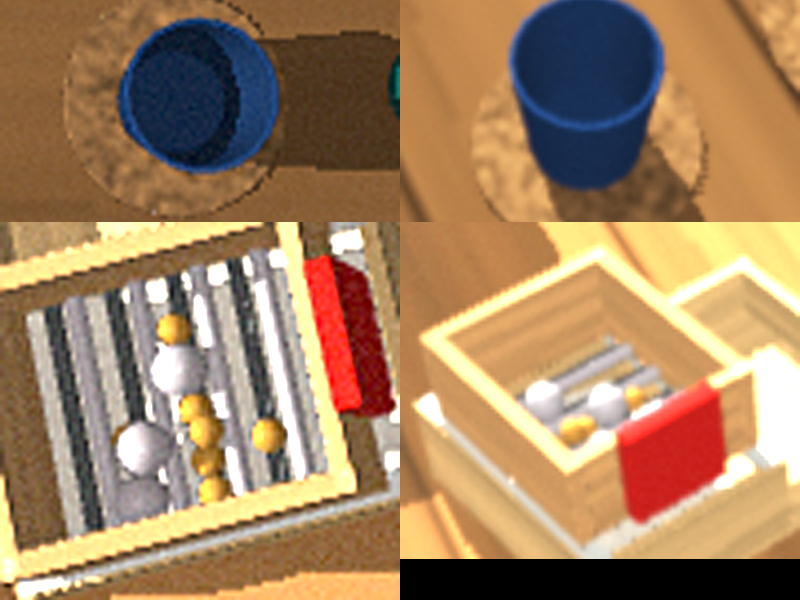

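```bash
cat > unl3.py <<'E'
from sim import *
import sys
def scan(q0,N=14,azs=(60,75,90,105,120),els=(-40,-20,0,20,40)):
    res=[]
    for az in azs:
      for el in els:
        a,e=np.radians([az,el]);v=[np.cos(a)*np.cos(e),np.sin(a)*np.cos(e),np.sin(e)]
        q=np.clip(q0,LO+.004,HI-.004);tr=[];mx=0
        for i in range(N):
            qn=row(q,v,.6); mx=max(mx,qn[4]);q=qn; tr.append(np.round(ln(q),0).tolist())
        z=fk(q)[1][:,2]
        res.append((z[1],az,el,tr[1::4],np.round(fk(q)[0],2),np.round(q,2)))
    res.sort(key=lambda r:-r[0])
    for r in res[:7]: print(*r)
if __name__=="__main__":
    s,M=leaninfo(); scan(s["q"])
E
python3 unl3.py
```

```text
t 22.95 q [ 1.4126  1.1797  0.0256 -0.7815  2.7318  0.6247] p [0.146  0.5876 0.3821] F [0.305  0.1266 0.1289] T [0.3973 0.0183 0.0368] op 0.093
[[ 0.9815  0.1077  0.1581]
 [ 0.1912 -0.5821 -0.7903]
 [ 0.0069  0.8059 -0.592 ]]
lean 53.703875816614485 az -78.68519225243324 tcp az 76.04540161365043
-0.5337127626303197 75 0 [[52.0, -76.0], [48.0, -71.0], [44.0, -65.0], [40.0, -56.0]] [0.26 0.7  0.23] [ 1.37  1.28  0.02 -0.63  2.27  0.75]
-0.5343546788492851 120 40 [[52.0, -76.0], [47.0, -70.0], [43.0, -63.0], [40.0, -56.0]] [-0.03  0.57  0.53] [ 1.71  0.93  0.02 -0.76  2.73  0.78]
-0.534993279829122 90 0 [[52.0, -76.0], [48.0, -72.0], [43.0, -67.0], [38.0, -60.0]] [0.12 0.71 0.23] [ 1.51  1.27  0.02 -0.51  2.36  0.95]
-0.5373109010455934 75 -20 [[52.0, -77.0], [48.0, -72.0], [44.0, -67.0], [39.0, -59.0]] [0.25 0.72 0.07] [ 1.37  1.45  0.02 -0.52  2.13  0.9 ]
-0.5375990521880323 90 -20 [[52.0, -77.0], [48.0, -73.0], [43.0, -68.0], [37.0, -62.0]] [0.12 0.73 0.06] [ 1.5   1.45  0.02 -0.41  2.2   1.07]
-0.5483014347873523 60 0 [[52.0, -76.0], [49.0, -71.0], [45.0, -64.0], [42.0, -55.0]] [0.39 0.67 0.24] [ 1.24  1.28  0.02 -0.73  2.18  0.59]
-0.5520217643188301 60 -20 [[52.0, -77.0], [49.0, -72.0], [45.0, -66.0], [41.0, -58.0]] [0.38 0.69 0.07] [ 1.24  1.46  0.02 -0.62  2.07  0.75]
```

Call:
{"name": "play_rows", "arguments": {
  "increments": [
    [[19, -55, -81, 0]]
  ]
}}

```text
t: 23.05
tool_pos: [0.1402, 0.5902, 0.3789]
orientation: [2.204, 0.209, 0.117]
force: [0.5, -0.3, 0.7]
opening: 0.093
```

Call:
{"name": "play_rows", "arguments": {
  "increments": [
    [[19, -55, -81, 0]]
  ]
}}

```text
t: 23.15
tool_pos: [0.1303, 0.5936, 0.3731]
orientation: [2.21, 0.209, 0.116]
force: [-0.1, -0.7, -0.2]
opening: 0.0929
```

Call:
{"name": "play_rows", "arguments": {
  "increments": [
    [[19, -55, -81, 0]]
  ]
}}

```text
t: 23.25
tool_pos: [0.1212, 0.5965, 0.3684]
orientation: [2.216, 0.208, 0.115]
force: [1.0, -0.6, 0.3]
opening: 0.0931
```

Call:
{"name": "play_rows", "arguments": {
  "increments": [
    [[19, -55, -81, 0]]
  ]
}}

```text
t: 23.35
tool_pos: [0.1125, 0.599, 0.3643]
orientation: [2.222, 0.207, 0.114]
force: [-0.1, 0.8, -0.8]
opening: 0.0928
```

```bash
python3 unl3.py
```

```text
t 23.35 q [ 1.45    1.193   0.0231 -0.6685  2.7309  0.7568] p [0.1125 0.599  0.3643] F [-0.124   0.8343 -0.8473] T [ 0.4142 -0.0058 -0.0473] op 0.0928
[[ 0.9819  0.1085  0.1551]
 [ 0.1891 -0.6026 -0.7753]
 [ 0.0093  0.7907 -0.6122]]
lean 52.25188609547091 az -78.68506744884812 tcp az 79.36354477624471
-0.5043861371365517 90 0 [[50.0, -77.0], [46.0, -73.0], [41.0, -68.0], [35.0, -61.0]] [0.1  0.72 0.22] [ 1.52  1.27  0.02 -0.44  2.33  1.02]
-0.5054065363070026 75 0 [[50.0, -77.0], [46.0, -72.0], [42.0, -66.0], [37.0, -57.0]] [0.24 0.71 0.22] [ 1.39  1.28  0.02 -0.57  2.26  0.82]
-0.5087951203669718 90 -20 [[50.0, -77.0], [46.0, -74.0], [41.0, -69.0], [35.0, -63.0]] [0.1  0.74 0.05] [ 1.51  1.45  0.02 -0.36  2.17  1.12]
-0.5105032130980105 75 -20 [[50.0, -77.0], [46.0, -73.0], [41.0, -67.0], [36.0, -60.0]] [0.23 0.73 0.05] [ 1.38  1.46  0.02 -0.47  2.11  0.95]
-0.5106631993659647 120 40 [[50.0, -76.0], [45.0, -71.0], [41.0, -65.0], [36.0, -60.0]] [-0.07  0.58  0.51] [ 1.73  0.93  0.02 -0.55  2.73  1.  ]
-0.5202520671753663 105 0 [[50.0, -77.0], [46.0, -74.0], [41.0, -70.0], [35.0, -66.0]] [-0.04  0.7   0.22] [ 1.65  1.27  0.02 -0.28  2.4   1.25]
-0.5228245703942626 60 0 [[50.0, -77.0], [47.0, -72.0], [43.0, -65.0], [39.0, -55.0]] [0.37 0.68 0.23] [ 1.25  1.28  0.02 -0.67  2.18  0.65]
```

```bash
python3 - <<'E'
from plan import *
s,M=st()
for p in([.14,.6,.3],[.15,.62,.18],[.15,.66,.18],[.2,.6,.2],[.12,.56,.25]):
    q,e=ik(np.array(p),M,np.clip(s["q"],LO+.01,HI-.2)); print(p,q,round(e,3))
toward([.14,.61,.18],0,n=5,step=.04)
E
```

```text
[0.14, 0.6, 0.3] [ 1.41938988  1.11719184  0.26300978 -0.53095171  2.57846831  0.90260417] 0.0
[0.15, 0.62, 0.18] [ 1.41182384  1.26145114  0.24576148 -0.45507988  2.46292086  0.99452971] 0.0
[0.15, 0.66, 0.18] [ 1.42519023  1.38186428  0.02       -0.49210519  2.49387933  0.9442896 ] 0.061
[0.2, 0.6, 0.2] [ 1.35314996  1.16469672  0.36667968 -0.50039035  2.41450646  0.93121107] 0.0
[0.12, 0.56, 0.25] [ 1.43565359  0.91567294  0.6681365  -0.39352552  2.40288596  1.07634395] 0.0
rows needed 4.7 [[0.6, -3.2, 2.3, np.float64(0.0)], [1.2, -6.4, 4.7, np.float64(0.0)], [1.8, -9.6, 7.0, np.float64(0.0)], [2.3, -12.8, 9.3, np.float64(0.0)], [2.7, -14.9, 10.9, 0]]
```

Call:
{"name": "play_rows", "arguments": {
  "increments": [
    [[0.6, -3.2, 2.3, 0], [1.2, -6.4, 4.7, 0], [1.8, -9.6, 7, 0], [2.3, -12.8, 9.3, 0], [2.7, -14.9, 10.9, 0]]
  ]
}}

```text
t: 23.85
tool_pos: [0.1407, 0.6086, 0.1771]
orientation: [2.22, 0.205, 0.112]
force: [0.6, 0.1, -0.1]
opening: 0.0931
```

Call:
{"name": "play_rows", "arguments": {
  "increments": [
    [[19, -60, -78, 0]]
  ]
}}

```text
t: 23.95
tool_pos: [0.141, 0.6214, 0.1695]
orientation: [2.203, 0.211, 0.109]
force: [0.0, 1.0, -1.0]
opening: 0.0933
```

Call:
{"name": "play_rows", "arguments": {
  "increments": [
    [[19, -60, -78, 0]]
  ]
}}

```text
t: 24.05
tool_pos: [0.1005, 0.6033, 0.2322]
orientation: [2.101, 0.161, 0.037]
force: [-0.1, 1.1, 0.6]
opening: 0.093
```

Call:
{"name": "play_rows", "arguments": {
  "increments": [
    [[19, -60, -78, 0]]
  ]
}}

```text
t: 24.15
tool_pos: [0.0887, 0.6032, 0.2439]
orientation: [2.1, 0.159, 0.032]
force: [-1.0, -0.1, 2.9]
opening: 0.0931
```

```bash
python3 unl3.py
```

```text
t 24.15 q [ 1.4533  1.3684  0.0223 -0.4892  2.7321  0.9543] p [0.0887 0.6032 0.2439] F [-0.9997 -0.1403  2.9466] T [ 0.3814 -0.0589 -0.0302] op 0.0931
[[ 0.9911  0.1006  0.0874]
 [ 0.1263 -0.5019 -0.8557]
 [-0.0422  0.8591 -0.5101]]
lean 59.32864738372114 az -84.17104708540273 tcp az 81.63482457493923
-0.6083250867933807 90 -20 [[57.0, -83.0], [52.0, -81.0], [46.0, -78.0], [39.0, -75.0]] [ 0.07  0.7  -0.01] [ 1.5   1.54  0.02 -0.26  2.22  1.21]
-0.6098906208448184 75 -20 [[57.0, -83.0], [52.0, -80.0], [46.0, -76.0], [40.0, -71.0]] [ 0.2   0.69 -0.01] [ 1.38  1.54  0.02 -0.4   2.17  1.02]
-0.6136206097982669 120 40 [[57.0, -83.0], [51.0, -80.0], [45.0, -78.0], [39.0, -76.0]] [-0.11  0.59  0.44] [ 1.71  0.98  0.11 -0.15  2.73  1.39]
-0.6175791706299799 105 40 [[57.0, -83.0], [51.0, -79.0], [46.0, -75.0], [41.0, -71.0]] [-0.    0.6   0.45] [ 1.61  1.03  0.03 -0.51  2.73  0.97]
-0.6182534913774272 90 0 [[57.0, -83.0], [52.0, -80.0], [46.0, -78.0], [40.0, -74.0]] [0.07 0.69 0.16] [ 1.51  1.35  0.02 -0.33  2.41  1.12]
-0.6189734533362516 75 0 [[57.0, -83.0], [52.0, -80.0], [47.0, -75.0], [41.0, -69.0]] [0.21 0.68 0.17] [ 1.38  1.36  0.02 -0.5   2.34  0.9 ]
-0.6207149579062341 105 -20 [[57.0, -83.0], [52.0, -82.0], [46.0, -81.0], [39.0, -79.0]] [-0.06  0.69 -0.01] [ 1.62  1.54  0.02 -0.11  2.26  1.4 ]
```

```bash
cat > unl4.py <<'E'
from sim import *
from multiprocessing import Pool
s,M0=st(); QN=np.clip(s["q"],LO+.01,HI-.01)
def job(a):
    p0,az,el=a
    best=None
    for seed in ([np.arctan2(p0[1],p0[0]),.3,1.5,-.6,1.5,.5],[np.arctan2(p0[1],p0[0]),.3,1.5,.3,1.,.0]):
        q,e=ik(np.array(p0),M0,seed)
        if e<.01: break
    else: return None
    A,E=np.radians([az,el]);v=[np.cos(A)*np.cos(E),np.sin(A)*np.cos(E),np.sin(E)];qs=q.copy()
    tr=[]
    for i in range(24):
        q=row(q,v,.6); 
        if fk(q)[0][2]<.1: break
        tr.append(ln(q)[0])
    if len(tr)<8: return None
    return (min(tr),p0,az,el,len(tr),np.round(tr[::4],0).tolist(),np.round(fk(q)[0],2).tolist(),np.round(qs,2).tolist(),np.round(q,2).tolist(),ln(q))
J=[(p,az,el) for p in ([.1,-.45,.3],[.1,-.6,.3],[.3,-.4,.4],[.35,0,.35],[.5,0,.3],[.4,.2,.4],[.2,.5,.3],[.3,.4,.4],[.3,.3,.5],[.1,-.5,.6],[.4,-.2,.6],[.3,.4,.6]) for az in range(-180,180,45) for el in (-60,-30,0,30,60)]
if __name__=="__main__":
    with Pool() as P: r=[x for x in P.map(job,J) if x]
    r.sort(key=lambda x:x[0])
    for x in r[:25]: print(*x)
E
timeout 500 python3 unl4.py
```

```text
28.075368053665795 [0.2, 0.5, 0.3] -180 60 24 [59.0, 57.0, 52.0, 46.0, 40.0, 33.0] [-0.17, 0.32, 0.66] [1.31, 0.85, 0.74, -0.53, 2.48, 0.9] [2.0, 0.18, 0.71, -0.19, 2.73, 1.54] (np.float64(28.075368053665795), np.float64(-55.87381640179348))
29.679112086534207 [0.1, -0.6, 0.3] 135 0 24 [59.0, 56.0, 50.0, 45.0, 40.0, 34.0] [-0.54, -0.31, 0.41] [-1.51, -0.78, 2.41, 0.08, 0.48, -1.71] [-2.96, -0.17, 1.54, 0.44, 1.5, -2.66] (np.float64(29.679112086534207), np.float64(-109.8029799763222))
30.165605837195006 [0.3, 0.4, 0.6] -135 60 24 [59.0, 55.0, 50.0, 44.0, 37.0, 31.0] [0.11, -0.12, 0.92] [1.14, 0.69, 0.43, -1.26, 2.67, 0.0] [0.18, -0.1, 0.16, -1.34, 2.6, -1.35] (np.float64(30.658441359942955), np.float64(-72.17286582279402))
30.30341516857617 [0.2, 0.5, 0.3] 135 30 24 [59.0, 56.0, 50.0, 44.0, 38.0, 34.0] [-0.33, 0.54, 0.46] [1.31, 0.85, 0.74, -0.53, 2.48, 0.9] [1.96, 0.97, 0.02, 0.32, 2.63, 2.03] (np.float64(30.30341516857617), np.float64(-85.79635807865053))
31.399753620323956 [0.2, 0.5, 0.3] 90 0 24 [59.0, 56.0, 52.0, 47.0, 41.0, 36.0] [0.13, 0.76, 0.15] [1.31, 0.85, 0.74, -0.53, 2.48
[... 4216 characters left out ...]
5 [0.3, 0.3, 0.5] -180 30 24 [59.0, 58.0, 53.0, 49.0, 46.0, 43.0] [-0.49, 0.23, 0.6] [1.08, 0.31, 1.12, -0.87, 2.46, 0.45] [2.35, 0.58, 0.41, 0.8, 2.6, 2.66] (np.float64(39.62315374398835), np.float64(-80.22197491838527))
39.9294353485334 [0.3, 0.4, 0.6] 135 0 24 [59.0, 58.0, 55.0, 52.0, 48.0, 44.0] [-0.28, 0.6, 0.27] [1.14, 0.69, 0.43, -1.26, 2.67, 0.0] [1.98, 1.23, 0.02, -0.18, 2.57, 1.52] (np.float64(39.9294353485334), np.float64(-57.74235322711905))
40.23077848231038 [0.3, 0.4, 0.4] -135 30 24 [59.0, 59.0, 58.0, 56.0, 50.0, 43.0] [0.02, -0.17, 0.72] [1.14, 0.59, 0.94, -0.74, 2.44, 0.63] [0.45, -0.89, 1.4, -1.34, 2.49, -0.85] (np.float64(40.23077848231038), np.float64(-89.08902222914713))
```

```bash
cat > unl5.py <<'E'
from sim import *
s,M=leaninfo()
def run(N=16):
    res=[]
    for az in range(-180,180,30):
      for el in (0,30,60,90):
        a,e=np.radians([az,el]);v=np.array([np.cos(a)*np.cos(e),np.sin(a)*np.cos(e),np.sin(e)])
        q=np.clip(s["q"],LO+.004,HI-.004);tr=[]
        for i in range(N): q=row(q,v,.6); tr.append(np.round(ln(q),0).tolist())
        res.append((tr[-1][0],az,el,tr[1::4],np.round(fk(q)[0],2),np.round(q,2),np.round(M.T@v*100)))
    res.sort(key=lambda r:r[0])
    for r in res[:8]: print(*r)
run()
E
python3 unl5.py
```

```text
t 24.15 q [ 1.4533  1.3684  0.0223 -0.4892  2.7321  0.9543] p [0.0887 0.6032 0.2439] F [-0.9997 -0.1403  2.9466] T [ 0.3814 -0.0589 -0.0302] op 0.0931
[[ 0.9911  0.1006  0.0874]
 [ 0.1263 -0.5019 -0.8557]
 [-0.0422  0.8591 -0.5101]]
lean 59.32864738372114 az -84.17104708540273 tcp az 81.63482457493923
36.0 150 60 [[58.0, -83.0], [53.0, -81.0], [46.0, -79.0], [39.0, -79.0]] [-0.18  0.46  0.56] [1.82 0.55 0.49 0.1  2.73 1.71] [-43.  57. -69.]
37.0 90 0 [[57.0, -83.0], [52.0, -80.0], [46.0, -78.0], [40.0, -74.0]] [0.07 0.71 0.15] [ 1.51  1.35  0.02 -0.32  2.35  1.13] [ 13. -50. -86.]
38.0 120 0 [[57.0, -83.0], [53.0, -83.0], [47.0, -83.0], [41.0, -84.0]] [-0.22  0.66  0.16] [1.78 1.35 0.02 0.12 2.43 1.69] [-39. -48. -78.]
38.0 120 30 [[57.0, -83.0], [51.0, -81.0], [45.0, -80.0], [40.0, -80.0]] [-0.17  0.6   0.4 ] [1.76 1.07 0.02 0.02 2.71 1.59] [-36.   1. -93.]
38.0 120 60 [[57.0, -83.0], [52.0, -79.0], [46.0, -75.0], [41.0, -68.0]] [-0.01  0.52  0.57] [ 1.65  0.69  0.29 -0.6   2.73  0.9 ] [-23.  50. -83.]
41.0 -180 60 [[58.0, -83.0], [54.0, -82.0], [48.0, -82.0], [43.0, -85.0]] [-0.28  0.36  0.6 ] [1.94 0.44 0.59 0.57 2.73 2.26] [-53.  69. -49.]
41.0 60 0 [[57.0, -83.0], [53.0, -79.0], [48.0, -74.0], [44.0, -67.0]] [0.37 0.67 0.16] [ 1.23  1.36  0.02 -0.64  2.19  0.69] [ 60. -38. -70.]
43.0 -150 60 [[59.0, -84.0], [56.0, -83.0], [50.0, -82.0], [45.0, -84.0]] [-0.26  0.26  0.63] [1.97 0.17 0.91 0.61 2.73 2.3 ] [-50.  83. -27.]
```

Call:
{"name": "play_rows", "arguments": {
  "increments": [
    [[-43, 57, -69, 0]]
  ]
}}

```text
t: 24.25
tool_pos: [0.0793, 0.6062, 0.259]
orientation: [2.124, 0.173, 0.051]
force: [0.4, 0.6, -1.1]
opening: 0.0929
```

Call:
{"name": "play_rows", "arguments": {
  "increments": [
    [[-43, 57, -69, 0]]
  ]
}}

```text
t: 24.35
tool_pos: [0.0675, 0.6095, 0.2847]
orientation: [2.162, 0.189, 0.075]
force: [0.6, 0.5, 2.2]
opening: 0.0929
```

Call:
{"name": "play_rows", "arguments": {
  "increments": [
    [[-43, 57, -69, 0]]
  ]
}}

```text
t: 24.45
tool_pos: [0.0553, 0.6116, 0.308]
orientation: [2.198, 0.205, 0.098]
force: [-0.0, 0.7, 0.3]
opening: 0.0929
```

Call:
{"name": "play_rows", "arguments": {
  "increments": [
    [[-43, 57, -69, 0]]
  ]
}}

```text
t: 24.55
tool_pos: [0.0424, 0.6126, 0.3313]
orientation: [2.234, 0.219, 0.121]
force: [-0.7, 0.1, -0.6]
opening: 0.0927
```

```bash
python3 unl5.py
```

```text
t 24.55 q [ 1.533   1.2263  0.0229 -0.5018  2.7306  0.9629] p [0.0424 0.6126 0.3313] F [-0.7067  0.0785 -0.5913] T [ 0.3625 -0.0413 -0.0057] op 0.0927
[[ 0.9798  0.1157  0.1634]
 [ 0.1999 -0.6114 -0.7657]
 [ 0.0113  0.7828 -0.6221]]
lean 51.527899825016895 az -77.9545382173963 tcp az 86.03957112159027
28.0 150 60 [[50.0, -76.0], [44.0, -73.0], [38.0, -69.0], [32.0, -66.0]] [-0.18  0.46  0.61] [ 1.89  0.55  0.35 -0.16  2.73  1.5 ] [-36.  47. -80.]
29.0 120 0 [[49.0, -77.0], [45.0, -75.0], [39.0, -75.0], [33.0, -75.0]] [-0.23  0.69  0.18] [ 1.83  1.29  0.02 -0.    2.34  1.61] [-32. -59. -74.]
30.0 -180 60 [[50.0, -77.0], [45.0, -74.0], [39.0, -73.0], [33.0, -74.0]] [-0.28  0.36  0.63] [2.02 0.41 0.51 0.28 2.73 2.04] [-48.  62. -62.]
30.0 90 0 [[49.0, -76.0], [44.0, -73.0], [39.0, -69.0], [33.0, -63.0]] [0.06 0.75 0.18] [ 1.55  1.29  0.02 -0.35  2.24  1.12] [ 20. -61. -77.]
32.0 120 30 [[49.0, -76.0], [44.0, -73.0], [39.0, -72.0], [35.0, -71.0]] [-0.18  0.6   0.44] [ 1.81  1.    0.02 -0.12  2.67  1.48] [-27. -12. -96.]
33.0 -150 60 [[51.0, -77.0], [47.0, -75.0], [41.0, -74.0], [35.0, -75.0]] [-0.26  0.26  0.65] [2.07 0.16 0.77 0.38 2.73 2.17] [-46.  78. -42.]
33.0 120 60 [[49.0, -76.0], [44.0, -72.0], [39.0, -65.0], [35.0, -56.0]] [-0.03  0.52  0.62] [ 1.72  0.71  0.12 -0.75  2.73  0.78] [-15.  38. -91.]
33.0 150 30 [[49.0, -77.0], [45.0, -76.0], [39.0, -77.0], [35.0, -80.0]] [-0.39  0.5   0.46] [2.04 0.98 0.02 0.41 2.65 2.17] [-64.   4. -77.]
```

Call:
{"name": "play_rows", "arguments": {
  "increments": [
    [[-36, 50, -78, 0]]
  ]
}}

```text
t: 24.65
tool_pos: [0.0305, 0.6123, 0.3546]
orientation: [2.27, 0.234, 0.143]
force: [0.4, 0.2, 0.8]
opening: 0.0931
```

Call:
{"name": "play_rows", "arguments": {
  "increments": [
    [[-36, 50, -78, 0]]
  ]
}}

```text
t: 24.75
tool_pos: [0.0186, 0.6109, 0.3777]
orientation: [2.305, 0.248, 0.166]
force: [0.5, -0.4, 0.3]
opening: 0.093
```

Call:
{"name": "play_rows", "arguments": {
  "increments": [
    [[-36, 50, -78, 0]]
  ]
}}

```text
t: 24.85
tool_pos: [0.0064, 0.6084, 0.4007]
orientation: [2.341, 0.262, 0.188]
force: [-1.0, 0.8, 0.7]
opening: 0.0929
```

Call:
{"name": "play_rows", "arguments": {
  "increments": [
    [[-36, 50, -78, 0]]
  ]
}}

```text
t: 24.95
tool_pos: [-0.006, 0.6048, 0.4235]
orientation: [2.376, 0.276, 0.21]
force: [-0.0, -1.1, 0.1]
opening: 0.0927
```

Call:
{"name": "play_rows", "arguments": {
  "increments": [
    [[-36, 50, -78, 0]]
  ]
}}

```text
t: 25.05
tool_pos: [-0.0187, 0.6001, 0.4459]
orientation: [2.411, 0.291, 0.232]
force: [0.3, 1.2, -0.6]
opening: 0.0929
```

Call:
{"name": "play_rows", "arguments": {
  "increments": [
    [[-36, 50, -78, 0]]
  ]
}}

```text
t: 25.15
tool_pos: [-0.0316, 0.5943, 0.4682]
orientation: [2.446, 0.305, 0.255]
force: [-0.3, 0.2, -0.8]
opening: 0.0927
```

```bash
python3 unl5.py
```

```text
t 25.15 q [ 1.6626  1.0041  0.0226 -0.5318  2.7306  0.9909] p [-0.0316  0.5943  0.4682] F [-0.2771  0.2357 -0.8054] T [0.2741 0.0696 0.0013] op 0.0927
[[ 0.954   0.1538  0.2573]
 [ 0.2804 -0.761  -0.585 ]
 [ 0.1058  0.6302 -0.7692]]
lean 39.72180695670127 az -66.26189589592441 tcp az 93.03998087546833
18.0 -180 60 [[38.0, -64.0], [33.0, -59.0], [27.0, -53.0], [21.0, -46.0]] [-0.27  0.35  0.69] [ 2.17  0.4   0.31 -0.17  2.73  1.72] [-39.  47. -79.]
18.0 -150 60 [[38.0, -65.0], [34.0, -60.0], [28.0, -54.0], [22.0, -50.0]] [-0.26  0.26  0.7 ] [ 2.24  0.17  0.56 -0.04  2.73  1.91] [-39.  67. -63.]
18.0 120 0 [[38.0, -64.0], [33.0, -61.0], [28.0, -57.0], [21.0, -52.0]] [-0.26  0.74  0.24] [ 1.9   1.19  0.02 -0.15  2.21  1.54] [-23. -74. -64.]
21.0 120 30 [[38.0, -64.0], [33.0, -60.0], [29.0, -56.0], [24.0, -50.0]] [-0.2   0.61  0.49] [ 1.89  0.89  0.02 -0.27  2.54  1.4 ] [-15. -32. -93.]
21.0 150 0 [[38.0, -65.0], [35.0, -64.0], [30.0, -64.0], [25.0, -67.0]] [-0.5   0.56  0.27] [2.18 1.17 0.02 0.13 2.31 2.  ] [-69. -51. -52.]
21.0 150 30 [[38.0, -64.0], [33.0, -61.0], [29.0, -60.0], [24.0, -61.0]] [-0.4   0.48  0.51] [2.15 0.87 0.02 0.08 2.61 1.95] [-54. -13. -83.]
21.0 150 60 [[38.0, -64.0], [33.0, -57.0], [28.0, -49.0], [23.0, -38.0]] [-0.19  0.45  0.68] [ 2.02  0.57  0.11 -0.5   2.73  1.26] [-25.  29. -92.]
22.0 90 0 [[38.0, -64.0], [33.0, -59.0], [28.0, -50.0], [24.0, -38.0]] [0.04 0.82 0.24] [ 1.6   1.2   0.02 -0.37  2.09  1.12] [ 28. -76. -58.]
```

Call:
{"name": "play_rows", "arguments": {
  "increments": [
    [[-39, 52, -76, 0]]
  ]
}}

```text
t: 25.25
tool_pos: [-0.0454, 0.5874, 0.4899]
orientation: [2.482, 0.319, 0.278]
force: [-0.7, 0.9, -0.3]
opening: 0.0932
```

Call:
{"name": "play_rows", "arguments": {
  "increments": [
    [[-39, 52, -76, 0]]
  ]
}}

```text
t: 25.35
tool_pos: [-0.0596, 0.5793, 0.5111]
orientation: [2.517, 0.333, 0.3]
force: [0.1, -0.6, -0.3]
opening: 0.0927
```

Call:
{"name": "play_rows", "arguments": {
  "increments": [
    [[-39, 52, -76, 0]]
  ]
}}

```text
t: 25.45
tool_pos: [-0.074, 0.5701, 0.5319]
orientation: [2.552, 0.348, 0.323]
force: [0.4, -0.8, -0.6]
opening: 0.0928
```

Call:
{"name": "play_rows", "arguments": {
  "increments": [
    [[-39, 52, -76, 0]]
  ]
}}

```text
t: 25.55
tool_pos: [-0.0885, 0.5599, 0.5521]
orientation: [2.588, 0.362, 0.345]
force: [-0.2, -0.6, -0.4]
opening: 0.0931
```

Call:
{"name": "play_rows", "arguments": {
  "increments": [
    [[-39, 52, -76, 0]]
  ]
}}

```text
t: 25.65
tool_pos: [-0.1031, 0.5485, 0.5719]
orientation: [2.623, 0.376, 0.367]
force: [-0.6, -0.5, -0.1]
opening: 0.0933
```

Call:
{"name": "play_rows", "arguments": {
  "increments": [
    [[-39, 52, -76, 0]]
  ]
}}

```text
t: 25.75
tool_pos: [-0.1179, 0.536, 0.591]
orientation: [2.658, 0.391, 0.389]
force: [-0.7, -0.5, 0.4]
opening: 0.0928
```

Call:
{"name": "play_rows", "arguments": {
  "increments": [
    [[-39, 52, -76, 0]]
  ]
}}

```text
t: 25.85
tool_pos: [-0.1328, 0.5224, 0.6095]
orientation: [2.694, 0.405, 0.41]
force: [-0.6, 0.0, -0.6]
opening: 0.0928
```

```bash
python3 unl5.py
```

```text
t 25.85 q [ 1.8758  0.762   0.0226 -0.5895  2.7307  1.0773] p [-0.1328  0.5224  0.6095] F [-0.6091  0.0481 -0.5608] T [0.0762 0.0497 0.0515] op 0.0928
[[ 0.9157  0.2207  0.3358]
 [ 0.333  -0.8844 -0.327 ]
 [ 0.2248  0.4113 -0.8834]]
lean 27.948208016740104 az -44.24155710843798 tcp az 104.2682897536609
10.0 150 0 [[27.0, -42.0], [23.0, -37.0], [19.0, -31.0], [13.0, -22.0]] [-0.55  0.57  0.33] [ 2.32  1.07  0.02 -0.12  2.19  1.93] [-63. -63. -45.]
11.0 -180 30 [[26.0, -41.0], [23.0, -34.0], [19.0, -30.0], [14.0, -29.0]] [-0.53  0.27  0.6 ] [ 2.59  0.73  0.02 -0.02  2.59  2.25] [-68.   1. -73.]
12.0 150 30 [[26.0, -41.0], [23.0, -34.0], [19.0, -27.0], [14.0, -15.0]] [-0.43  0.47  0.57] [ 2.31  0.77  0.02 -0.23  2.49  1.8 ] [-43. -34. -84.]
13.0 -150 30 [[27.0, -42.0], [23.0, -37.0], [19.0, -36.0], [15.0, -42.0]] [-0.53  0.09  0.65] [2.83 0.64 0.02 0.19 2.68 2.66] [-72.  42. -55.]
14.0 -180 0 [[27.0, -42.0], [25.0, -41.0], [21.0, -40.0], [17.0, -43.0]] [-0.67  0.31  0.38] [2.61 1.02 0.02 0.1  2.33 2.36] [-92. -22. -34.]
14.0 -120 30 [[27.0, -43.0], [25.0, -39.0], [21.0, -38.0], [17.0, -34.0]] [-0.39  0.01  0.72] [2.94 0.24 0.41 0.16 2.73 2.66] [-53.  77. -34.]
14.0 -90 30 [[28.0, -44.0], [26.0, -39.0], [22.0, -30.0], [17.0, -20.0]] [-0.11 -0.    0.67] [ 2.75 -0.57  1.23 -0.05  2.73  2.36] [-18.  97. -16.]
15.0 120 0 [[26.0, -41.0], [23.0, -33.0], [19.0, -20.0], [15.0, 0.0]] [-0.32  0.77  0.32] [ 2.01  1.09  0.02 -0.28  2.06  1.52] [-17. -88. -45.]
```

Call:
{"name": "play_rows", "arguments": {
  "increments": [
    [[-39, 45, -80, 0]]
  ]
}}

```text
t: 25.95
tool_pos: [-0.1487, 0.5079, 0.6265]
orientation: [2.729, 0.418, 0.429]
force: [0.0, 0.7, -0.4]
opening: 0.0928
```

Call:
{"name": "play_rows", "arguments": {
  "increments": [
    [[-39, 45, -80, 0]]
  ]
}}

```text
t: 26.05
tool_pos: [-0.1648, 0.4926, 0.6425]
orientation: [2.764, 0.432, 0.447]
force: [-1.2, -0.2, 0.2]
opening: 0.0927
```

Call:
{"name": "play_rows", "arguments": {
  "increments": [
    [[-39, 45, -80, 0]]
  ]
}}

```text
t: 26.15
tool_pos: [-0.1809, 0.4761, 0.6579]
orientation: [2.799, 0.446, 0.464]
force: [0.1, 0.5, 0.0]
opening: 0.0933
```

Call:
{"name": "play_rows", "arguments": {
  "increments": [
    [[-39, 45, -80, 0]]
  ]
}}

```text
t: 26.25
tool_pos: [-0.1969, 0.4585, 0.6725]
orientation: [2.834, 0.459, 0.479]
force: [-0.7, 0.1, 0.1]
opening: 0.093
```

Call:
{"name": "play_rows", "arguments": {
  "increments": [
    [[-39, 45, -80, 0]]
  ]
}}

```text
t: 26.35
tool_pos: [-0.2129, 0.4398, 0.6863]
orientation: [2.87, 0.472, 0.493]
force: [-0.3, 0.7, -0.4]
opening: 0.0929
```

Call:
{"name": "play_rows", "arguments": {
  "increments": [
    [[-39, 45, -80, 0]]
  ]
}}

```text
t: 26.45
tool_pos: [-0.2288, 0.42, 0.6992]
orientation: [2.905, 0.486, 0.504]
force: [-0.3, 0.2, 0.3]
opening: 0.0929
```

Call:
{"name": "play_rows", "arguments": {
  "increments": [
    [[-39, 45, -80, 0]]
  ]
}}

```text
t: 26.55
tool_pos: [-0.2446, 0.3991, 0.7113]
orientation: [2.941, 0.499, 0.514]
force: [-0.7, -0.1, -0.5]
opening: 0.0926
```

```bash
python3 unl5.py
```

```text
t 26.55 q [ 2.205   0.5686  0.0225 -0.6682  2.7308  1.2757] p [-0.2446  0.3991  0.7113] F [-0.7325 -0.0589 -0.5059] T [ 0.0148  0.1191 -0.0395] op 0.0926
[[ 0.8884  0.2996  0.3478]
 [ 0.3385 -0.9393 -0.0553]
 [ 0.3102  0.1669 -0.9359]]
lean 20.62222174964763 az -9.035979480719941 tcp az 121.4999086101428
7.0 -150 30 [[20.0, -3.0], [18.0, 9.0], [15.0, 22.0], [10.0, 25.0]] [-0.54  0.07  0.67] [ 2.96  0.6   0.02 -0.13  2.62  2.48] [-66.  27. -70.]
7.0 -120 30 [[20.0, -4.0], [18.0, 7.0], [14.0, 13.0], [9.0, -19.0]] [-0.43  0.02  0.74] [2.96 0.38 0.15 0.09 2.73 2.66] [-48.  66. -58.]
7.0 -90 30 [[20.0, -6.0], [18.0, 6.0], [15.0, 19.0], [8.0, -5.0]] [-0.21 -0.02  0.76] [ 2.96 -0.24  0.76  0.07  2.73  2.66] [-14.  90. -42.]
9.0 -180 0 [[20.0, -6.0], [18.0, 1.0], [15.0, 11.0], [11.0, 28.0]] [-0.73  0.25  0.42] [ 2.81  0.96  0.02 -0.18  2.23  2.34] [-89. -30. -35.]
11.0 -150 0 [[20.0, -7.0], [19.0, -3.0], [16.0, 0.0], [12.0, -14.0]] [-0.69  0.06  0.49] [2.96 0.88 0.02 0.07 2.42 2.66] [-94.  21. -27.]
12.0 -180 30 [[20.0, -4.0], [18.0, 7.0], [15.0, 21.0], [13.0, 42.0]] [-0.57  0.22  0.63] [ 2.81  0.68  0.02 -0.33  2.47  2.18] [-61. -18. -77.]
15.0 150 0 [[20.0, -4.0], [18.0, 7.0], [16.0, 24.0], [15.0, 48.0]] [-0.63  0.55  0.4 ] [ 2.47  1.    0.02 -0.3   2.05  1.94] [-60. -73. -33.]
17.0 -120 0 [[21.0, -8.0], [20.0, -7.0], [19.0, -14.0], [18.0, -21.0]] [-0.54  0.02  0.62] [2.96 0.58 0.22 0.16 2.63 2.66] [-74.  66. -13.]
```

Call:
{"name": "play_rows", "arguments": {
  "increments": [
    [[-50, 40, -75, 0]]
  ]
}}

```text
t: 26.65
tool_pos: [-0.2654, 0.3767, 0.7197]
orientation: [2.976, 0.51, 0.52]
force: [-0.1, 0.4, -0.2]
opening: 0.0931
```

Call:
{"name": "play_rows", "arguments": {
  "increments": [
    [[-50, 40, -75, 0]]
  ]
}}

```text
t: 26.75
tool_pos: [-0.2865, 0.353, 0.7266]
orientation: [3.01, 0.521, 0.522]
force: [-1.2, -0.4, -1.0]
opening: 0.0929
```

Call:
{"name": "play_rows", "arguments": {
  "increments": [
    [[-50, 40, -75, 0]]
  ]
}}

```text
t: 26.85
tool_pos: [-0.3069, 0.3278, 0.7327]
orientation: [3.043, 0.532, 0.52]
force: [0.2, 0.4, -0.3]
opening: 0.0932
```

Call:
{"name": "play_rows", "arguments": {
  "increments": [
    [[-50, 40, -75, 0]]
  ]
}}

```text
t: 26.95
tool_pos: [-0.3265, 0.3013, 0.7377]
orientation: [-3.03, -0.535, -0.507]
force: [-0.4, 1.5, 1.0]
opening: 0.0929
```

```bash
python3 - <<'E'
from kin import *
s,M=leaninfo(); z=M[:,2]; print("z in sorter",z@SX,z@SY,z[2]," x:",M[:,0]@SX,M[:,0]@SY)
E
```

```text
t 26.95 q [ 2.489   0.512   0.0226 -0.6824  2.7308  1.5258] p [-0.3265  0.3013  0.7377] F [-0.414   1.5438  1.0175] T [-0.0861 -0.006   0.0465] op 0.0929
[[ 0.8881  0.3373  0.3122]
 [ 0.3298 -0.9408  0.0784]
 [ 0.3201  0.0333 -0.9468]]
lean 18.774914937188452 az 14.099028458681724 tcp az 137.30148158391032
z in sorter 0.3218448178719481 -0.00202769485069984 -0.9467902627628598  x: 0.9423415917341282 0.09753538875861029
```

```bash
cat > path.py <<'E'
from plan import *
s,M=st()
PRE=SO-.13*SY
W=np.array([s["tool_pos"],[-.15,.45,.6],[.15,.5,.5],[.42,.25,.42],[PRE[0],PRE[1],.3],[PRE[0],PRE[1],.098]])
q=np.clip(s["q"],LO+.01,HI-.01)
for a,b in zip(W[:-1],W[1:]):
    n=int(np.ceil(np.linalg.norm(b-a)/.05))
    d=M.T@(b-a)*100; print(np.round(b,3),"rows",np.linalg.norm(d)/4.8,np.round(d,1),np.round(d*4.8/np.linalg.norm(d),2))
    for f in np.linspace(1/n,1,n):
        qn,e=ik(a+(b-a)*f,M,q)
        if e>.005 or np.abs(qn-q).max()>.25: print("   warn",round(f,2),np.round(e,3),qn)
        q=qn
    print("   ",q)
E
python3 path.py
```

```text
[-0.15  0.45  0.6 ] rows 5.599388877217035 [16.2 -8.5 19.7] [ 2.89 -1.52  3.52]
   warn 0.17 0.0 [ 2.4149266   0.29781057  0.38404208 -0.52805282  2.58545625  1.63092183]
    [ 2.02826084  0.00568181  0.96876078 -0.39945508  2.19890966  1.44687519]
[0.15 0.5  0.5 ] rows 6.6699210806592175 [25.1  5.1 19.2] [3.76 0.76 2.88]
    [ 1.3869441  -0.16915181  1.32809295 -0.3074752   1.82975938  0.93499199]
[0.42 0.25 0.42] rows 7.845070993234472 [13.2 32.4 14. ] [1.68 4.13 1.79]
    [ 0.49051994 -0.47837875  1.71884993 -0.07797822  1.58248847  0.12734278]
[0.535 0.093 0.3  ] rows 4.766478190088146 [ 1.2 18.3 13.7] [0.25 3.83 2.88]
    [ 0.03043956 -0.37264755  1.85936797  0.07088777  1.33483445 -0.32474085]
[0.535 0.093 0.098] rows 4.208333333333333 [-6.5 -0.7 19.1] [-1.54 -0.16  4.54]
    [ 0.03043956 -0.22824207  2.11943678  0.08591428  0.93155808 -0.35947898]
```

Call:
{"name": "play_rows", "arguments": {
  "increments": [
    [[2, -1, 2.4, 0], [4.9, -2.6, 5.9, 0], [7.8, -4.1, 9.5, 0], [10.7, -5.6, 13, 0], [13.6, -7.1, 16.5, 0]]
  ],
  "jaw": 0,
  "squeeze": 20
}}

```text
t: 27.45
tool_pos: [-0.1896, 0.4147, 0.6331]
orientation: [-3.028, -0.533, -0.504]
force: [-0.3, 0.2, 0.7]
opening: 0.0577
```

```bash
python3 - <<'E'
from kin import *
leaninfo()
E
python3 path.py
```

```text
t 27.45 q [ 2.133   0.0381  0.8669 -0.4191  2.2932  1.5138] p [-0.1896  0.4147  0.6331] F [-0.2941  0.1858  0.7409] T [-0.0769  0.0527  0.0749] op 0.0577
[[ 0.8891  0.337   0.3099]
 [ 0.3285 -0.941   0.0809]
 [ 0.3188  0.0299 -0.9473]]
lean 18.677278230662928 az 14.627972793524588 tcp az 114.5670773833095
[-0.15  0.45  0.6 ] rows 1.3028222564617158 [ 3.6 -2.1  4.6] [ 2.78 -1.6   3.57]
    [ 2.0275393   0.00264946  0.97139508 -0.39736727  2.19612365  1.44876569]
[0.15 0.5  0.5 ] rows 6.6699210806592175 [25.1  5.1 19.2] [3.77 0.77 2.87]
    [ 1.38482369 -0.17119368  1.32951741 -0.30408118  1.82808891  0.93514494]
[0.42 0.25 0.42] rows 7.845070993234473 [13.2 32.4 13.9] [1.69 4.13 1.77]
    [ 0.48732046 -0.47783297  1.71810539 -0.07370741  1.58345679  0.12582404]
[0.535 0.093 0.3  ] rows 4.766478190088147 [ 1.2 18.3 13.7] [0.26 3.84 2.87]
    [ 0.02823813 -0.37059589  1.85744972  0.07417333  1.33718744 -0.32612506]
[0.535 0.093 0.098] rows 4.208333333333334 [-6.4 -0.6 19.1] [-1.53 -0.14  4.55]
    [ 0.02823813 -0.22634007  2.11745071  0.08977131  0.93423965 -0.36238042]
```

Call:
{"name": "play_rows", "arguments": {
  "increments": [
    [[3.6, 0.4, 3, 0], [7.2, 0.8, 6, 0], [10.8, 1.2, 9, 0], [14.4, 1.6, 12, 0], [18, 2, 15, 0]]
  ]
}}

```text
t: 27.95
tool_pos: [0.0258, 0.4667, 0.5497]
orientation: [-3.025, -0.53, -0.503]
force: [-0.4, 1.5, 0.4]
opening: 0.0173
```

Call:
{"name": "play_rows", "arguments": {
  "increments": [
    [[3.6, 0.4, 3, 0], [7.2, 0.8, 6, 0], [10.4, 2.4, 8.5, 0], [12.2, 6.5, 10.3, 0], [14, 10.6, 12, 0]]
  ]
}}

```text
t: 28.45
tool_pos: [0.2248, 0.4213, 0.4832]
orientation: [-3.025, -0.527, -0.503]
force: [1.1, -0.0, 0.3]
opening: 0.0007
```

Call:
{"name": "play_rows", "arguments": {
  "increments": [
    [[1.7, 4.1, 1.8, 0], [3.4, 8.2, 3.6, 0], [5.1, 12.3, 5.4, 0], [6.8, 16.4, 7.2, 0], [8.5, 20.5, 9, 0]]
  ]
}}

```text
t: 28.95
tool_pos: [0.3979, 0.2614, 0.4316]
orientation: [-3.023, -0.524, -0.508]
force: [1.0, 0.8, 0.3]
opening: 0.0004
```

```bash
python3 - <<'E'
from plan import *
s,M=leaninfo(); PRE=SO-.13*SY
toward([PRE[0],PRE[1],.3],0,n=8,step=.045)
E
```

```text
t 28.95 q [ 0.5406 -0.5043  1.7156 -0.087   1.6114  0.1796] p [0.3979 0.2614 0.4316] F [1.0279 0.7554 0.3039] T [-0.055  -0.0184  0.0047] op 0.0004
[[ 0.8897  0.3328  0.3124]
 [ 0.3224 -0.9427  0.0862]
 [ 0.3232  0.024  -0.946 ]]
lean 18.911218923831882 az 15.428018963970084 tcp az 33.3045922206774
rows needed 5.6 [[0.4, 3.6, 2.7, np.float64(0.0)], [0.9, 7.1, 5.4, np.float64(0.0)], [1.3, 10.7, 8.1, np.float64(0.0)], [1.8, 14.3, 10.8, np.float64(0.0)], [2.2, 17.8, 13.5, np.float64(0.0)], [2.5, 20.1, 15.3, 0], [2.5, 20.1, 15.3, 0], [2.5, 20.1, 15.3, 0]]
```

Call:
{"name": "play_rows", "arguments": {
  "increments": [
    [[0.4, 3.6, 2.7, 0.03], [0.9, 7.1, 5.4, 0.06], [1.3, 10.7, 8.1, 0.09], [1.8, 14.3, 10.8, 0.09], [2.2, 17.8, 13.5, 0.09]]
  ]
}}

```text
t: 29.45
tool_pos: [0.5201, 0.1103, 0.3162]
orientation: [-3.029, -0.382, -0.509]
force: [1.4, 0.4, -0.1]
opening: 0.0002
```

```bash
python3 - <<'E'
from plan import *
s,M=leaninfo(); PRE=SO-.13*SY
print("axes SY:",M.T@SY)
toward([PRE[0],PRE[1],.12],0,n=6,step=.04)
E
```

```text
t 29.45 q [ 0.0675 -0.4129  1.8617  0.0664  1.3656 -0.1863] p [0.5201 0.1103 0.3162] F [ 1.3907  0.3797 -0.096 ] T [-0.0495  0.0019  0.0274] op 0.0002
[[ 0.9154  0.2492  0.316 ]
 [ 0.2338 -0.9684  0.0865]
 [ 0.3276 -0.0053 -0.9448]]
lean 19.12513047595964 az 15.306020477969605 tcp az 11.976059130806545
axes SY: [-0.0022 -1.      0.0048]
rows needed 4.9 [[-1.1, 0.4, 3.8, np.float64(0.0)], [-2.2, 0.9, 7.6, np.float64(0.0)], [-3.3, 1.3, 11.5, np.float64(0.0)], [-4.4, 1.8, 15.3, np.float64(0.0)], [-5.5, 2.2, 18.9, 0], [-5.5, 2.2, 18.9, 0]]
```

Aligned perfectly. Descend, then look.

Call:
{"name": "play_rows", "arguments": {
  "increments": [
    [[-1.1, 0.8, 3.8, 0], [-2.2, 1.6, 7.6, 0], [-3.3, 2.2, 11.5, 0], [-4.4, 2.2, 15.3, 0], [-5.5, 2.2, 18.9, 0]]
  ]
}}

```text
t: 29.95
tool_pos: [0.5356, 0.0917, 0.1194]
orientation: [-3.028, -0.378, -0.513]
force: [-0.2, 0.5, -0.4]
opening: 0.0005
```

```bash
python3 - <<'E'
from plan import *
from plant import *
for n in("side","top"):
    p,d=read_camera(n); cv2.imwrite(f"pics/{n}13.png",cv2.resize(p[90:290,110:330] if n=="side" else p[140:320,60:280],None,fx=3,fy=3,interpolation=cv2.INTER_CUBIC))
s,M=leaninfo(); r=s["tool_pos"]-SO; print("sorter xyz",r@SX,r@SY,r[2])
E
```

```text
t 30.05 q [ 0.0217 -0.2596  2.1131  0.0962  0.974  -0.2686] p [0.5312 0.0918 0.1141] F [-1.0814  0.1486 -0.2776] T [-0.098   0.0361  0.0622] op 0.0008
[[ 0.9186  0.2475  0.3082]
 [ 0.2322 -0.9689  0.0861]
 [ 0.3199 -0.0076 -0.9474]]
lean 18.662778744713382 az 15.611654970546445 tcp az 9.808553057373523
sorter xyz -0.003944834943014998 -0.12999014700246342 0.11410699755147463
```

View pics/side13.png

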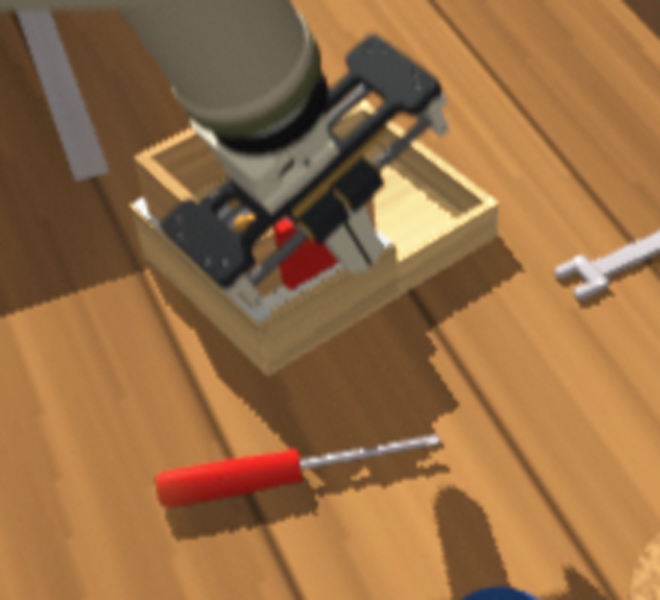

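View pics/top13.png

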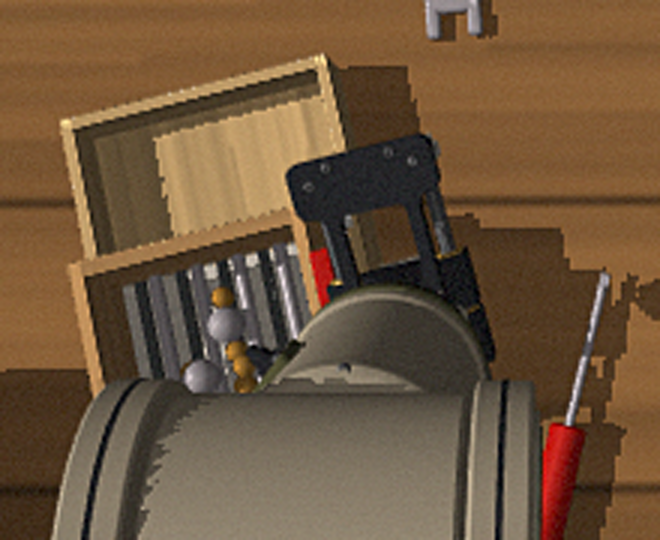

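Call:
{"name": "play_rows", "arguments": {
  "increments": [
    [[-0.4, -0.5, 1.2, 0], [-0.4, -1.5, 1.2, 0], [-0.4, -2.5, 1.2, 0], [-0.4, -3.4, 1.2, 0], [-0.4, -3.4, 1.2, 0]]
  ]
}}

```text
t: 30.55
tool_pos: [0.5234, 0.1265, 0.1033]
orientation: [-3.029, -0.382, -0.5]
force: [-0.9, -0.3, 0.3]
opening: 0.0006
```

Call:
{"name": "play_rows", "arguments": {
  "increments": [
    [[0, -0.3, 0, 0], [0, -0.6, 0, 0], [0, -0.6, 0, 0]]
  ]
}}

```text
t: 30.85
tool_pos: [0.5225, 0.1323, 0.1041]
orientation: [-3.029, -0.382, -0.502]
force: [0.8, -3.7, 2.9]
opening: 0.0008
```

```bash
cat > pst.py <<'E'
from plan import *
s,M=leaninfo(); r=s["tool_pos"]-SO; print("sorter xyz",r@SX,r@SY,r[2],"F_Y",s["force"]@SY)
E
python3 pst.py
```

```text
t 30.85 q [ 0.1193 -0.2523  2.1275  0.0607  0.9414 -0.1593] p [0.5225 0.1323 0.1041] F [ 0.8326 -3.7274  2.8661] T [-0.569  -0.1507 -0.1655] op 0.0008
[[ 0.9169  0.2493  0.3116]
 [ 0.2339 -0.9684  0.0867]
 [ 0.3234 -0.0067 -0.9462]]
lean 18.872387642849965 az 15.555253382013408 tcp az 14.208625098540148
sorter xyz -0.0023252329833891557 -0.0886354325073525 0.10409291250117773 F_Y -3.8172521472014593
```

Call:
{"name": "play_rows", "arguments": {
  "increments": [
    [[0, -0.4, 0, 0], [0, -0.8, 0, 0], [0, -1.1, 0, 0], [0, -1.3, 0, 0], [0, -1.4, 0, 0]]
  ]
}}

```text
t: 31.35
tool_pos: [0.5197, 0.1432, 0.1042]
orientation: [-3.033, -0.382, -0.503]
force: [3.8, -19.3, 1.2]
opening: 0.0002
```

```bash
python3 pst.py
```

```text
t 31.35 q [ 0.1503 -0.252   2.1271  0.0426  0.9396 -0.1199] p [0.5197 0.1432 0.1042] F [  3.8232 -19.3207   1.2389] T [-3.2852 -0.4729 -1.0256] op 0.0002
[[ 0.9168  0.2484  0.3126]
 [ 0.2344 -0.9687  0.0821]
 [ 0.3232 -0.002  -0.9463]]
lean 18.85749763428467 az 14.723727488027622 tcp az 15.40933567325241
sorter xyz -0.0023210155786777677 -0.07733981495733411 0.1041791133542589 F_Y -19.6633521194367
```

Call:
{"name": "play_rows", "arguments": {
  "increments": [
    [[0, -0.2, 0, 0], [0, -0.2, 0, 0], [0, -0.2, 0, 0], [0, -0.2, 0, 0], [0, -0.2, 0, 0]]
  ]
}}

```text
t: 31.85
tool_pos: [0.5197, 0.143, 0.1042]
orientation: [-3.037, -0.381, -0.504]
force: [1.8, -12.9, 1.2]
opening: 0.0001
```

Call:
{"name": "play_rows", "arguments": {
  "increments": [
    [[0, -0.2, 0, 0], [0, -0.2, 0, 0], [0, -0.2, 0, 0], [0, -0.2, 0, 0], [0, -0.2, 0, 0]]
  ]
}}

```text
t: 32.35
tool_pos: [0.5197, 0.143, 0.1042]
orientation: [-3.04, -0.381, -0.505]
force: [1.4, -11.0, 2.0]
opening: 0.0008
```

```bash
python3 pst.py;python3 - <<'E'
from plan import *
from plant import *
p,d=read_camera("top");cv2.imwrite("pics/top14.png",cv2.resize(p[140:320,60:280],None,fx=3.5,fy=3.3,interpolation=cv2.INTER_CUBIC))
E
```

```text
t 32.35 q [ 0.1553 -0.2516  2.1266  0.0328  0.9392 -0.1089] p [0.5197 0.143  0.1042] F [  1.4371 -11.0484   1.9968] T [-1.8496 -0.2132 -0.4953] op 0.0008
[[ 0.9171  0.2459  0.3138]
 [ 0.234  -0.9693  0.0759]
 [ 0.3228  0.0038 -0.9465]]
lean 18.832824097935884 az 13.602371796930973 tcp az 15.383998382616591
sorter xyz -0.002359080902563994 -0.077578834563906 0.10419643869813768 F_Y -11.057210979662882
```

View pics/top14.png

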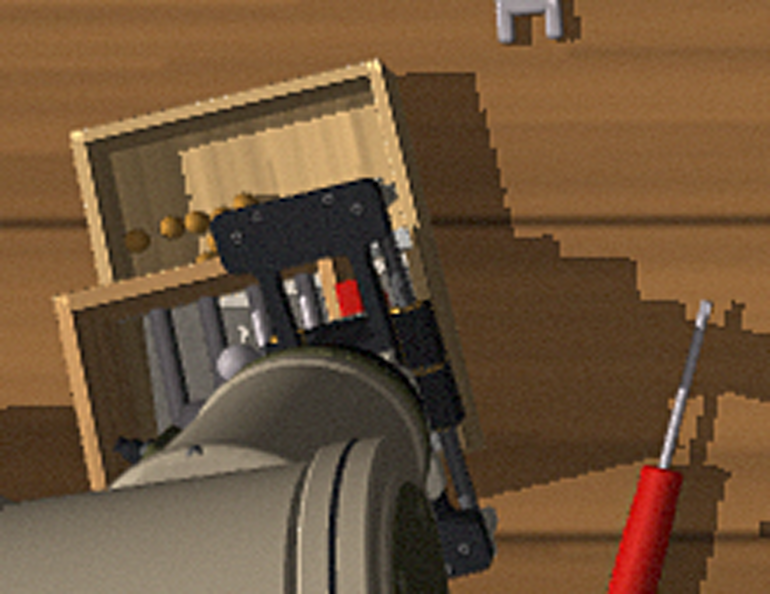

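Call:
{"name": "play_rows", "arguments": {
  "increments": [
    [[0, 4, 0, 0], [0, 4, 0, 0], [0, 1.5, 0, 0], [0, 0.5, 0, 0], [0, -0.3, 0, 0]]
  ]
}}

```text
t: 32.9
tool_pos: [0.5196, 0.1437, 0.1044]
orientation: [-3.045, -0.384, -0.507]
force: [10.7, -54.3, 1.4]
opening: 0.0008
```

```bash
python3 pst.py
```

```text
t 32.9 q [ 0.1621 -0.2514  2.1261  0.023   0.9385 -0.0993] p [0.5196 0.1437 0.1044] F [ 10.7451 -54.3394   1.4068] T [-8.5626 -1.484  -2.7376] op 0.0008
[[ 0.9164  0.2466  0.3153]
 [ 0.2365 -0.9691  0.0704]
 [ 0.3229  0.0101 -0.9464]]
lean 18.850738526725976 az 12.585196854620655 tcp az 15.463816432644233
sorter xyz -0.0022526703108467325 -0.076825980717201 0.10441712366889118 F_Y -55.30114448044785
```

Call:
{"name": "play_rows", "arguments": {
  "increments": [
    [[0, 0, 0, 0], [0, 1, 0, 0], [0, 3, 0, 0], [0, 5, 0, 0], [0, 5, 0, 0]]
  ]
}}

```text
t: 33.4
tool_pos: [0.5322, 0.0944, 0.1049]
orientation: [-3.045, -0.383, -0.507]
force: [0.5, 0.2, 0.4]
opening: 0.0005
```

Call:
{"name": "play_rows", "arguments": {
  "increments": [
    [[1, 2, -3, 0], [2, 6, -6, 0], [3, 10, -9, 0], [4, 14, -12, 0], [4, 18, -14, 0]]
  ]
}}

```text
t: 33.9
tool_pos: [0.5701, -0.0804, 0.2551]
orientation: [-3.044, -0.386, -0.512]
force: [0.7, 0.4, -0.1]
opening: 0.0009
```

```bash
python3 pst.py;python3 - <<'E'
from plan import *
from plant import *
for n in("side","top"):
    p,d=read_camera(n); cv2.imwrite(f"pics/{n}15.png",p);cv2.imwrite(f"pics/{n}15z.png",cv2.convertScaleAbs(cv2.resize(p[100:250,130:330] if n=="side" else p[140:320,60:280],None,fx=3.5,fy=3.3,interpolation=cv2.INTER_CUBIC),alpha=1.4))
E
```

```text
t 33.9 q [-0.3403 -0.2428  1.8376  0.1819  1.2674 -0.6223] p [ 0.5701 -0.0804  0.2551] F [ 0.733   0.3847 -0.0878] T [-0.0482  0.0617  0.0475] op 0.0009
[[ 0.9152  0.2475  0.3179]
 [ 0.2375 -0.9688  0.0706]
 [ 0.3255  0.0109 -0.9455]]
lean 19.006637143511337 az 12.512917742164946 tcp az -8.029470240878927
sorter xyz -0.00936749952683605 -0.3064853969869585 0.25505782292277235 F_Y 0.18945601969312315
```

View pics/top15z.png

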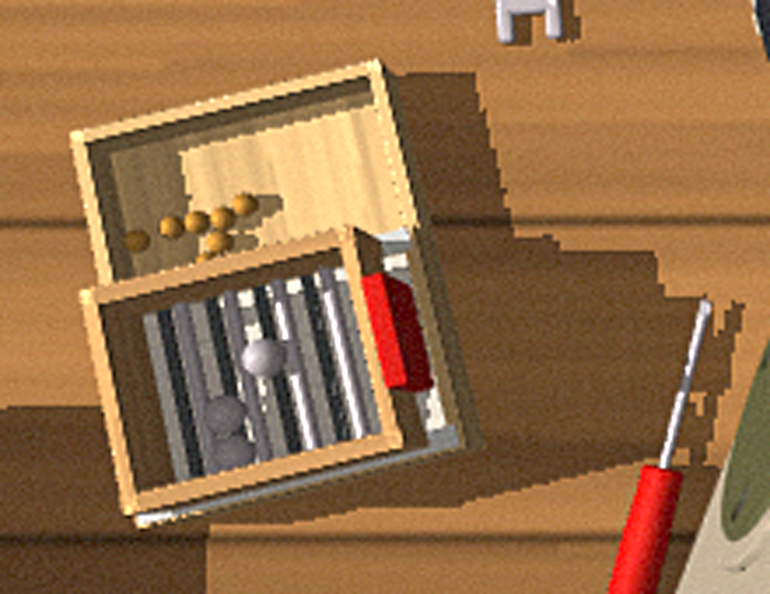

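View pics/side15.png

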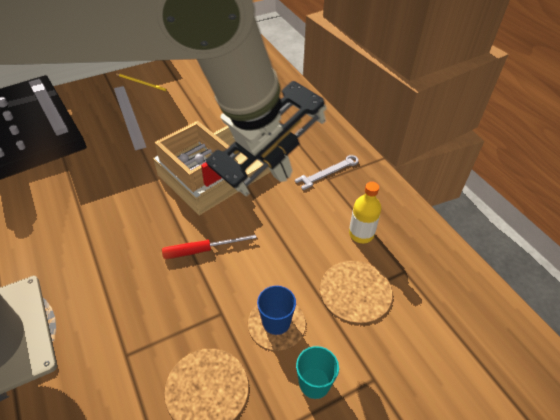

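```bash
python3 - <<'E'
from plan import *
from plant import *
for n in ("top","side"):
    p,d=read_camera(n);P=cloud(d,camera_params(n));hsv=cv2.cvtColor(p,cv2.COLOR_BGR2HSV).astype(int)
    H,S,V=hsv[...,0],hsv[...,1],hsv[...,2]
    b=P[(H>105)&(H<130)&(S>150)&(V>40)&(d>0)];b=b[(b[:,2]>.072)&(b[:,2]<.09)];print(n,"cup rim",cv2.minEnclosingCircle(b[:,:2].astype(np.float32)),len(b),"plane z",np.polyfit(b[:,0]-.495,b[:,2],1),np.polyfit(b[:,1]+.205,b[:,2],1))
    r=P[((H<6)|(H>174))&(S>180)];r=r[(r[:,2]>.05)&(r[:,2]<.117)&(r[:,1]>.1)&(r[:,1]<.3)];print("pad Y",np.mean((r-SO)@SY) if len(r) else None)
E
```

```text
Traceback (most recent call last):
TypeError: expected non-empty vector for x
```

```bash
python3 - <<'E'
from plan import *
from plant import *
for n in ("top","side"):
    p,d=read_camera(n);P=cloud(d,camera_params(n));hsv=cv2.cvtColor(p,cv2.COLOR_BGR2HSV).astype(int)
    H,S,V=hsv[...,0],hsv[...,1],hsv[...,2]
    b=P[(H>105)&(H<130)&(S>150)&(V>40)&(d>0)];b=b[(b[:,2]>.072)&(b[:,2]<.09)]
    if len(b)>50: print(n,"cup rim",cv2.minEnclosingCircle(b[:,:2].astype(np.float32)),len(b),np.polyfit(b[:,0]-.495,b[:,2],1),np.polyfit(b[:,1]+.205,b[:,2],1))
    r=P[((H<6)|(H>174))&(S>180)];r=r[(r[:,2]>.05)&(r[:,2]<.117)&(r[:,1]>.1)&(r[:,1]<.3)];print("pad Y",np.mean((r-SO)@SY) if len(r) else None)
print(read_state()["t"])
E
```

```text
pad Y -0.08009629273952644
side cup rim ((0.4940245449542999, -0.20363865792751312), 0.034668296575546265) 194 [-0.0068934   0.07563261] [-0.02111862  0.07560843]
pad Y -0.07995595526393999
34.15
```

```bash
python3 -c "
from plant import *
print(close_job())"
```

```text
the job is handed in; nothing more can be done
None
```

The job is handed in at t ≈ 34 s of the 69 s allowed. All ten balls were poured into the upper tray, the cup was stood back on its mat, and the small balls were pressed through to the trough.

**How it was done**
- The moves only allow turning about the tool's own axis. I leaned the tool to about 51° by commanding poses out of reach.
- I took the cup at that lean and tipped it to about 103° over the tray with a half turn of the tool.
- After setting the cup down I reduced the lean to about 19° along the sorter's x. I then pushed the red pad with the side of the closed fingers, held it at the stop for about a second, and pushed once more.

**Last checks in the camera images**
- **Brass balls:** I counted seven in the catch trough, one of them partly hidden by the tray wall.
- **Steel balls:** three are in the upper tray.
- **Tray:** the pad face is back at its rest position, −80 mm in the sorter's y.
- **Cup:** empty and upright, with its rim about 2 mm from the measured mat centre. This final position comes from the side camera only, because the arm hid the cup in the top view.
- **Other objects:** glue, wrench and screwdriver look unmoved. The arm is clear of everything.

**Irregularities**
- **Joint 5:** while reducing the lean it ran against its upper limit. It read 2.732 at most, against the nominal 2.73, with a brief force reading of about 66 N.
- **Second push:** it came in harder than I meant, about 55 N on the fingers.

Neither passed the 120 N wrist limit, but I cannot tell whether the joint reading or the harder push counts against the run.

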